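# Put the finished samples away in the retained-sample drawer

## Task

Put the finished samples away. First, with the drawer left as it is so that no tube drops into it, lift the sorting tray and tip all its microtubes into the blue bin on the bench, and set the empty tray back flat on the bench. Then pull the drawer fully open, set the filled bin in its wide compartment, pushed square and flush into the corner of the drawer's front and outer side wall (either side of the bin may face the front), stand every vial upright in the narrow compartment, and gently shut the drawer fully home; leave everything else on the bench where it is.

Things in the scene. Friction and masses are not known exactly. Their poses are not given: they have to be found in the camera images.
- sorting_tray: stainless sorting tray with a black handle; pan 130 x 81 mm (76 mm wide inside), smooth floor 3 mm thick, side walls 24 mm high, no wall at the mouth. Origin: under the middle of the pan; x runs from the open mouth (-x) to the handle (+x), z up. 0.15 kg. Microtubes start lying in it; they slide off when it leans about 35 to 45 degrees mouth down
- tray_mouth (a point): middle of the tray's open pouring edge, on the pan's floor (65 mm in front of the tray's origin, 3 mm up)
- tray_handle (a point): middle of the tray's handle, a flat black bar 72 mm long (along the tray's x), 16 mm wide, 14 mm high, its middle 30 mm above the tray's underside and 100 mm behind the tray's origin; grip it across its 16 mm
- blue_bin: small open blue parts bin, 88 x 60 x 36 mm (long side along its x), walls and floor 2 mm, the wall on its +y side only 25 mm high. Origin: centre of its underside. 0.06 kg. Starts empty on the bench and can be gripped across its 60 mm
- tube_1: pink 1.5 ml microtube, lying: 41 mm long (along its x), 13 mm high and wide, 10 g. Origin: underside, near the middle of its length. May be absent
- tube_2: pink 1.5 ml microtube, lying: 41 mm long (along its x), 13 mm high and wide, 10 g. Origin: underside, near the middle of its length. May be absent
- tube_3: pink 1.5 ml microtube, lying: 41 mm long (along its x), 13 mm high and wide, 10 g. Origin: underside, near the middle of its length. May be absent
- tube_4: pink 1.5 ml microtube, lying: 41 mm long (along its x), 13 mm high and wide, 10 g. Origin: underside, near the middle of its length. May be absent
- tube_5: pink 1.5 ml microtube, lying: 41 mm long (along its x), 13 mm high and wide, 10 g. Origin: underside, near the middle of its length. May be absent
- vial_1: reagent vial with blue screw cap, standing upright on the bench: 25 mm diameter to 46 mm height, then the 20 mm cap up to 58 mm. Origin: centre of its underside. About 30 g. May be absent
- vial_2: reagent vial with blue screw cap, standing upright on the bench: 25 mm diameter to 46 mm height, then the 20 mm cap up to 58 mm. Origin: centre of its underside. About 30 g. May be absent
- vial_3: reagent vial with blue screw cap, standing upright on the bench: 25 mm diameter to 46 mm height, then the 20 mm cap up to 58 mm. Origin: centre of its underside. About 30 g. May be absent
- vial_4: reagent vial with blue screw cap, standing upright on the bench: 25 mm diameter to 46 mm height, then the 20 mm cap up to 58 mm. Origin: centre of its underside. About 30 g. May be absent
- drawer_unit: low grey bench-top drawer unit with a white drawer front, fixed: 220 mm deep (its x), 270 mm wide (its y), top at 94 mm. Origin: centre of its underside. The drawer slides out towards its -x. A blue tube rack (about 64 mm tall) stands on its top, clear of the front 90 mm
- drawer (a joint): how far the drawer is pulled out, m: 0 shut, 0.165 fully out against its stop; it stays where it is left (friction about 2.5 N). It may start a little ajar
- drawer_handle (a point): middle of the drawer's handle, a round steel bar 10 mm thick, 110 mm long (along the unit's y), 68 mm above the bench, 42 mm in front of the drawer's front panel; moves with the drawer. The panel is 266 mm wide, 12 mm thick, its top edge 88 mm above the bench; its inside lies 54 mm behind the bar
- bin_corner (a point): corner on the drawer's floor (18 mm above the bench) where the inside of its front meets its outer side wall; moves with the drawer. +x: along the slide to the drawer's back, +y: across it. The wide compartment runs 130 mm in +y to a divider (4 mm thick, 30 mm high) and 191 mm in +x, 165 mm of it clear of the unit when fully out. Side walls rise 38 mm above the floor
- vial_lane (a point): on the drawer's floor, middle of the narrow compartment beyond the divider: 86 mm across (its y) and, when fully out, clear of the unit for 82 mm either way along its x (-x: towards the drawer's front); same axes as bin_corner; moves with the drawer. 69 mm between the drawer's floor and the unit's top plate
- wash_bottle: white wash bottle with red cap, 175 mm tall, standing at the back left; not part of the job. Origin: centre of its underside
Not all that is in view belongs to the job. Leave any yellow look-alike of the blue_bin alone. Leave any purple look-alike of the vial_3 alone.

How it is judged:
By the outcome, as a careful person would: the job done as asked, in the order asked, and still so for the second after the job is handed in, with the robot touching nothing.
Of tube_1, tube_2, tube_3, tube_4, tube_5 only 3 to 5 are there at a start; the rules pass over those that are not, and their reading is None.
Of vial_1, vial_2, vial_3, vial_4 only 2 to 4 are there at a start; the rules pass over those that are not, and their reading is None.
At some moment in a run one of blue_bin, sorting_tray may be knocked a few centimetres aside while the robot is not near it.
It also fails if it takes over 210 s, if anything falls off the work surface, if the arm or the gripper's body presses on something with over 40 N, if the wrist force passes 120 N, or if a joint passes its speed limit or range.

## Robot

A 7-joint arm with a two-finger parallel gripper is mounted at the origin on the work surface; the furniture and walls round the work are solid. World frame = base frame: x ahead of the robot, y to its left, z up, the work surface at z = 0. Lengths are in m, angles in rad, forces in N, time in s.
With the tool pointing down it reaches from about 0.375 to 0.925 m from the base axis. Payload 3.1 kg.
Tool frame: the origin (TCP) lies between the finger pads; the fingertips stand ctrl.tcp_to_tips ahead of it and the grasp point (between the pads) lies 2 mm behind it (ctrl.tcp_to_tips is the distance from the TCP to the fingertips, in m); z points along the fingers, y is the line along which they close (so a half turn about z gives the same grasp; the last joint's range is limited). The gripper opens to 85 mm and grips with 20 to 120 N. Pads are 22 mm wide; open, the fingers measure 114 mm over their backs; the gripper's body (76 mm by 85 mm) begins 54 mm behind the grasp point. The pads swing forward as they close: fully open they stand 13 mm farther back than shut.
Start: joints at [1.033, 0.383, 0.044, 1.598, -0.018, 1.161, -0.05], TCP at [0.277, -0.588, 0.248] pointing down, gripper open.
Joint ranges: [-2.61, 2.61], [-0.41, 2.15], [-1.48, 1.57], [0, 2.5], [-1.57, 4.71], [0.05, 1.97], [-2.85, 2.85]. Speed limits (rad/s): [2.79, 2.79, 3.14, 3.14, 3.14, 3.14, 3.14].

## Interface

Orientations are given as a unit quaternion [x, y, z, w].
In Python, from bench import ctrl gives the robot as it stands.
- The arm moves only by the tool send_rows, never from a script. Its argument "steps" is a list of rows, each an object of numbers: "tx", "ty", "tz": the shift along the tool's x, y, z in units of 300 mm (1.0 is 300 mm); "ax", "ay", "az": the turn, a rotation vector about the tool's x, y, z in units of 90 degrees (1.0 is 90 degrees). In form: [{"tx": .., "ty": .., "tz": .., "ax": .., "ay": .., "az": ..}, ...]. A call has 1 to 5 rows; each row shifts and turns the commanded pose from where the row before left it, along the tool's axes as they then stand; what a row does not reach is not made up. A row lasts 1/10 s, in which the tool goes at most 50 mm and 8.59 degrees, less where a joint would pass 70% of its speed; a pose out of reach is approached as far as the arm can. A call with a number of a shift or a turn outside -1 to 1 is refused whole. A call with a gripper value outside its range is refused whole. "grip" is the opening, from 0 (shut) to 1 (fully open), set as the call begins (left out, the last holds). The fingers move at their own pace and stop on an object; "squeeze" is the grip in N (left out, the last holds). Time passes only in rows, so rows that do not move let the fingers close. It gives the time, the measured TCP pose, the force, the opening and the grip force at its end, in the units of the state.
- ctrl.state(): the state, without advancing time (a new reading comes with each control period).
- ctrl.capture(name): name is "scene" or "top"; returns a dict with "color" (400x640x3 uint8, red, green, blue), "camera_matrix" (3x3 intrinsics, pixels), "k1" (the pictures are not rectified: a ray, as slopes to the right and down, at radius r is drawn at 1 + k1 r^2 times it, then the intrinsics apply), "eye" and "attitude" of the camera in the world. Camera axes: x right, y up, looking along -z (the intrinsics and any distortion apply to the point x, -y, -z); pixel columns grow to the right and rows downward; lengths in m; the calibration is good to about 2 mm. A picture is of the moment at which its call begins. There is no depth.
- ctrl.close_job(): hands the job in; it is judged then, once.
Trained networks look in the newest picture that a camera, given by its name, has taken for a name from the list of things; names that differ only in an ending like _2 or _b are one class to them, and where a whole thing is asked for, a point or a joint stands for the part that bears it (a point fixed in the world has none). Each returns a list of dicts, best first, with "p" (0 to 1); they miss things now and then, are a little off and sometimes report something else, mostly with a low value. They report only what shows in the picture. A call takes as long as a camera call. They do not tell look-alikes from the thing itself.
- ctrl.search_frame(camera, label): "bbox" ([left, top, width, height] in pixels, round what is visible of it).
The state is a dict: "time_s": time; "joint_positions": joint angles; "joint_vel": joint speeds; "effort": joint torques, N m; "eef_pos": TCP position; "tool_rot": TCP orientation; "wrist_force": force on the tool from outside, world axes, zero at the start; "torque": the same for the moment, N m; "grip_width": finger opening in m; "finger_force": force on a finger pad.
Only numpy, scipy, OpenCV 4.12 (cv2) and the standard library are available. Lean on these libraries where they do the work, as an engineer would, in place of code of your own. Each camera call takes 0.05 s, during which the arm holds its last target. There are 200 camera calls.

## Working session

There is one attempt and no reset: what is moved stays moved. The work goes in short steps, Python scripts to look and compute and a tool call to move; the robot and the scene stay as the last step left them, time stands still between calls to the robot, and variables do not carry over. Pictures are saved under pics/ and viewed, at most 14 in all, crops included, and the job is handed in when it is done.

Besides the shell and the picture viewer there is one more tool, called after ">>>" as name(argument=value, ...), one argument or row to a line, values as JSON. send_rows: Moves the arm, as the interface text tells. Shifts and turns lie within -1 to 1; 1 stands for 300 mm of shift or 90 degrees of turn. Its arguments: {"type":"object","properties":{"steps":{"type":"array","items":{"type":"object","properties":{"tx":{"type":"number","minimum":-1,"maximum":1},"ty":{"type":"number","minimum":-1,"maximum":1},"tz":{"type":"number","minimum":-1,"maximum":1},"ax":{"type":"number","minimum":-1,"maximum":1},"ay":{"type":"number","minimum":-1,"maximum":1},"az":{"type":"number","minimum":-1,"maximum":1}}}},"grip":{"type":"number"},"squeeze":{"type":"number"}},"required":["steps"]}

```bash
mkdir -p pics; ls
cat > h.py <<'E'
import numpy as np, cv2
from scipy.spatial.transform import Rotation as R
from bench import ctrl
def att(c):
    a=np.array(c["attitude"]); return a if a.shape==(3,3) else R.from_quat(a).as_matrix()
def ray(c,u,v):
    K=np.array(c["camera_matrix"]); p=cv2.undistortPoints(np.array([[[u,v]]],float),K,np.array([c["k1"],0,0,0.]))[0,0]
    return att(c)@np.array([p[0],-p[1],-1.])
def at_z(c,u,v,z):
    d=ray(c,u,v); e=np.array(c["eye"]); return e+d*(z-e[2])/d[2]
def proj(c,P):
    K=np.array(c["camera_matrix"]); q=(np.atleast_2d(P)-np.array(c["eye"]))@att(c); q=q*[1,-1,-1]
    return cv2.projectPoints(q.reshape(-1,1,3),np.zeros(3),np.zeros(3),K,np.array([c["k1"],0,0,0.]))[0][:,0]
def save(c,n,crop=None,s=1.25):
    im=c["color"][:,:,::-1]
    if crop: l,t,w,h=crop; im=im[t:t+h,l:l+w]
    cv2.imwrite(f"pics/{n}.png",cv2.resize(im,None,fx=s,fy=s,interpolation=cv2.INTER_CUBIC))
E
python3 - <<'E'
from h import *
for n in("scene","top"):
    c=ctrl.capture(n); save(c,n+"0"); print(n,c["eye"],np.round(att(c),3).tolist(),c["camera_matrix"],c["k1"])
    for l in("sorting_tray","tray_handle","blue_bin","tube_1","vial_1","drawer_unit","drawer_handle","wash_bottle"):
        print(l,[(np.round(d["bbox"]).tolist(),round(d["p"],2)) for d in ctrl.search_frame(n,l)])
print(ctrl.state(),ctrl.tcp_to_tips)
E
```

```text
pics
scene [-0.11429441  0.97688526  0.60018273] [[-0.862, 0.225, -0.455], [-0.507, -0.341, 0.791], [0.023, 0.913, 0.408]] [[404.74941622   0.         328.05064997]
 [  0.         404.74941622 198.84728017]
 [  0.           0.           1.        ]] 0.03435332580343373
sorting_tray [([233.0, 248.0, 79.0, 40.0], 0.88)]
tray_handle [([236.0, 248.0, 76.0, 38.0], 0.83)]
blue_bin [([296.0, 217.0, 37.0, 29.0], 0.96), ([315.0, 268.0, 39.0, 34.0], 0.83), ([234.0, 248.0, 79.0, 39.0], 0.4), ([309.0, 164.0, 72.0, 31.0], 0.2)]
tube_1 [([270.0, 262.0, 14.0, 10.0], 0.6), ([278.0, 263.0, 15.0, 8.0], 0.4)]
vial_1 [([245.0, 236.0, 6.0, 20.0], 0.71), ([263.0, 214.0, 6.0, 21.0], 0.49), ([242.0, 223.0, 12.0, 19.0], 0.47)]
drawer_unit [([307.0, 141.0, 89.0, 52.0], 0.95)]
drawer_handle [([312.0, 162.0, 64.0, 35.0], 0.69)]
wash_bottle [([169.0, 210.0, 29.0, 71.0], 0.74)]
top [ 0.26089469 -0.0056127   1.51054747] [[-0.005, 0.99, -0.14], [-1.0, -0.006, -0.006], [-0.007, 0.14, 0.99]] [[460.83503459   0.         322.49262857]
 [  0.         460.83503459 197.56545877]
 [  0.           0.           1.        ]] 
[... 577 characters left out ...]
1,  0.04386492,  1.5978793 , -0.01789888,
        1.16121128, -0.04992407]), 'joint_vel': array([ 6.41383514e-04, -1.02747426e-04, -7.21039524e-05, -1.91649604e-03,
        5.08819176e-04, -2.18097572e-03, -5.72838548e-04]), 'effort': array([ 5.45497676e-05, -4.33432961e+01,  1.02306727e+00, -2.49925500e+01,
        1.04852091e-02,  1.47332717e-03,  7.80325884e-07]), 'eef_pos': array([ 0.27679495, -0.5881298 ,  0.24828413]), 'tool_rot': array([ 9.75911706e-01,  2.18165860e-01,  1.70993383e-05, -3.26622632e-06]), 'wrist_force': array([-0.36691756, -0.42893787, -0.03281582]), 'torque': array([ 0.03473458, -0.02727239, -0.00912777]), 'finger_force': 0.0, 'grip_width': 0.08571867325604439} 0.017
```

View pics/scene0.png

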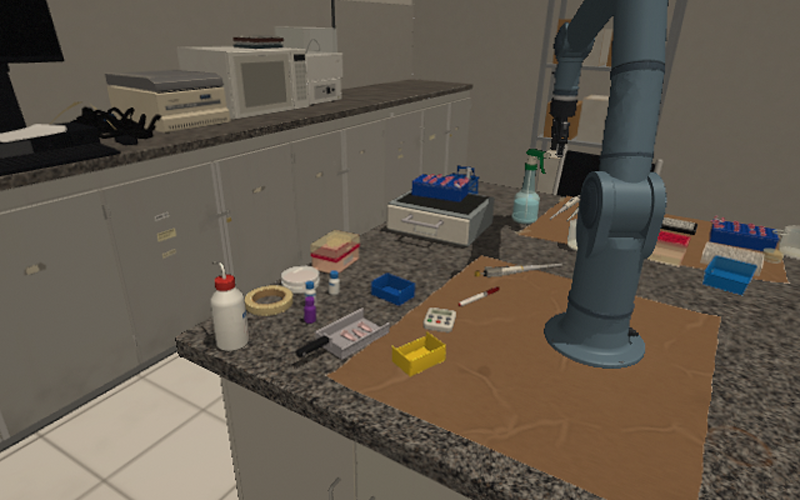

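View pics/top0.png

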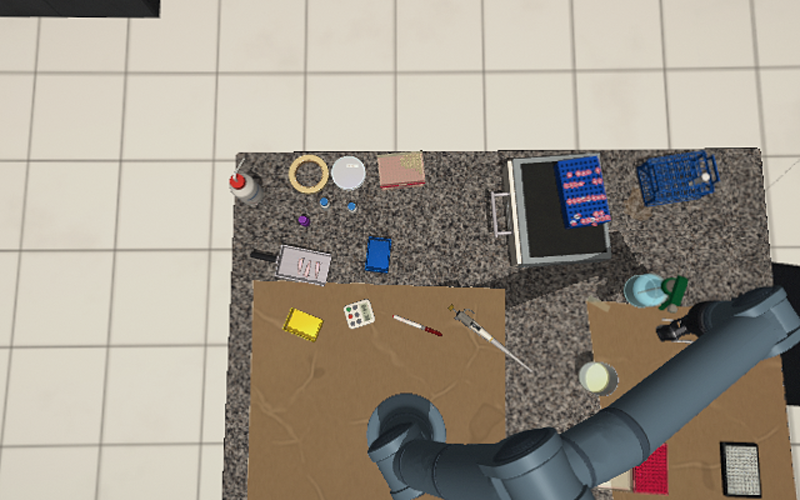

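Scene: the tray (pan ~303,264, handle to the left), blue bin (378,254), two blue-capped vials (324,202; 351,207), purple decoy (303,221), yellow decoy bin (302,323). The drawer unit is at right with its handle at (500,213), slightly ajar. I'll zoom in for accurate corners.

Run:
```python
from h import *
c=ctrl.capture("top"); save(c,"t1",(190,140,135,95),5.9)
save(c,"t2",(385,115,110,105),5.5)
for n,u,v,z in[("vialA",259.5,161.5,.058),("vialB",281,166,.058),("purple",243,176.5,.058),("bin",302.5,203.5,.036),("tray",242,211,.024),("hand",211,205,.037)]:
    print(n,at_z(c,u,v,z).round(3))
```

```text
vialA [0.585 0.205 0.058]
vialB [0.57  0.136 0.058]
purple [0.536 0.257 0.058]
bin [0.451 0.068 0.036]
tray [0.429 0.265 0.024]
hand [0.448 0.362 0.037]
```

View pics/t1.png

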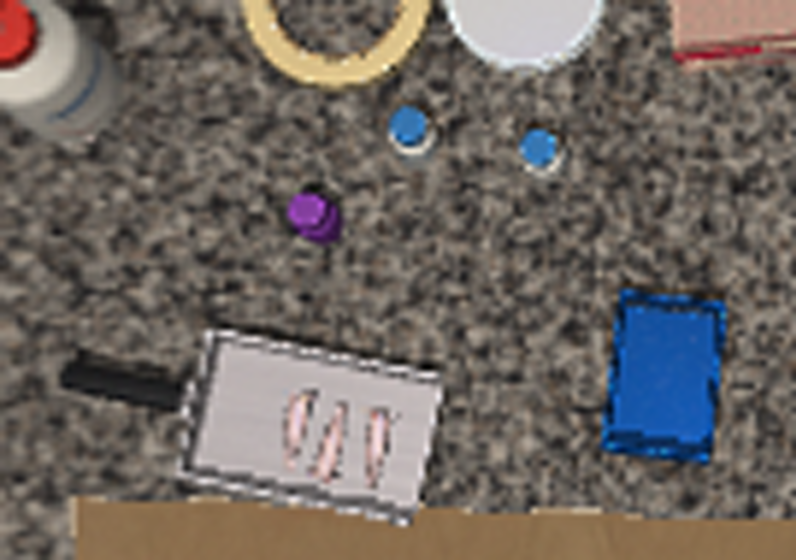

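View pics/t2.png

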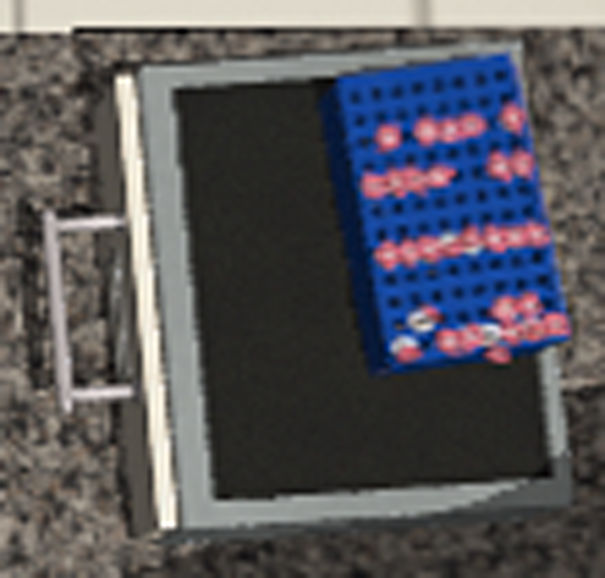

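```bash
cat > fit.py <<'E'
from h import *
from scipy.optimize import least_squares
def fit(c,pts,px,x0):
    pts=np.array(pts,float);px=np.array(px,float)
    def T(p): 
        s,k=np.sin(p[2]),np.cos(p[2]); q=pts.copy(); q[:,0]=p[0]+k*pts[:,0]-s*pts[:,1]; q[:,1]=p[1]+s*pts[:,0]+k*pts[:,1]; return q
    r=least_squares(lambda p:(proj(c,T(p))-px).ravel(),x0); return r.x,np.round(np.abs(r.fun).max(),2)
E
python3 - <<'E'
from fit import *
c=ctrl.capture("top")
A=lambda l,o,s:(np.array(l)/s+o)
a=(190,140);b=(385,115)
t=A([(208,333),(440,375),(408,520),(185,475)],a,5.9)
# tray x: mouth->handle = world +y ; rim
P=[(.065,.0405,.024),(-.065,.0405,.024),(-.065,-.0405,.024),(.065,-.0405,.024)]
for s in(1,-1):
    print("tray",fit(c,[(p[0],s*p[1],p[2]) for p in P],t,(.43,.265,1.5)))
t=A([(620,290),(725,302),(710,460),(603,450)],a,5.9)
print("bin",fit(c,[(.044,.03,.036),(.044,-.03,.036),(-.044,-.03,.036),(-.044,.03,.036)],t,(.45,.068,0)))
t=A([(140,68),(520,45),(570,505),(165,528)],b,5.5)
print("unit",fit(c,[(-.11,-.135,.094),(.11,-.135,.094),(.11,.135,.094),(-.11,.135,.094)],t,(.55,-.4,-1.5)))
print("bar",[at_z(c,*A(p,b,5.5),.073).round(4) for p in((50,212),(68,405))])
print("panel top",[at_z(c,*A(p,b,5.5),.088).round(4) for p in((116,75),(130,75),(163,528),(176,526))])
print("vials",[at_z(c,*A(p,a,5.9),.058).round(4) for p in((408,125),(540,147))])
print("purple",at_z(c,*A((306,211),a,5.9),.058))
print("handle",[at_z(c,*A(p,a,5.9),.037).round(4) for p in((65,375),(185,395))])
save(ctrl.capture("scene"),"s1",(225,200,140,105),5.7)
E
```

```text
tray (array([0.42614681, 0.26254907, 1.39230675]), np.float64(25.01))
tray (array([0.42552099, 0.26261   , 1.38236268]), np.float64(1.06))
bin (array([ 0.45066062,  0.06728837, -0.1021807 ]), np.float64(0.36))
unit (array([ 0.55939247, -0.3890239 , -4.54004476]), np.float64(77.53))
bar [array([ 0.605, -0.226,  0.073]), array([ 0.4917, -0.2333,  0.073 ])]
panel top [array([ 0.682 , -0.2637,  0.088 ]), array([ 0.6819, -0.2718,  0.088 ]), array([ 0.4188, -0.2823,  0.088 ]), array([ 0.4199, -0.2896,  0.088 ])]
vials [array([0.5863, 0.2063, 0.058 ]), array([0.5736, 0.1342, 0.058 ])]
purple [0.53891    0.26102761 0.058     ]
handle [array([0.4526, 0.3945, 0.037 ]), array([0.4412, 0.3288, 0.037 ])]
```

View pics/s1.png

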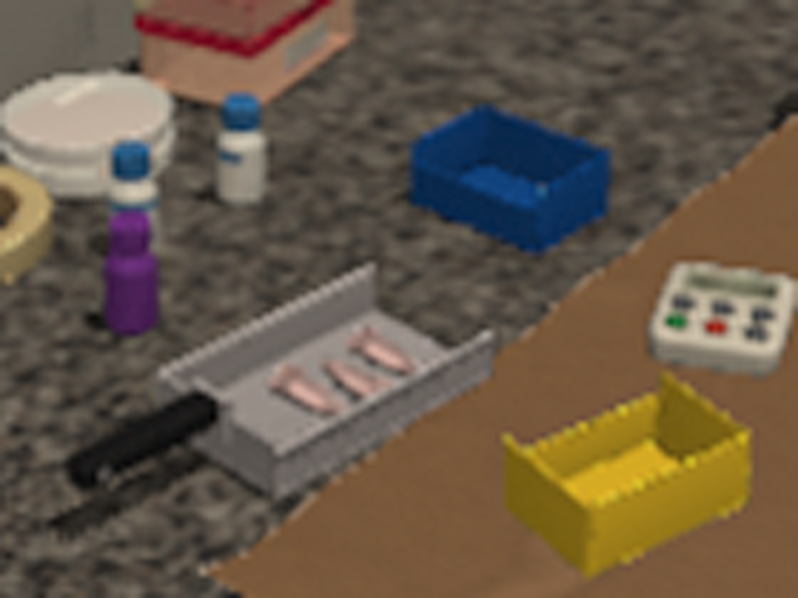

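```bash
cat > plan.py <<'E'
import sys, json
from h import *
def plan(wps, lin=.045, ang=7.8, start=None):
    """wps: list of (pos, x-axis yaw deg, pitch deg[, speed factor]); tool down with tool x at yaw, then pitched about tool y."""
    s=ctrl.state(); p,Rm=(np.array(s["eef_pos"]),R.from_quat(s["tool_rot"])) if start is None else start
    rows=[]
    for w in wps:
        tp=np.array(w[0],float); f=w[3] if len(w)>3 else 1
        tR=Rm if w[1] is None else R.from_euler("z",w[1],degrees=True)*R.from_euler("x",180,degrees=True)*R.from_euler("y",w[2],degrees=True)
        n=int(np.ceil(max(np.linalg.norm(tp-p)/(lin*f),np.degrees((Rm.inv()*tR).magnitude())/(ang*f),1)-1e-3))
        for i in range(n,0,-1):
            d=np.round(Rm.inv().apply((tp-p)/i)/.3,3); a=np.round((Rm.inv()*tR).as_rotvec()/i/(np.pi/2),3)
            p=p+Rm.apply(d*.3); Rm=Rm*R.from_rotvec(a*np.pi/2)
            rows.append({k:float(v) for k,v in zip(("tx","ty","tz","ax","ay","az"),[*d,*a]) if abs(v)>0})
    for i in range(0,len(rows),5): print(json.dumps(rows[i:i+5]).replace(" ",""))
    return p,Rm
def st():
    s=ctrl.state(); r=R.from_quat(s["tool_rot"]).as_matrix()
    print("t",round(s["time_s"],1),"pos",s["eef_pos"].round(4),"yaw",round(float(np.degrees(np.arctan2(r[1,0],r[0,0]))),1),"z",r[:,2].round(3),"F",np.round(s["wrist_force"],1),"w",round(s["grip_width"],4),"ff",round(s["finger_force"],1),"q",np.round(s["joint_positions"],2))
E
python3 - <<'E'
from fit import *; from plan import *
c=ctrl.capture("top"); b=(385,115)
t=np.array([(140,68),(520,45),(570,505),(165,528)])/5.5+b
print("unit",fit(c,[(-.11,.135,.094),(.11,.135,.094),(.11,-.135,.094),(-.11,-.135,.094)],t,(.55,-.4,-1.5)))
plan([((.47,0,.28),79.2,0),((.444,.361,.13),79.2,0)])
E
```

```text
unit (array([ 0.55703785, -0.39004115, -1.52799978]), np.float64(1.2))
[{"tx":0.101,"ty":-0.107,"tz":-0.008,"az":-0.043},{"tx":0.108,"ty":-0.1,"tz":-0.008,"az":-0.043},{"tx":0.115,"ty":-0.093,"tz":-0.007,"az":-0.043},{"tx":0.121,"ty":-0.084,"tz":-0.008,"az":-0.043},{"tx":0.126,"ty":-0.076,"tz":-0.007,"az":-0.043}]
[{"tx":0.131,"ty":-0.068,"tz":-0.008,"az":-0.043},{"tx":0.135,"ty":-0.058,"tz":-0.007,"az":-0.043},{"tx":0.139,"ty":-0.049,"tz":-0.008,"az":-0.043},{"tx":0.142,"ty":-0.04,"tz":-0.007,"az":-0.043},{"tx":0.144,"ty":-0.03,"tz":-0.008,"az":-0.043}]
[{"tx":0.146,"ty":-0.02,"tz":-0.007,"az":-0.042},{"tx":0.147,"ty":-0.011,"tz":-0.008,"az":-0.043},{"tx":0.148,"ty":-0.001,"tz":-0.007,"az":-0.042},{"tx":0.147,"ty":0.009,"tz":-0.008,"az":-0.043},{"tx":0.13,"ty":-0.034,"tz":0.056}]
[{"tx":0.13,"ty":-0.035,"tz":0.056},{"tx":0.129,"ty":-0.034,"tz":0.055},{"tx":0.13,"ty":-0.035,"tz":0.056},{"tx":0.129,"ty":-0.034,"tz":0.055},{"tx":0.13,"ty":-0.035,"tz":0.056}]
[{"tx":0.129,"ty":-0.034,"tz":0.055},{"tx":0.13,"ty":-0.035,"tz":0.056},{"tx":0.129,"ty":-0.034,"tz":0.055}]
```

>>> send_rows(
  steps=[
    {"tx": 0.1,"ty": -0.107,"tz": -0.01,"az": -0.043},
    {"tx": 0.108,"ty": -0.1,"tz": -0.01,"az": -0.043},
    {"tx": 0.115,"ty": -0.093,"tz": -0.01,"az": -0.043},
    {"tx": 0.12,"ty": -0.084,"tz": -0.01,"az": -0.043},
    {"tx": 0.126,"ty": -0.076,"tz": -0.01,"az": -0.043},
  ],
  grip=1,
  squeeze=100,
)

```text
invalid input
```

>>> send_rows(
  steps=[
    {"tx": 0.131,"ty": -0.068,"tz": -0.01,"az": -0.043},
    {"tx": 0.135,"ty": -0.058,"tz": -0.01,"az": -0.043},
    {"tx": 0.139,"ty": -0.05,"tz": -0.01,"az": -0.043},
    {"tx": 0.142,"ty": -0.04,"tz": -0.01,"az": -0.043},
    {"tx": 0.144,"ty": -0.03,"tz": -0.01,"az": -0.043},
  ],
)

```text
invalid input
```

>>> send_rows(
  steps=[
    {"tx": 0.146,"ty": -0.02,"az": -0.043},
    {"tx": 0.147,"ty": -0.01,"az": -0.043},
    {"tx": 0.148,"az": -0.043},
    {"tx": 0.147,"ty": 0.01,"az": -0.043},
    {"tx": 0.13,"ty": -0.035,"tz": 0.05},
  ],
)

```text
invalid input
```

>>> send_rows(
  steps=[
    {"tx": 0.13,"ty": -0.035,"tz": 0.05},
    {"tx": 0.13,"ty": -0.035,"tz": 0.05},
    {"tx": 0.13,"ty": -0.035,"tz": 0.05},
    {"tx": 0.13,"ty": -0.035,"tz": 0.05},
  ],
)

```text
invalid input
```

Run:
```python
from plan import *
st(); c=ctrl.capture("top"); save(c,"t3",(190,140,135,95),5.9)
plan([((.444,.361,.13),79.2,0),((.444,.361,.029),79.2,0)])
```

```text
t 1.1 pos [ 0.2768 -0.5881  0.2483] yaw 25.2 z [-0.  0. -1.] F [-0.3 -0.2 -0.3] w 0.0852 ff 0.0 q [ 1.03  0.38  0.04  1.6  -0.02  1.16 -0.05]
[{"tx":0.084,"ty":-0.119,"tz":0.018,"az":-0.027},{"tx":0.089,"ty":-0.116,"tz":0.018,"az":-0.027},{"tx":0.094,"ty":-0.112,"tz":0.018,"az":-0.027},{"tx":0.099,"ty":-0.108,"tz":0.018,"az":-0.027},{"tx":0.103,"ty":-0.103,"tz":0.018,"az":-0.027}]
[{"tx":0.107,"ty":-0.099,"tz":0.018,"az":-0.027},{"tx":0.112,"ty":-0.094,"tz":0.018,"az":-0.027},{"tx":0.115,"ty":-0.09,"tz":0.018,"az":-0.027},{"tx":0.119,"ty":-0.085,"tz":0.018,"az":-0.027},{"tx":0.123,"ty":-0.079,"tz":0.018,"az":-0.027}]
[{"tx":0.126,"ty":-0.074,"tz":0.018,"az":-0.028},{"tx":0.129,"ty":-0.069,"tz":0.018,"az":-0.027},{"tx":0.132,"ty":-0.063,"tz":0.018,"az":-0.028},{"tx":0.134,"ty":-0.057,"tz":0.018,"az":-0.027},{"tx":0.137,"ty":-0.051,"tz":0.018,"az":-0.028}]
[{"tx":0.139,"ty":-0.045,"tz":0.018,"az":-0.027},{"tx":0.14,"ty":-0.039,"tz":0.018,"az":-0.028},{"tx":0.142,"ty":-0.033,"tz":0.018,"az":-0.027},{"tx":0.143,"ty":-0.027,"tz":0.018,"az":-0.028},{"tx":0.145,"ty":-0.021,"tz":0.017,"az":-0.027}]
[{"tx":0.145,"ty":-0.015,"tz":0.018,"az":-0.028},{"tx":0.146,"ty":-0.009,"tz":0.017,"az":-0.027},{"tz":0.112},{"tz":0.112},{"tz":0.113}]
```

View pics/t3.png

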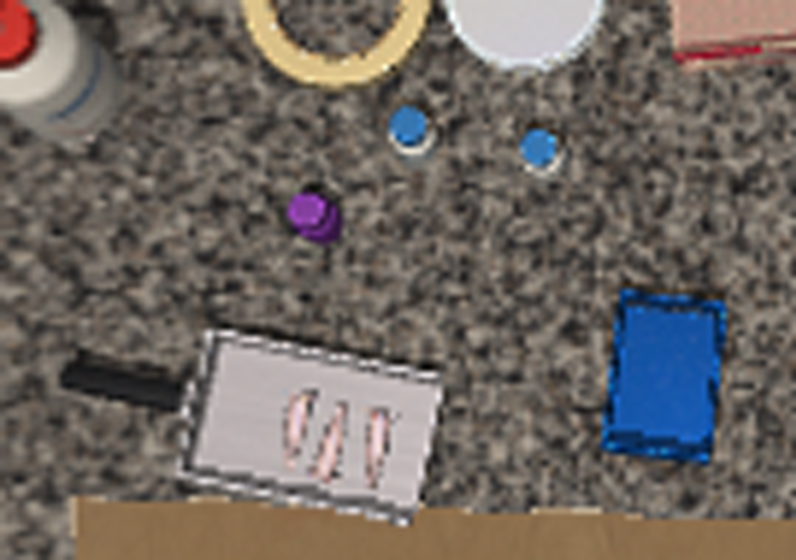

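The image is unchanged and the moves were refused. I'll retry with every field filled in.

>>> send_rows(
  steps=[
    {"tx": 0.1,"ty": -0.107,"tz": -0.01,"ax": 0,"ay": 0,"az": -0.043},
    {"tx": 0.108,"ty": -0.1,"tz": -0.01,"ax": 0,"ay": 0,"az": -0.043},
    {"tx": 0.115,"ty": -0.093,"tz": -0.01,"ax": 0,"ay": 0,"az": -0.043},
    {"tx": 0.12,"ty": -0.084,"tz": -0.01,"ax": 0,"ay": 0,"az": -0.043},
    {"tx": 0.126,"ty": -0.076,"tz": -0.01,"ax": 0,"ay": 0,"az": -0.043},
  ],
  grip=1,
  squeeze=100,
)

```text
time_s: 1.65
eef_pos: [0.3457, -0.3768, 0.2636]
tool_rot: [0.925, 0.38, 0.0, 0.0]
wrist_force: [0.4, 0.0, 1.0]
grip_width: 0.0853
finger_force: 0.0
```

>>> send_rows(
  steps=[
    {"tx": 0.131,"ty": -0.068,"tz": -0.01,"ax": 0,"ay": 0,"az": -0.043},
    {"tx": 0.135,"ty": -0.058,"tz": -0.01,"ax": 0,"ay": 0,"az": -0.043},
    {"tx": 0.139,"ty": -0.05,"tz": -0.01,"ax": 0,"ay": 0,"az": -0.043},
    {"tx": 0.142,"ty": -0.04,"tz": -0.01,"ax": 0,"ay": 0,"az": -0.043},
    {"tx": 0.144,"ty": -0.03,"tz": -0.01,"ax": 0,"ay": 0,"az": -0.043},
  ],
)

```text
time_s: 2.15
eef_pos: [0.4143, -0.1667, 0.2788]
tool_rot: [0.848, 0.53, 0.0, 0.001]
wrist_force: [1.6, 0.5, 0.5]
grip_width: 0.0854
finger_force: 0.0
```

>>> send_rows(
  steps=[
    {"tx": 0.146,"ty": -0.02,"tz": 0,"ax": 0,"ay": 0,"az": -0.043},
    {"tx": 0.147,"ty": -0.01,"tz": 0,"ax": 0,"ay": 0,"az": -0.043},
    {"tx": 0.148,"ty": 0,"tz": 0,"ax": 0,"ay": 0,"az": -0.043},
    {"tx": 0.147,"ty": 0.01,"tz": 0,"ax": 0,"ay": 0,"az": -0.043},
    {"tx": 0.13,"ty": -0.035,"tz": 0.05,"ax": 0,"ay": 0,"az": 0},
  ],
)

```text
time_s: 2.65
eef_pos: [0.4701, 0.0424, 0.2658]
tool_rot: [0.769, 0.639, 0.003, 0.002]
wrist_force: [0.5, 1.4, -0.1]
grip_width: 0.0853
finger_force: 0.0
```

>>> send_rows(
  steps=[
    {"tx": 0.13,"ty": -0.035,"tz": 0.05,"ax": 0,"ay": 0,"az": 0},
    {"tx": 0.13,"ty": -0.035,"tz": 0.05,"ax": 0,"ay": 0,"az": 0},
    {"tx": 0.13,"ty": -0.035,"tz": 0.05,"ax": 0,"ay": 0,"az": 0},
    {"tx": 0.13,"ty": -0.035,"tz": 0.05,"ax": 0,"ay": 0,"az": 0},
  ],
)

```text
time_s: 3.05
eef_pos: [0.4541, 0.2023, 0.2031]
tool_rot: [0.77, 0.638, 0.0, 0.0]
wrist_force: [0.3, 0.3, -0.2]
grip_width: 0.0854
finger_force: 0.0
```

```bash
sed -i 's/ if abs(v)>0}/}/; s/\[float(v)/[float(v)/' plan.py
python3 - <<'E'
from plan import *
c=ctrl.capture("top"); st(); print([(np.round(d["bbox"]).tolist(),round(d["p"],2)) for l in("sorting_tray","blue_bin") for d in ctrl.search_frame("top",l)])
plan([((.444,.361,.14),79.2,0),((.444,.361,.029),79.2,0)])
E
```

```text
t 3.1 pos [0.4506 0.2106 0.2015] yaw 79.9 z [-0.002  0.007 -1.   ] F [-0.3  6.1 -0.3] w 0.0854 ff 0.0 q [ 0.14  0.21 -0.72  1.98  0.16  1.01 -0.83]
[([200.0, 200.0, 40.0, 26.0], 0.95), ([226.0, 246.0, 29.0, 26.0], 0.91), ([292.0, 191.0, 20.0, 27.0], 0.82)]
[{"tx":0.127,"ty":-0.03,"tz":0.052,"ax":-0.0,"ay":-0.0,"az":0.002},{"tx":0.127,"ty":-0.03,"tz":0.053,"ax":-0.0,"ay":-0.0,"az":0.002},{"tx":0.127,"ty":-0.031,"tz":0.052,"ax":-0.001,"ay":-0.0,"az":0.001},{"tx":0.127,"ty":-0.03,"tz":0.052,"ax":-0.0,"ay":-0.001,"az":0.002},{"tx":0.0,"ty":-0.0,"tz":0.123,"ax":-0.0,"ay":0.0,"az":-0.0}]
[{"tx":0.0,"ty":-0.0,"tz":0.124,"ax":-0.0,"ay":0.0,"az":-0.0},{"tx":0.001,"ty":-0.0,"tz":0.123,"ax":-0.0,"ay":0.0,"az":-0.0}]
```

>>> send_rows(
  steps=[
    {"tx": 0.127,"ty": -0.03,"tz": 0.052,"ax": 0,"ay": 0,"az": 0.002},
    {"tx": 0.127,"ty": -0.03,"tz": 0.052,"ax": 0,"ay": 0,"az": 0.002},
    {"tx": 0.127,"ty": -0.03,"tz": 0.052,"ax": 0,"ay": 0,"az": 0.002},
    {"tx": 0.12,"ty": -0.03,"tz": 0.052,"ax": 0,"ay": 0,"az": 0.002},
    {"tx": 0,"ty": 0,"tz": 0,"ax": 0,"ay": 0,"az": 0},
  ],
)

```text
time_s: 3.7
eef_pos: [0.4447, 0.3598, 0.1397]
tool_rot: [0.772, 0.636, -0.0, -0.002]
wrist_force: [-1.2, 0.6, 0.4]
grip_width: 0.0858
finger_force: 0.0
```

Run:
```python
from plan import *
st()
plan([((.444,.361,.13),79.2,0),((.444,.361,.028),79.2,0,.8)])
```

```text
t 3.7 pos [0.4447 0.3598 0.1397] yaw 79.0 z [-0.003  0.003 -1.   ] F [-1.2  0.6  0.4] w 0.0858 ff 0.0 q [-0.17  0.46 -0.7   1.85  0.35  0.96 -1.22]
[{"tx":0.003,"ty":-0.003,"tz":0.032,"ax":-0.002,"ay":-0.002,"az":-0.002},{"tx":0.0,"ty":0.0,"tz":0.113,"ax":-0.0,"ay":0.0,"az":-0.0},{"tx":0.0,"ty":0.0,"tz":0.114,"ax":-0.0,"ay":0.0,"az":-0.0},{"tx":0.001,"ty":0.0,"tz":0.113,"ax":-0.0,"ay":0.0,"az":-0.0}]
```

>>> send_rows(
  steps=[
    {"tx": 0.002,"ty": 0,"tz": 0.032,"ax": 0,"ay": 0,"az": 0},
    {"tx": 0,"ty": 0,"tz": 0.113,"ax": 0,"ay": 0,"az": 0},
    {"tx": 0,"ty": 0,"tz": 0.113,"ax": 0,"ay": 0,"az": 0},
    {"tx": 0,"ty": 0,"tz": 0.113,"ax": 0,"ay": 0,"az": 0},
    {"tx": 0,"ty": 0,"tz": 0,"ax": 0,"ay": 0,"az": 0},
  ],
)

```text
time_s: 4.2
eef_pos: [0.4459, 0.3493, 0.025]
tool_rot: [0.775, 0.632, -0.005, 0.001]
wrist_force: [-0.3, -0.8, -0.9]
grip_width: 0.0854
finger_force: 0.0
```

>>> send_rows(
  steps=[
    {"tx": 0,"ty": 0,"tz": 0,"ax": 0,"ay": 0,"az": 0},
    {"tx": 0,"ty": 0,"tz": 0,"ax": 0,"ay": 0,"az": 0},
    {"tx": 0,"ty": 0,"tz": 0,"ax": 0,"ay": 0,"az": 0},
    {"tx": 0,"ty": 0,"tz": 0,"ax": 0,"ay": 0,"az": 0},
    {"tx": 0,"ty": 0,"tz": 0,"ax": 0,"ay": 0,"az": 0},
  ],
  grip=0,
  squeeze=100,
)

```text
time_s: 4.7
eef_pos: [0.4477, 0.3567, 0.031]
tool_rot: [0.774, 0.634, 0.001, 0.0]
wrist_force: [-0.8, -1.2, 5.9]
grip_width: 0.014
finger_force: 98.8
```

Run:
```python
from plan import *
st()
```

```text
t 4.7 pos [0.4477 0.3567 0.031 ] yaw 78.7 z [ 0.002  0.001 -1.   ] F [-0.8 -1.2  5.9] w 0.014 ff 98.8 q [-0.24  0.61 -0.61  1.9   0.49  0.78 -1.32]
```

```bash
cat > pour.py <<'E'
from plan import *
def tcp(m,yaw,th,off=(.1616,.028)):
    t=np.radians(th); X=np.array([np.cos(np.radians(yaw)),np.sin(np.radians(yaw)),0])
    return np.array(m)+X*(off[0]*np.cos(t)-off[1]*np.sin(t))+[0,0,off[0]*np.sin(t)+off[1]*np.cos(t)]
E
python3 - <<'E'
from pour import *
s=ctrl.state(); y=83.6; m=(.4537,.0872,.085)
plan([(s["eef_pos"]+[0,0,.09],None,0,.5),(tcp((.4537,.0872,.11),84.1,0),y,0,.6),(tcp(m,84.1,20),y,20,.6)])
E
```

```text
[{"tx":0.0,"ty":0.0,"tz":-0.075,"ax":0.0,"ay":0.0,"az":0.0},{"tx":0.0,"ty":0.0,"tz":-0.075,"ax":0.0,"ay":0.0,"az":0.0},{"tx":0.0,"ty":0.0,"tz":-0.075,"ax":0.0,"ay":0.0,"az":0.0},{"tx":0.0,"ty":0.0,"tz":-0.075,"ax":0.0,"ay":0.0,"az":0.0},{"tx":-0.068,"ty":0.029,"tz":-0.011,"ax":0.0,"ay":-0.0,"az":-0.011}]
[{"tx":-0.069,"ty":0.028,"tz":-0.012,"ax":0.0,"ay":-0.0,"az":-0.011},{"tx":-0.069,"ty":0.027,"tz":-0.011,"ax":0.0,"ay":-0.0,"az":-0.011},{"tx":-0.069,"ty":0.025,"tz":-0.012,"ax":0.0,"ay":-0.0,"az":-0.011},{"tx":-0.07,"ty":0.025,"tz":-0.011,"ax":0.001,"ay":-0.001,"az":-0.011},{"tx":-0.013,"ty":0.0,"tz":-0.019,"ax":-0.0,"ay":0.044,"az":0.0}]
[{"tx":-0.011,"ty":0.0,"tz":-0.02,"ax":-0.0,"ay":0.045,"az":0.0},{"tx":-0.01,"ty":0.0,"tz":-0.021,"ax":-0.0,"ay":0.044,"az":0.0},{"tx":-0.009,"ty":0.0,"tz":-0.021,"ax":-0.0,"ay":0.045,"az":0.0},{"tx":-0.007,"ty":0.0,"tz":-0.022,"ax":-0.0,"ay":0.044,"az":0.0}]
```

>>> send_rows(
  steps=[
    {"tx": 0,"ty": 0,"tz": -0.05,"ax": 0,"ay": 0,"az": 0},
    {"tx": 0,"ty": 0,"tz": -0.075,"ax": 0,"ay": 0,"az": 0},
    {"tx": 0,"ty": 0,"tz": -0.075,"ax": 0,"ay": 0,"az": 0},
    {"tx": 0,"ty": 0,"tz": -0.075,"ax": 0,"ay": 0,"az": 0},
    {"tx": 0,"ty": 0,"tz": -0.025,"ax": 0,"ay": 0,"az": 0},
  ],
)

```text
time_s: 5.2
eef_pos: [0.4483, 0.3574, 0.1228]
tool_rot: [0.773, 0.634, 0.003, 0.0]
wrist_force: [0.8, 0.7, -1.6]
grip_width: 0.014
finger_force: 97.4
```

>>> send_rows(
  steps=[
    {"tx": -0.068,"ty": 0.029,"tz": -0.011,"ax": 0,"ay": 0,"az": -0.011},
    {"tx": -0.069,"ty": 0.028,"tz": -0.011,"ax": 0,"ay": 0,"az": -0.011},
    {"tx": -0.069,"ty": 0.027,"tz": -0.011,"ax": 0,"ay": 0,"az": -0.011},
    {"tx": -0.069,"ty": 0.025,"tz": -0.011,"ax": 0,"ay": 0,"az": -0.011},
    {"tx": -0.07,"ty": 0.025,"tz": -0.011,"ax": 0,"ay": 0,"az": -0.011},
  ],
)

```text
time_s: 5.7
eef_pos: [0.4695, 0.2461, 0.1358]
tool_rot: [0.745, 0.667, -0.001, -0.0]
wrist_force: [0.2, 0.1, -1.4]
grip_width: 0.0142
finger_force: 97.4
```

>>> send_rows(
  steps=[
    {"tx": -0.013,"ty": 0,"tz": -0.019,"ax": 0,"ay": 0.044,"az": 0},
    {"tx": -0.011,"ty": 0,"tz": -0.02,"ax": 0,"ay": 0.044,"az": 0},
    {"tx": -0.01,"ty": 0,"tz": -0.021,"ax": 0,"ay": 0.044,"az": 0},
    {"tx": -0.009,"ty": 0,"tz": -0.021,"ax": 0,"ay": 0.044,"az": 0},
    {"tx": -0.007,"ty": 0,"tz": -0.022,"ax": 0,"ay": 0.044,"az": 0},
  ],
)

```text
time_s: 6.2
eef_pos: [0.4672, 0.2276, 0.1646]
tool_rot: [0.734, 0.657, 0.129, -0.115]
wrist_force: [-0.2, -1.0, -1.4]
grip_width: 0.014
finger_force: 97.4
```

>>> send_rows(
  steps=[
    {"tx": 0,"ty": 0,"tz": 0,"ax": 0,"ay": 0,"az": 0},
    {"tx": 0,"ty": 0,"tz": 0,"ax": 0,"ay": 0,"az": 0},
  ],
)

```text
time_s: 6.4
eef_pos: [0.4676, 0.2275, 0.1644]
tool_rot: [0.735, 0.656, 0.127, -0.114]
wrist_force: [-0.4, 0.0, -1.4]
grip_width: 0.0142
finger_force: 97.5
```

Run:
```python
from pour import *
st()
c=ctrl.capture("top"); d=ctrl.capture("scene")
A=cv2.resize(c["color"][140:240,200:330],None,fx=4,fy=4,interpolation=2);B=cv2.resize(d["color"][170:290,230:350],None,fx=400/120,fy=400/120,interpolation=2)
cv2.imwrite("pics/p1.png",cv2.resize(np.hstack([A,B]),None,fx=.86,fy=.86)[:,:,::-1])
```

```text
t 6.4 pos [0.4676 0.2275 0.1644] yaw 83.5 z [ 0.037  0.335 -0.941] F [-0.4  0.  -1.4] w 0.0142 ff 97.5 q [ 0.47  0.3  -0.91  2.07 -0.09  0.72 -0.44]
```

View pics/p1.png

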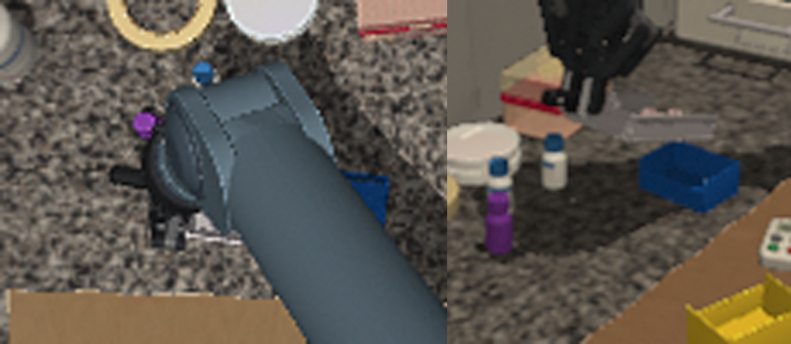

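Run:
```python
from pour import *
ctrl.capture("scene"); print([(np.round(d["bbox"]).tolist(),round(d["p"],2)) for d in ctrl.search_frame("scene","blue_bin")])
p=plan([(tcp((.4535,.0872,.055),84.1,32),83.6,32,.4)])
```

```text
[([296.0, 220.0, 37.0, 24.0], 0.84), ([317.0, 267.0, 37.0, 37.0], 0.65)]
[{"tx":-0.017,"ty":0.001,"tz":-0.005,"ax":-0.0,"ay":0.034,"az":0.0},{"tx":-0.016,"ty":0.001,"tz":-0.007,"ax":-0.0,"ay":0.034,"az":0.001},{"tx":-0.016,"ty":0.0,"tz":-0.007,"ax":-0.0,"ay":0.034,"az":0.0},{"tx":-0.015,"ty":0.001,"tz":-0.008,"ax":-0.001,"ay":0.034,"az":0.001}]
```

>>> send_rows(
  steps=[
    {"tx": -0.017,"ty": 0.001,"tz": -0.006,"ax": 0,"ay": 0.034,"az": 0},
    {"tx": -0.016,"ty": 0.001,"tz": -0.007,"ax": 0,"ay": 0.034,"az": 0},
    {"tx": -0.016,"ty": 0.001,"tz": -0.007,"ax": 0,"ay": 0.034,"az": 0},
    {"tx": -0.015,"ty": 0,"tz": -0.008,"ax": 0,"ay": 0.034,"az": 0},
    {"tx": 0,"ty": 0,"tz": 0,"ax": 0,"ay": 0,"az": 0},
  ],
)

```text
time_s: 7.1
eef_pos: [0.4663, 0.2056, 0.1634]
tool_rot: [0.718, 0.64, 0.205, -0.185]
wrist_force: [0.5, -0.7, -2.4]
grip_width: 0.014
finger_force: 97.5
```

Run:
```python
from pour import *
st(); c=ctrl.capture("scene")
s=ctrl.state(); Rm=R.from_quat(s["tool_rot"])
# tray frame = tool with x same, y,z flipped
M=[s["eef_pos"]+Rm.apply(np.array([-.1616,-y,.028-z])) for y in(-.0405,.0405) for z in(0,.021)]
cp,sn=np.cos(-.1022),np.sin(-.1022)
B=[(.4507+cp*x-sn*y,.0673+sn*x+cp*y,z) for x,y in((.044,.03),(.044,-.03),(-.044,-.03),(-.044,.03)) for z in(.036,)]
x0,y0,w,h,f=250,170,110,90,7
im=cv2.resize(c["color"][y0:y0+h,x0:x0+w],None,fx=f,fy=f,interpolation=2)[:,:,::-1].copy()
for P,col in((M,(0,0,255)),(B,(0,255,255))):
    for u,v in proj(c,np.array(P)): cv2.circle(im,(int((u-x0+.5)*f),int((v-y0+.5)*f)),4,col,1)
cv2.imwrite("pics/p2.png",im); print(np.round(M,3))
plan([(tcp((.4535,.0872,.05),84.1,50),83.6,50,.3)])
```

```text
t 7.1 pos [0.4663 0.2056 0.1634] yaw 83.4 z [ 0.058  0.527 -0.848] F [ 0.5 -0.7 -2.4] w 0.014 ff 97.5 q [ 0.76  0.37 -1.05  2.13 -0.34  0.65 -0.09]
[[0.493 0.081 0.055]
 [0.491 0.07  0.072]
 [0.412 0.09  0.055]
 [0.411 0.079 0.073]]
[{"tx":-0.007,"ty":-0.0,"tz":-0.018,"ax":-0.0,"ay":0.025,"az":-0.0},{"tx":-0.007,"ty":-0.0,"tz":-0.018,"ax":-0.0,"ay":0.025,"az":-0.0},{"tx":-0.006,"ty":-0.0,"tz":-0.019,"ax":-0.0,"ay":0.025,"az":-0.0},{"tx":-0.005,"ty":-0.0,"tz":-0.019,"ax":-0.0,"ay":0.025,"az":-0.0},{"tx":-0.004,"ty":-0.0,"tz":-0.019,"ax":-0.0,"ay":0.025,"az":-0.0}]
[{"tx":-0.004,"ty":-0.0,"tz":-0.019,"ax":-0.0,"ay":0.025,"az":-0.0},{"tx":-0.003,"ty":-0.0,"tz":-0.02,"ax":-0.0,"ay":0.025,"az":-0.001},{"tx":-0.001,"ty":-0.001,"tz":-0.019,"ax":-0.0,"ay":0.025,"az":-0.0}]
```

View pics/p2.png

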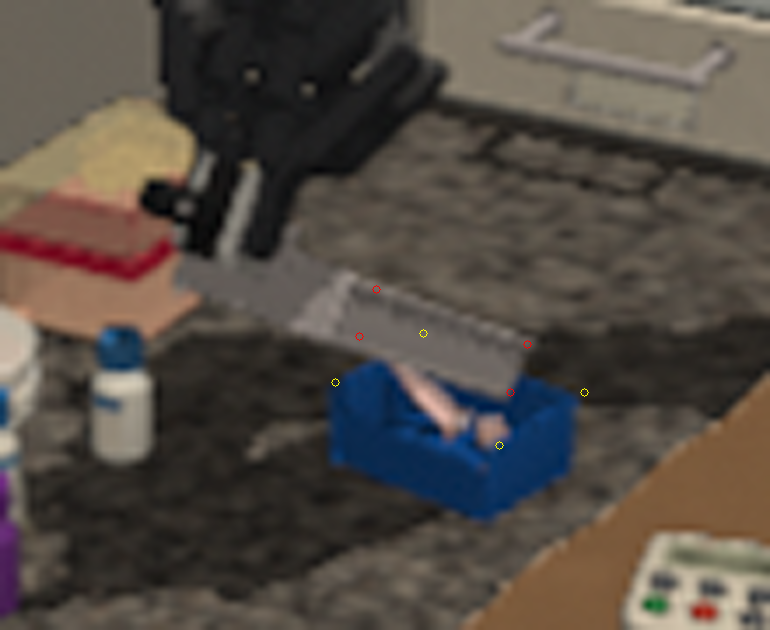

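The mouth sits as predicted over the bin, whose low wall is on the tray side. Tubes are already dropping in at about (430,395) and (490,430), so I continue the tilt.

>>> send_rows(
  steps=[
    {"tx": -0.007,"ty": 0,"tz": -0.018,"ax": 0,"ay": 0.025,"az": 0},
    {"tx": -0.007,"ty": 0,"tz": -0.018,"ax": 0,"ay": 0.025,"az": 0},
    {"tx": -0.006,"ty": 0,"tz": -0.019,"ax": 0,"ay": 0.025,"az": 0},
    {"tx": -0.005,"ty": 0,"tz": -0.019,"ax": 0,"ay": 0.025,"az": 0},
    {"tx": -0.004,"ty": 0,"tz": -0.019,"ax": 0,"ay": 0.025,"az": 0},
  ],
)

```text
time_s: 7.65
eef_pos: [0.4641, 0.185, 0.1825]
tool_rot: [0.692, 0.621, 0.275, -0.246]
wrist_force: [-0.2, -0.5, -1.3]
grip_width: 0.0139
finger_force: 97.5
```

>>> send_rows(
  steps=[
    {"tx": -0.004,"ty": 0,"tz": -0.019,"ax": 0,"ay": 0.025,"az": 0},
    {"tx": -0.003,"ty": 0,"tz": -0.02,"ax": 0,"ay": 0.025,"az": 0},
    {"tx": -0.001,"ty": 0,"tz": -0.019,"ax": 0,"ay": 0.025,"az": 0},
    {"tx": 0,"ty": 0,"tz": 0,"ax": 0,"ay": 0,"az": 0},
    {"tx": 0,"ty": 0,"tz": 0,"ax": 0,"ay": 0,"az": 0},
  ],
)

```text
time_s: 8.15
eef_pos: [0.4626, 0.1706, 0.1925]
tool_rot: [0.675, 0.605, 0.315, -0.282]
wrist_force: [-0.2, 0.1, -1.6]
grip_width: 0.014
finger_force: 97.6
```

Run:
```python
from pour import *
st(); c=ctrl.capture("scene"); save(c,"p3",(250,170,110,90),7)
```

```text
t 8.2 pos [0.4626 0.1706 0.1925] yaw 83.7 z [ 0.084  0.761 -0.643] F [-0.2  0.1 -1.6] w 0.014 ff 97.6 q [ 1.13  0.57 -1.23  2.17 -0.52  0.71  0.27]
```

View pics/p3.png

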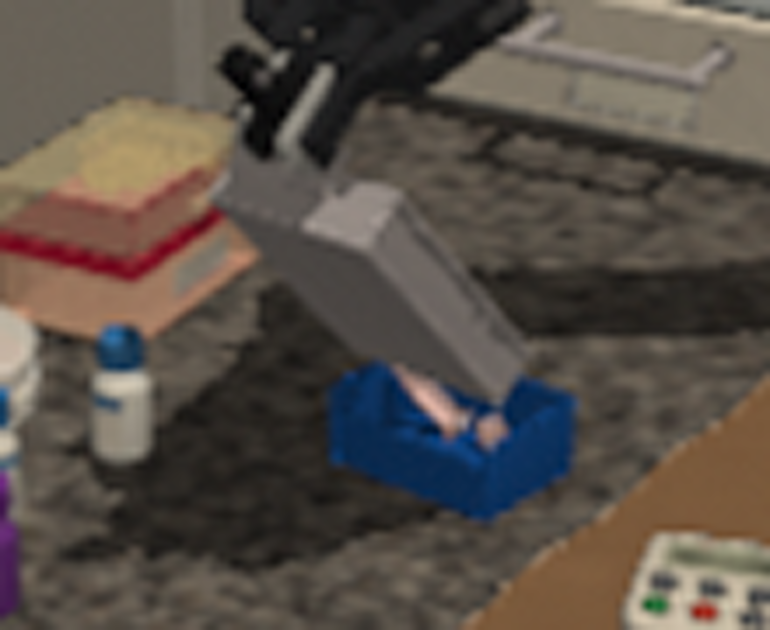

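Run:
```python
from pour import *
q=plan([(tcp((.4537,.0972,.11),84.1,0),83.6,0,.95),((.4477,.3567,.13),78.7,0)])
```

```text
[{"tx":0.007,"ty":-0.001,"tz":0.049,"ax":-0.0,"ay":-0.079,"az":0.0},{"tx":0.013,"ty":-0.001,"tz":0.047,"ax":-0.0,"ay":-0.079,"az":0.0},{"tx":0.019,"ty":-0.001,"tz":0.045,"ax":0.0,"ay":-0.079,"az":0.0},{"tx":0.024,"ty":-0.001,"tz":0.043,"ax":0.0,"ay":-0.08,"az":0.0},{"tx":0.029,"ty":-0.0,"tz":0.04,"ax":0.0,"ay":-0.079,"az":0.001}]
[{"tx":0.034,"ty":-0.001,"tz":0.035,"ax":0.0,"ay":-0.08,"az":0.0},{"tx":0.038,"ty":-0.0,"tz":0.031,"ax":0.0,"ay":-0.079,"az":0.001},{"tx":0.106,"ty":-0.037,"tz":0.009,"ax":0.0,"ay":-0.0,"az":0.018},{"tx":0.105,"ty":-0.041,"tz":0.009,"ax":0.0,"ay":-0.0,"az":0.018},{"tx":0.104,"ty":-0.043,"tz":0.009,"ax":0.0,"ay":-0.0,"az":0.018}]
```

>>> send_rows(
  steps=[
    {"tx": 0.007,"ty": 0,"tz": 0.049,"ax": 0,"ay": -0.079,"az": 0},
    {"tx": 0.013,"ty": 0,"tz": 0.047,"ax": 0,"ay": -0.079,"az": 0},
    {"tx": 0.019,"ty": 0,"tz": 0.045,"ax": 0,"ay": -0.08,"az": 0},
    {"tx": 0.024,"ty": 0,"tz": 0.043,"ax": 0,"ay": -0.08,"az": 0},
    {"tx": 0.029,"ty": 0,"tz": 0.04,"ax": 0,"ay": -0.08,"az": 0},
  ],
)

```text
time_s: 8.7
eef_pos: [0.4695, 0.2336, 0.155]
tool_rot: [0.739, 0.662, 0.092, -0.079]
wrist_force: [-0.5, -0.1, -2.0]
grip_width: 0.0144
finger_force: 97.5
```

>>> send_rows(
  steps=[
    {"tx": 0.034,"ty": 0,"tz": 0.035,"ax": 0,"ay": -0.08,"az": 0},
    {"tx": 0.038,"ty": 0,"tz": 0.031,"ax": 0,"ay": -0.078,"az": 0},
    {"tx": 0.106,"ty": -0.037,"tz": 0.009,"ax": 0,"ay": 0,"az": 0.018},
    {"tx": 0.105,"ty": -0.041,"tz": 0.009,"ax": 0,"ay": 0,"az": 0.018},
    {"tx": 0.104,"ty": -0.043,"tz": 0.009,"ax": 0,"ay": 0,"az": 0.018},
  ],
)

```text
time_s: 9.2
eef_pos: [0.4475, 0.3588, 0.1303]
tool_rot: [0.772, 0.635, 0.001, -0.0]
wrist_force: [0.7, 0.5, -0.9]
grip_width: 0.0141
finger_force: 97.3
```

>>> send_rows(
  steps=[
    {"tx": 0,"ty": 0,"tz": 0,"ax": 0,"ay": 0,"az": 0},
    {"tx": 0,"ty": 0,"tz": 0,"ax": 0,"ay": 0,"az": 0},
  ],
)

```text
time_s: 9.4
eef_pos: [0.4473, 0.3582, 0.1303]
tool_rot: [0.771, 0.636, 0.001, -0.0]
wrist_force: [0.1, 0.2, -1.0]
grip_width: 0.0142
finger_force: 97.4
```

Run:
```python
from pour import *
st(); c=ctrl.capture("top"); d=ctrl.capture("scene")
A=cv2.resize(c["color"][165:235,205:325],None,fx=6.4,fy=6.4,interpolation=2)[:, :768];B=cv2.resize(d["color"][170:290,210:370],None,fx=768/160*.5,fy=768/160*.5,interpolation=2)
A=cv2.resize(A,(480,280)); print(A.shape,B.shape)
im=np.zeros((288,800,3),np.uint8); im[:280,:400]=cv2.resize(A,(400,233),interpolation=3)[0:1].repeat(280,0)*0; im[:233,:400]=cv2.resize(A,(400,233)); im[:288,400:784]=B
a=cv2.resize(c["color"][180:225,285:320],None,fx=8,fy=8,interpolation=2)
cv2.imwrite("pics/p4.png",np.vstack([im,np.pad(a[:300],((0,0),(0,800-a.shape[1]),(0,0)))])[:590,:,::-1])
plan([((.4477,.3567,.13),78.7,0),((.4477,.3567,.033),78.7,0,.5)])
```

```text
t 9.4 pos [0.4473 0.3582 0.1303] yaw 79.1 z [ 0.     0.001 -1.   ] F [ 0.1  0.2 -1. ] w 0.0142 ff 97.4 q [-0.19  0.47 -0.68  1.86  0.36  0.94 -1.22]
(280, 480, 3) (288, 384, 3)
[{"tx":0.005,"ty":-0.006,"tz":-0.0,"ax":0.001,"ay":0.001,"az":0.001},{"tx":-0.0,"ty":0.0,"tz":0.065,"ax":-0.0,"ay":-0.0,"az":-0.0},{"tx":-0.0,"ty":0.0,"tz":0.064,"ax":-0.0,"ay":-0.0,"az":-0.0},{"tx":-0.0,"ty":0.0,"tz":0.065,"ax":-0.0,"ay":-0.0,"az":-0.0},{"tx":-0.0,"ty":0.0,"tz":0.064,"ax":-0.0,"ay":-0.0,"az":-0.0}]
[{"tx":-0.0,"ty":0.0,"tz":0.065,"ax":-0.0,"ay":-0.0,"az":-0.0}]
```

View pics/p4.png

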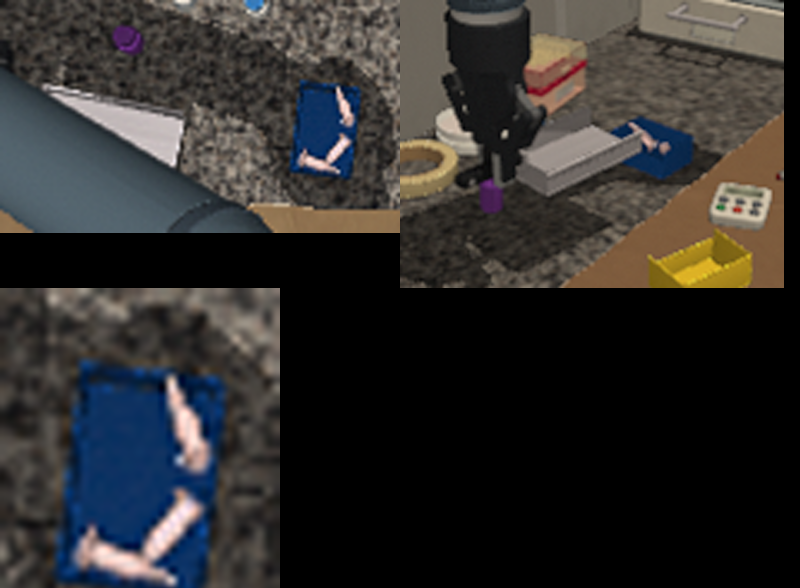

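All three tubes are in the bin. I'll set the tray down, release, and rise.

>>> send_rows(
  steps=[
    {"tx": 0.005,"ty": -0.005,"tz": 0,"ax": 0,"ay": 0,"az": 0},
    {"tx": 0,"ty": 0,"tz": 0.09,"ax": 0,"ay": 0,"az": 0},
    {"tx": 0,"ty": 0,"tz": 0.09,"ax": 0,"ay": 0,"az": 0},
    {"tx": 0,"ty": 0,"tz": 0.08,"ax": 0,"ay": 0,"az": 0},
    {"tx": 0,"ty": 0,"tz": 0.04,"ax": 0,"ay": 0,"az": 0},
  ],
)

```text
time_s: 10.0
eef_pos: [0.4476, 0.3545, 0.0375]
tool_rot: [0.774, 0.633, -0.002, 0.0]
wrist_force: [-0.4, -0.3, -1.2]
grip_width: 0.0138
finger_force: 97.5
```

>>> send_rows(
  steps=[
    {"tx": 0,"ty": 0,"tz": 0.015,"ax": 0,"ay": 0,"az": 0},
    {"tx": 0,"ty": 0,"tz": 0.01,"ax": 0,"ay": 0,"az": 0},
    {"tx": 0,"ty": 0,"tz": 0,"ax": 0,"ay": 0,"az": 0},
    {"tx": 0,"ty": 0,"tz": 0,"ax": 0,"ay": 0,"az": 0},
  ],
)

```text
time_s: 10.4
eef_pos: [0.4488, 0.3578, 0.0333]
tool_rot: [0.773, 0.634, 0.001, 0.0]
wrist_force: [0.8, 0.3, -1.1]
grip_width: 0.0138
finger_force: 97.5
```

>>> send_rows(
  steps=[
    {"tx": 0,"ty": 0,"tz": 0.006,"ax": 0,"ay": 0,"az": 0},
    {"tx": 0,"ty": 0,"tz": 0.003,"ax": 0,"ay": 0,"az": 0},
    {"tx": 0,"ty": 0,"tz": 0,"ax": 0,"ay": 0,"az": 0},
  ],
)

```text
time_s: 10.7
eef_pos: [0.4489, 0.3579, 0.0311]
tool_rot: [0.773, 0.634, 0.001, 0.0]
wrist_force: [0.1, -1.1, 5.2]
grip_width: 0.0138
finger_force: 98.5
```

>>> send_rows(
  steps=[
    {"tx": 0,"ty": 0,"tz": 0,"ax": 0,"ay": 0,"az": 0},
    {"tx": 0,"ty": 0,"tz": 0,"ax": 0,"ay": 0,"az": 0},
    {"tx": 0,"ty": 0,"tz": 0,"ax": 0,"ay": 0,"az": 0},
    {"tx": 0,"ty": 0,"tz": 0,"ax": 0,"ay": 0,"az": 0},
    {"tx": 0,"ty": 0,"tz": 0,"ax": 0,"ay": 0,"az": 0},
  ],
  grip=1,
)

```text
time_s: 11.2
eef_pos: [0.448, 0.3569, 0.0293]
tool_rot: [0.773, 0.634, -0.0, 0.0]
wrist_force: [-0.2, 0.3, 0.6]
grip_width: 0.0845
finger_force: 0.0
```

>>> send_rows(
  steps=[
    {"tx": 0,"ty": 0,"tz": -0.1,"ax": 0,"ay": 0,"az": 0},
    {"tx": 0,"ty": 0,"tz": -0.15,"ax": 0,"ay": 0,"az": 0},
    {"tx": 0,"ty": 0,"tz": -0.15,"ax": 0,"ay": 0,"az": 0},
    {"tx": 0,"ty": 0,"tz": -0.15,"ax": 0,"ay": 0,"az": 0},
    {"tx": 0,"ty": 0,"tz": 0,"ax": 0,"ay": 0,"az": 0},
  ],
)

```text
time_s: 11.7
eef_pos: [0.4514, 0.3612, 0.202]
tool_rot: [0.773, 0.634, 0.007, 0.0]
wrist_force: [-0.7, 0.8, 0.8]
grip_width: 0.0852
finger_force: 0.0
```

Run:
```python
from pour import *
st()
ctrl.capture("scene")
for l in("sorting_tray","blue_bin"): print([(np.round(d["bbox"]).tolist(),round(d["p"],2)) for d in ctrl.search_frame("scene",l)])
# unit yaw est -1.51..; handle bar mid (.5484,-.2297)
plan([((.545,-.10,.22),3,0)])
```

```text
t 11.7 pos [0.4514 0.3612 0.202 ] yaw 78.8 z [ 0.012  0.009 -1.   ] F [-0.7  0.8  0.8] w 0.0852 ff 0.0 q [-0.14  0.38 -0.73  1.8   0.29  1.06 -1.17]
[([234.0, 248.0, 78.0, 42.0], 0.82)]
[([298.0, 218.0, 34.0, 25.0], 0.92), ([311.0, 162.0, 64.0, 34.0], 0.67), ([245.0, 223.0, 5.0, 16.0], 0.22)]
[{"tx":-0.13,"ty":0.056,"tz":-0.008,"ax":0.0,"ay":0.0,"az":0.077},{"tx":-0.122,"ty":0.071,"tz":-0.008,"ax":0.0,"ay":0.0,"az":0.076},{"tx":-0.113,"ty":0.085,"tz":-0.008,"ax":0.0,"ay":0.0,"az":0.077},{"tx":-0.102,"ty":0.098,"tz":-0.008,"ax":0.0,"ay":0.0,"az":0.076},{"tx":-0.089,"ty":0.11,"tz":-0.008,"ax":0.0,"ay":0.0,"az":0.077}]
[{"tx":-0.076,"ty":0.12,"tz":-0.008,"ax":0.0,"ay":0.0,"az":0.076},{"tx":-0.061,"ty":0.128,"tz":-0.007,"ax":0.0,"ay":0.0,"az":0.077},{"tx":-0.045,"ty":0.134,"tz":-0.008,"ax":0.0,"ay":0.0,"az":0.076},{"tx":-0.028,"ty":0.138,"tz":-0.007,"ax":0.0,"ay":0.0,"az":0.077},{"tx":-0.012,"ty":0.141,"tz":-0.008,"ax":0.0,"ay":0.0,"az":0.076}]
[{"tx":0.006,"ty":0.141,"tz":-0.007,"ax":0.001,"ay":0.0,"az":0.077}]
```

>>> send_rows(
  steps=[
    {"tx": -0.13,"ty": 0.056,"tz": -0.01,"ax": 0,"ay": 0,"az": 0.076},
    {"tx": -0.122,"ty": 0.071,"tz": -0.01,"ax": 0,"ay": 0,"az": 0.076},
    {"tx": -0.113,"ty": 0.085,"tz": -0.01,"ax": 0,"ay": 0,"az": 0.076},
    {"tx": -0.102,"ty": 0.098,"tz": -0.01,"ax": 0,"ay": 0,"az": 0.076},
    {"tx": -0.089,"ty": 0.11,"tz": -0.01,"ax": 0,"ay": 0,"az": 0.076},
  ],
  grip=0.41,
)

```text
time_s: 12.35
eef_pos: [0.4911, 0.1471, 0.2071]
tool_rot: [0.926, 0.377, -0.002, -0.0]
wrist_force: [0.3, 1.0, 0.2]
grip_width: 0.0352
finger_force: 0.0
```

>>> send_rows(
  steps=[
    {"tx": -0.076,"ty": 0.12,"tz": 0,"ax": 0,"ay": 0,"az": 0.076},
    {"tx": -0.061,"ty": 0.128,"tz": 0,"ax": 0,"ay": 0,"az": 0.076},
    {"tx": -0.045,"ty": 0.134,"tz": 0,"ax": 0,"ay": 0,"az": 0.076},
    {"tx": -0.028,"ty": 0.138,"tz": 0,"ax": 0,"ay": 0,"az": 0.076},
    {"tx": -0.012,"ty": 0.14,"tz": 0,"ax": 0,"ay": 0,"az": 0.076},
  ],
)

```text
time_s: 12.85
eef_pos: [0.5361, -0.0593, 0.2068]
tool_rot: [0.996, 0.088, -0.002, -0.0]
wrist_force: [0.4, 0.2, -1.3]
grip_width: 0.0352
finger_force: 0.0
```

>>> send_rows(
  steps=[
    {"tx": 0.006,"ty": 0.14,"tz": 0,"ax": 0,"ay": 0,"az": 0.07},
    {"tx": 0,"ty": 0.14,"tz": 0.05,"ax": 0,"ay": 0,"az": 0},
    {"tx": 0,"ty": 0.14,"tz": 0.05,"ax": 0,"ay": 0,"az": 0},
    {"tx": 0,"ty": 0,"tz": 0,"ax": 0,"ay": 0,"az": 0},
    {"tx": 0,"ty": 0,"tz": 0,"ax": 0,"ay": 0,"az": 0},
  ],
)

```text
time_s: 13.35
eef_pos: [0.5506, -0.1836, 0.1761]
tool_rot: [0.999, 0.033, -0.003, -0.001]
wrist_force: [0.9, 1.0, -1.0]
grip_width: 0.0347
finger_force: 0.0
```

Run:
```python
from plan import *
st()
plan([((.5484,-.2297,.14),3.7,0),((.5484,-.2297,.066),3.7,0,.8)])
```

```text
t 13.3 pos [ 0.5506 -0.1836  0.1761] yaw 3.8 z [-0.006  0.002 -1.   ] F [ 0.9  1.  -1. ] w 0.0347 ff 0.0 q [ 0.47  0.35 -0.26  1.82  0.1   1.   -1.34]
[{"tx":-0.008,"ty":0.077,"tz":0.06,"ax":-0.001,"ay":0.002,"az":0.001},{"tx":-0.009,"ty":0.076,"tz":0.06,"ax":-0.0,"ay":0.002,"az":0.0},{"tx":0.0,"ty":0.0,"tz":0.082,"ax":-0.0,"ay":-0.0,"az":0.0},{"tx":0.0,"ty":0.0,"tz":0.082,"ax":-0.0,"ay":-0.0,"az":0.0},{"tx":0.0,"ty":0.0,"tz":0.083,"ax":-0.0,"ay":-0.0,"az":0.0}]
```

>>> send_rows(
  steps=[
    {"tx": -0.008,"ty": 0.077,"tz": 0.06,"ax": 0,"ay": 0,"az": 0},
    {"tx": -0.008,"ty": 0.077,"tz": 0.06,"ax": 0,"ay": 0,"az": 0},
    {"tx": 0,"ty": 0,"tz": 0.03,"ax": 0,"ay": 0,"az": 0},
    {"tx": 0,"ty": 0,"tz": 0.03,"ax": 0,"ay": 0,"az": 0},
    {"tx": 0,"ty": 0,"tz": 0,"ax": 0,"ay": 0,"az": 0},
  ],
)

```text
time_s: 13.85
eef_pos: [0.5509, -0.2253, 0.1237]
tool_rot: [0.999, 0.037, -0.001, -0.001]
wrist_force: [-0.3, 0.2, 0.2]
grip_width: 0.0346
finger_force: 0.0
```

Run:
```python
from plan import *
st()
plan([((.5484,-.2297,.066),3.7,0,.33)])
```

```text
t 13.8 pos [ 0.5509 -0.2253  0.1237] yaw 4.2 z [-0.003  0.003 -1.   ] F [-0.3  0.2  0.2] w 0.0346 ff 0.0 q [ 0.51  0.43 -0.23  1.82  0.12  0.91 -1.27]
[{"tx":-0.002,"ty":0.004,"tz":0.048,"ax":-0.0,"ay":0.0,"az":0.002},{"tx":-0.002,"ty":0.003,"tz":0.048,"ax":-0.001,"ay":0.001,"az":0.001},{"tx":-0.002,"ty":0.004,"tz":0.048,"ax":-0.0,"ay":0.0,"az":0.002},{"tx":-0.003,"ty":0.003,"tz":0.048,"ax":-0.001,"ay":0.001,"az":0.001}]
```

>>> send_rows(
  steps=[
    {"tx": 0,"ty": 0.004,"tz": 0.048,"ax": 0,"ay": 0,"az": 0.002},
    {"tx": 0,"ty": 0.004,"tz": 0.048,"ax": 0,"ay": 0,"az": 0.002},
    {"tx": 0,"ty": 0.003,"tz": 0.048,"ax": 0,"ay": 0,"az": 0.002},
    {"tx": 0,"ty": 0.003,"tz": 0.048,"ax": 0,"ay": 0,"az": 0},
    {"tx": 0,"ty": 0,"tz": 0,"ax": 0,"ay": 0,"az": 0},
  ],
)

```text
time_s: 14.35
eef_pos: [0.5498, -0.2321, 0.0648]
tool_rot: [1.0, 0.031, -0.002, -0.001]
wrist_force: [0.3, 0.1, -0.9]
grip_width: 0.0353
finger_force: 0.0
```

>>> send_rows(
  steps=[
    {"tx": 0,"ty": 0,"tz": 0,"ax": 0,"ay": 0,"az": 0},
    {"tx": 0,"ty": 0,"tz": 0,"ax": 0,"ay": 0,"az": 0},
    {"tx": 0,"ty": 0,"tz": 0,"ax": 0,"ay": 0,"az": 0},
    {"tx": 0,"ty": 0,"tz": 0,"ax": 0,"ay": 0,"az": 0},
    {"tx": 0,"ty": 0,"tz": 0,"ax": 0,"ay": 0,"az": 0},
  ],
  grip=0,
  squeeze=40,
)

```text
time_s: 14.85
eef_pos: [0.5511, -0.227, 0.0673]
tool_rot: [0.999, 0.032, -0.002, -0.004]
wrist_force: [-0.4, 6.6, 0.2]
grip_width: 0.0081
finger_force: 38.9
```

Run:
```python
from plan import *
st()
```

```text
t 14.8 pos [ 0.5511 -0.227   0.0673] yaw 3.7 z [-0.004  0.007 -1.   ] F [-0.4  6.6  0.2] w 0.0081 ff 38.9 q [ 0.5   0.52 -0.22  1.84  0.14  0.81 -1.29]
```

>>> send_rows(
  steps=[
    {"tx": 0,"ty": -0.05,"tz": 0,"ax": 0,"ay": 0,"az": 0},
    {"tx": 0,"ty": -0.08,"tz": 0,"ax": 0,"ay": 0,"az": 0},
    {"tx": 0,"ty": -0.08,"tz": 0,"ax": 0,"ay": 0,"az": 0},
    {"tx": 0,"ty": -0.08,"tz": 0,"ax": 0,"ay": 0,"az": 0},
    {"tx": 0,"ty": -0.08,"tz": 0,"ax": 0,"ay": 0,"az": 0},
  ],
)

```text
time_s: 15.35
eef_pos: [0.5445, -0.1238, 0.0674]
tool_rot: [1.0, 0.03, 0.0, 0.002]
wrist_force: [2.4, -4.0, -8.3]
grip_width: 0.0086
finger_force: 39.2
```

>>> send_rows(
  steps=[
    {"tx": 0,"ty": -0.04,"tz": 0,"ax": 0,"ay": 0,"az": 0},
    {"tx": 0,"ty": -0.03,"tz": 0,"ax": 0,"ay": 0,"az": 0},
    {"tx": 0,"ty": -0.02,"tz": 0,"ax": 0,"ay": 0,"az": 0},
    {"tx": 0,"ty": -0.02,"tz": 0,"ax": 0,"ay": 0,"az": 0},
    {"tx": 0,"ty": -0.02,"tz": 0,"ax": 0,"ay": 0,"az": 0},
  ],
)

```text
time_s: 15.85
eef_pos: [0.542, -0.084, 0.0674]
tool_rot: [1.0, 0.03, -0.001, 0.0]
wrist_force: [0.3, -3.3, -8.1]
grip_width: 0.0085
finger_force: 39.2
```

>>> send_rows(
  steps=[
    {"tx": 0,"ty": -0.02,"tz": 0,"ax": 0,"ay": 0,"az": 0},
    {"tx": 0,"ty": -0.015,"tz": 0,"ax": 0,"ay": 0,"az": 0},
    {"tx": 0,"ty": 0,"tz": 0,"ax": 0,"ay": 0,"az": 0},
  ],
)

```text
time_s: 16.15
eef_pos: [0.5412, -0.071, 0.0674]
tool_rot: [1.0, 0.031, -0.001, -0.001]
wrist_force: [-0.6, -1.1, -8.7]
grip_width: 0.0085
finger_force: 39.2
```

>>> send_rows(
  steps=[
    {"tx": 0,"ty": -0.015,"tz": 0,"ax": 0,"ay": 0,"az": 0},
    {"tx": 0,"ty": -0.015,"tz": 0,"ax": 0,"ay": 0,"az": 0},
    {"tx": 0,"ty": 0,"tz": 0,"ax": 0,"ay": 0,"az": 0},
  ],
)

```text
time_s: 16.45
eef_pos: [0.5407, -0.0624, 0.0674]
tool_rot: [1.0, 0.031, -0.001, -0.001]
wrist_force: [-0.7, -1.4, -10.5]
grip_width: 0.0084
finger_force: 39.1
```

>>> send_rows(
  steps=[
    {"tx": 0,"ty": -0.015,"tz": 0,"ax": 0,"ay": 0,"az": 0},
    {"tx": 0,"ty": -0.01,"tz": 0,"ax": 0,"ay": 0,"az": 0},
    {"tx": 0,"ty": 0,"tz": 0,"ax": 0,"ay": 0,"az": 0},
  ],
)

```text
time_s: 16.75
eef_pos: [0.5406, -0.062, 0.0675]
tool_rot: [1.0, 0.029, -0.0, 0.003]
wrist_force: [0.2, -10.0, -12.3]
grip_width: 0.0083
finger_force: 39.1
```

Run:
```python
from plan import *
st(); c=ctrl.capture("top"); save(c,"d1",(290,110,200,110),4)
```

```text
t 16.8 pos [ 0.5406 -0.062   0.0675] yaw 3.3 z [-0.001 -0.007 -1.   ] F [  0.2 -10.  -12.3] w 0.0083 ff 39.1 q [ 0.26  0.44 -0.26  1.97  0.17  0.75 -1.62]
```

View pics/d1.png

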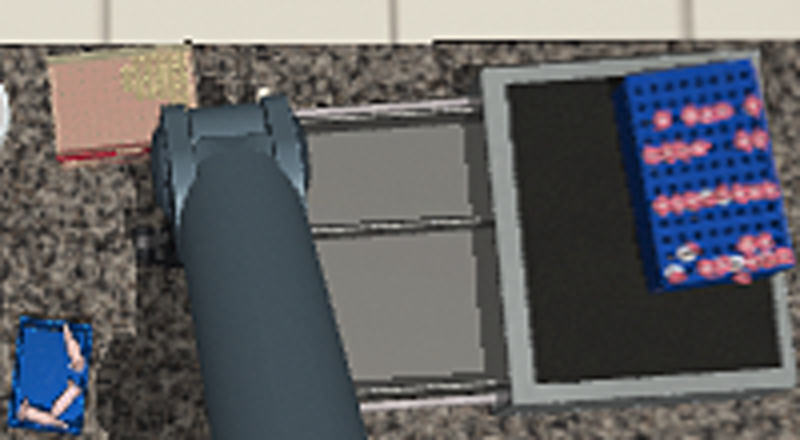

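The stop is reached, with the drawer fully out: divider at about (400,228), wide compartment on the robot side. Next I release and move to the bin.

>>> send_rows(
  steps=[
    {"tx": 0,"ty": 0.01,"tz": -0.005,"ax": 0,"ay": 0,"az": 0},
    {"tx": 0,"ty": 0,"tz": 0,"ax": 0,"ay": 0,"az": 0},
    {"tx": 0,"ty": 0,"tz": 0,"ax": 0,"ay": 0,"az": 0},
    {"tx": 0,"ty": 0,"tz": 0,"ax": 0,"ay": 0,"az": 0},
  ],
  grip=0.41,
)

```text
time_s: 17.2
eef_pos: [0.543, -0.0575, 0.0708]
tool_rot: [1.0, 0.032, 0.002, -0.0]
wrist_force: [-0.6, -0.4, 0.6]
grip_width: 0.0353
finger_force: 0.0
```

>>> send_rows(
  steps=[
    {"tx": 0,"ty": 0,"tz": -0.06,"ax": 0,"ay": 0,"az": 0},
    {"tx": 0,"ty": 0,"tz": -0.1,"ax": 0,"ay": 0,"az": 0},
    {"tx": 0,"ty": 0,"tz": -0.15,"ax": 0,"ay": 0,"az": 0},
    {"tx": 0,"ty": -0.1,"tz": -0.13,"ax": 0,"ay": 0,"az": 0},
    {"tx": 0,"ty": -0.16,"tz": -0.1,"ax": 0,"ay": 0,"az": 0},
  ],
)

```text
time_s: 17.7
eef_pos: [0.5389, 0.0115, 0.2319]
tool_rot: [1.0, 0.028, 0.003, 0.001]
wrist_force: [2.0, 1.5, 0.2]
grip_width: 0.0353
finger_force: 0.0
```

>>> send_rows(
  steps=[
    {"tx": 0,"ty": -0.16,"tz": 0,"ax": 0,"ay": 0,"az": 0},
    {"tx": 0,"ty": -0.16,"tz": 0,"ax": 0,"ay": 0,"az": 0},
    {"tx": 0,"ty": -0.16,"tz": 0,"ax": 0,"ay": 0,"az": 0},
    {"tx": 0,"ty": -0.16,"tz": 0,"ax": 0,"ay": 0,"az": 0},
    {"tx": 0,"ty": -0.16,"tz": 0,"ax": 0,"ay": 0,"az": 0},
  ],
  grip=1,
)

```text
time_s: 18.2
eef_pos: [0.5215, 0.2556, 0.2288]
tool_rot: [1.0, 0.031, 0.001, -0.0]
wrist_force: [1.1, -0.6, -0.5]
grip_width: 0.0853
finger_force: 0.0
```

Run:
```python
from plan import *
c=ctrl.capture("top"); save(c,"d2",(285,115,160,110),5)
st()
for l in("sorting_tray","blue_bin","vial_1"): print(l,[(np.round(d["bbox"]).tolist(),round(d["p"],2)) for d in ctrl.search_frame("top",l)])
```

```text
t 18.2 pos [0.5183 0.2677 0.2295] yaw 4.3 z [ 0.001  0.011 -1.   ] F [-0.6  6.7  1. ] w 0.0851 ff 0.0 q [-0.13  0.31 -0.49  1.77  0.15  1.09 -2.16]
sorting_tray [([200.0, 202.0, 36.0, 20.0], 0.84)]
blue_bin [([292.0, 190.0, 22.0, 30.0], 0.74), ([230.0, 247.0, 30.0, 25.0], 0.74)]
vial_1 []
```

View pics/d2.png

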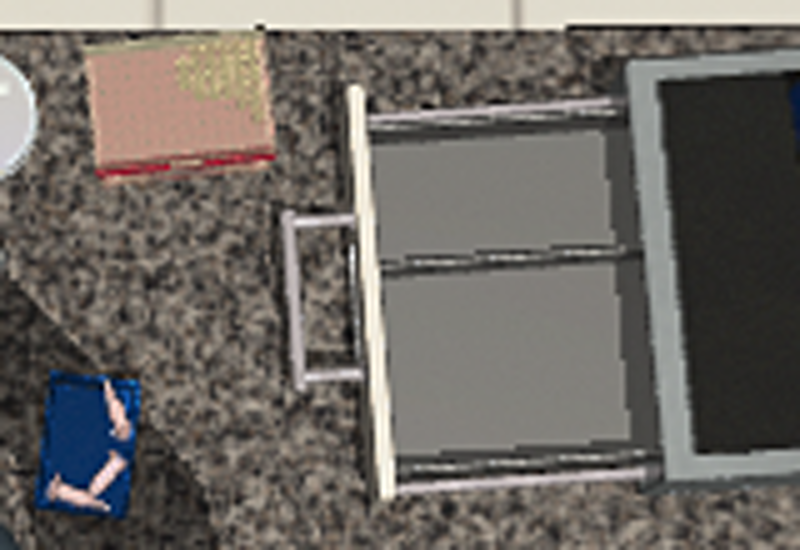

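Run:
```python
from fit import *; from plan import *
c=ctrl.capture("top"); A=lambda l:np.array(l)/5+(285,115)
ex=np.array([.0636,-.998,0]);ey=np.array([.998,.0636,0])
for n,z,L in(("floor lowedge",.018,[(398,455),(630,443)]),("floor front",.018,[(383,280),(394,450)]),("floor upper narrow",.018,[(375,152),(603,130)]),("floor divider lo side",.018,[(385,277),(615,262)]),("divider top",.048,[(385,268),(630,250)]),("near sidewall top in",.056,[(395,462),(650,456)]),("near wall top out",.056,[(395,490),(640,472)]),("panel top in/out",.088,[(363,88),(348,88),(396,497),(381,497)]),("unit front",.094,[(628,62),(668,478)]),("bar",.073,[(290,212),(299,388)])):
    print(n,[(round(float(q@ex),4),round(float(q@ey),4)) for q in(at_z(c,u,v,z) for u,v in A(L))])
print("bin",fit(c,[(.044,.03,.030),(.044,-.03,.036),(-.044,-.03,.036),(-.044,.03,.030)],A([(52,372),(140,378),(127,515),(38,505)]),(.45,.068,0)))
st()
```

```text
floor lowedge [(0.1619, 0.4344), (0.313, 0.4318)]
floor front [(0.1615, 0.5509), (0.1595, 0.4379)]
floor upper narrow [(0.1631, 0.6376), (0.3151, 0.6417)]
floor divider lo side [(0.1629, 0.5529), (0.3146, 0.5522)]
divider top [(0.1606, 0.5529), (0.3191, 0.5535)]
near sidewall top in [(0.156, 0.4257), (0.3174, 0.4183)]
near wall top out [(0.1546, 0.4079), (0.3101, 0.4086)]
panel top in/out [(0.1522, 0.662), (0.1427, 0.6626), (0.1519, 0.4002), (0.1427, 0.4009)]
unit front [(0.3199, 0.6651), (0.3194, 0.3998)]
bar [(0.1008, 0.5884), (0.098, 0.4748)]
bin (array([ 0.45151527,  0.06677799, -0.10171998]), np.float64(0.39))
t 18.4 pos [0.5218 0.2534 0.2281] yaw 3.6 z [ 0. -0. -1.] F [0.3 0.3 0.1] w 0.0856 ff 0.0 q [-0.12  0.31 -0.47  1.77  0.16  1.1  -2.16]
```

Run:
```python
from plan import *
plan([((.4515,.0668,.13),-5.8,0),((.4515,.0668,.06),-5.8,0,.8)])
```

```text
[{"tx":-0.055,"ty":0.121,"tz":0.065,"ax":0.0,"ay":-0.0,"az":0.021},{"tx":-0.051,"ty":0.123,"tz":0.065,"ax":0.0,"ay":-0.0,"az":0.021},{"tx":-0.046,"ty":0.125,"tz":0.066,"ax":0.0,"ay":-0.0,"az":0.021},{"tx":-0.042,"ty":0.126,"tz":0.065,"ax":0.0,"ay":-0.0,"az":0.021},{"tx":-0.038,"ty":0.127,"tz":0.066,"ax":0.0,"ay":-0.0,"az":0.021}]
[{"tx":-0.0,"ty":-0.0,"tz":0.117,"ax":0.0,"ay":-0.0,"az":-0.0},{"tx":-0.001,"ty":-0.0,"tz":0.116,"ax":0.0,"ay":-0.0,"az":-0.0}]
```

>>> send_rows(
  steps=[
    {"tx": -0.055,"ty": 0.121,"tz": 0.065,"ax": 0,"ay": 0,"az": 0.021},
    {"tx": -0.051,"ty": 0.123,"tz": 0.065,"ax": 0,"ay": 0,"az": 0.021},
    {"tx": -0.046,"ty": 0.125,"tz": 0.065,"ax": 0,"ay": 0,"az": 0.021},
    {"tx": -0.042,"ty": 0.126,"tz": 0.065,"ax": 0,"ay": 0,"az": 0.021},
    {"tx": -0.038,"ty": 0.127,"tz": 0.065,"ax": 0,"ay": 0,"az": 0.021},
  ],
)

```text
time_s: 18.95
eef_pos: [0.451, 0.0625, 0.13]
tool_rot: [0.999, -0.054, 0.001, 0.0]
wrist_force: [0.7, 0.0, -0.4]
grip_width: 0.0852
finger_force: 0.0
```

>>> send_rows(
  steps=[
    {"tx": 0,"ty": 0,"tz": 0.08,"ax": 0,"ay": 0,"az": 0},
    {"tx": 0,"ty": 0,"tz": 0.08,"ax": 0,"ay": 0,"az": 0},
    {"tx": 0,"ty": 0,"tz": 0.04,"ax": 0,"ay": 0,"az": 0},
    {"tx": 0,"ty": 0,"tz": 0,"ax": 0,"ay": 0,"az": 0},
    {"tx": 0,"ty": 0,"tz": 0,"ax": 0,"ay": 0,"az": 0},
  ],
)

```text
time_s: 19.45
eef_pos: [0.4521, 0.0659, 0.0709]
tool_rot: [0.999, -0.052, 0.0, -0.0]
wrist_force: [0.1, -0.1, 0.4]
grip_width: 0.0858
finger_force: 0.0
```

Run:
```python
from plan import *
st(); ctrl.capture("scene"); print([(np.round(d["bbox"]).tolist(),round(d["p"],2)) for d in ctrl.search_frame("scene","blue_bin")])
plan([((.4515,.0668,.019),-5.8,0,.3)])
```

```text
t 19.4 pos [0.4521 0.0659 0.0709] yaw -6.0 z [ 0.001  0.    -1.   ] F [ 0.1 -0.1  0.4] w 0.0858 ff 0.0 q [ 0.09  0.31 -0.35  2.17  0.16  0.69 -2.05]
[([317.0, 268.0, 38.0, 34.0], 0.69), ([294.0, 219.0, 38.0, 27.0], 0.62), ([285.0, 139.0, 110.0, 69.0], 0.27)]
[{"tx":-0.001,"ty":-0.0,"tz":0.044,"ax":-0.0,"ay":-0.0,"az":-0.0},{"tx":-0.001,"ty":-0.0,"tz":0.044,"ax":-0.0,"ay":-0.001,"az":-0.001},{"tx":-0.001,"ty":-0.0,"tz":0.044,"ax":-0.0,"ay":-0.0,"az":-0.0},{"tx":-0.002,"ty":-0.001,"tz":0.043,"ax":-0.0,"ay":-0.001,"az":-0.001}]
```

>>> send_rows(
  steps=[
    {"tx": 0,"ty": 0,"tz": 0.05,"ax": 0,"ay": 0,"az": 0},
    {"tx": 0,"ty": 0,"tz": 0.05,"ax": 0,"ay": 0,"az": 0},
    {"tx": 0,"ty": 0,"tz": 0.045,"ax": 0,"ay": 0,"az": 0},
    {"tx": 0,"ty": 0,"tz": 0.03,"ax": 0,"ay": 0,"az": 0},
    {"tx": 0,"ty": 0,"tz": 0,"ax": 0,"ay": 0,"az": 0},
  ],
)

```text
time_s: 20.05
eef_pos: [0.4508, 0.0662, 0.017]
tool_rot: [0.999, -0.052, -0.001, 0.0]
wrist_force: [0.8, -0.5, -0.7]
grip_width: 0.0849
finger_force: 0.0
```

>>> send_rows(
  steps=[
    {"tx": 0,"ty": 0,"tz": 0,"ax": 0,"ay": 0,"az": 0},
    {"tx": 0,"ty": 0,"tz": 0,"ax": 0,"ay": 0,"az": 0},
    {"tx": 0,"ty": 0,"tz": 0,"ax": 0,"ay": 0,"az": 0},
    {"tx": 0,"ty": 0,"tz": 0,"ax": 0,"ay": 0,"az": 0},
  ],
  grip=0,
  squeeze=40,
)

```text
time_s: 20.45
eef_pos: [0.4525, 0.0665, 0.0187]
tool_rot: [0.999, -0.052, 0.001, -0.0]
wrist_force: [0.1, 0.1, 4.4]
grip_width: 0.0593
finger_force: 43.9
```

>>> send_rows(
  steps=[
    {"tx": 0,"ty": 0,"tz": -0.05,"ax": 0,"ay": 0,"az": 0},
    {"tx": 0,"ty": 0,"tz": -0.1,"ax": 0,"ay": 0,"az": 0},
    {"tx": 0,"ty": 0,"tz": -0.12,"ax": 0,"ay": 0,"az": 0},
    {"tx": 0,"ty": 0,"tz": -0.1,"ax": 0,"ay": 0,"az": 0},
    {"tx": 0,"ty": 0,"tz": -0.04,"ax": 0,"ay": 0,"az": 0},
  ],
)

```text
time_s: 20.95
eef_pos: [0.4534, 0.0664, 0.1437]
tool_rot: [0.999, -0.052, 0.003, -0.0]
wrist_force: [-0.2, -1.5, -0.9]
grip_width: 0.0593
finger_force: 43.6
```

```bash
cat >> plan.py <<'E'
EX=np.array([.0636,-.998,0]);EY=np.array([.998,.0636,0])
def D(s,e,z): return s*EX+e*EY+[0,0,z]
def se():
    p=np.array(ctrl.state()["eef_pos"]); print("s",round(float(p@EX),4),"e",round(float(p@EY),4))
E
python3 - <<'E'
from plan import *
st(); se(); print(D(.2035,.474,.15))
plan([(D(.2035,.474,.15),3.64,0,.8)])
E
```

```text
t 20.9 pos [0.4534 0.0664 0.1437] yaw -6.0 z [ 0.005  0.    -1.   ] F [-0.2 -1.5 -0.9] w 0.0593 ff 43.6 q [ 0.12  0.18 -0.38  2.13  0.09  0.85 -1.99]
s -0.0374 e 0.4567
[ 0.4859946 -0.1729466  0.15     ]
[{"tx":0.027,"ty":0.112,"tz":-0.003,"ax":-0.0,"ay":-0.0,"az":-0.015},{"tx":0.025,"ty":0.112,"tz":-0.003,"ax":-0.0,"ay":-0.001,"az":-0.015},{"tx":0.022,"ty":0.113,"tz":-0.003,"ax":-0.0,"ay":-0.0,"az":-0.015},{"tx":0.019,"ty":0.113,"tz":-0.003,"ax":-0.0,"ay":-0.001,"az":-0.015},{"tx":0.017,"ty":0.114,"tz":-0.003,"ax":-0.0,"ay":-0.0,"az":-0.016}]
[{"tx":0.014,"ty":0.114,"tz":-0.003,"ax":-0.0,"ay":-0.001,"az":-0.015},{"tx":0.011,"ty":0.115,"tz":-0.003,"ax":-0.0,"ay":-0.0,"az":-0.016}]
```

>>> send_rows(
  steps=[
    {"tx": 0.027,"ty": 0.112,"tz": -0.003,"ax": 0,"ay": 0,"az": -0.015},
    {"tx": 0.025,"ty": 0.112,"tz": -0.003,"ax": 0,"ay": 0,"az": -0.015},
    {"tx": 0.022,"ty": 0.113,"tz": -0.003,"ax": 0,"ay": 0,"az": -0.015},
    {"tx": 0.019,"ty": 0.113,"tz": -0.003,"ax": 0,"ay": 0,"az": -0.015},
    {"tx": 0.017,"ty": 0.114,"tz": -0.003,"ax": 0,"ay": 0,"az": -0.015},
  ],
)

```text
time_s: 21.45
eef_pos: [0.4739, -0.106, 0.1442]
tool_rot: [1.0, 0.008, -0.001, -0.0]
wrist_force: [-0.2, 0.0, -0.7]
grip_width: 0.0591
finger_force: 43.5
```

>>> send_rows(
  steps=[
    {"tx": 0.014,"ty": 0.114,"tz": -0.003,"ax": 0,"ay": 0,"az": -0.015},
    {"tx": 0.011,"ty": 0.115,"tz": -0.003,"ax": 0,"ay": 0,"az": -0.017},
    {"tx": 0,"ty": 0,"tz": 0,"ax": 0,"ay": 0,"az": 0},
    {"tx": 0,"ty": 0,"tz": 0,"ax": 0,"ay": 0,"az": 0},
  ],
)

```text
time_s: 21.85
eef_pos: [0.4831, -0.1741, 0.1459]
tool_rot: [1.0, 0.031, -0.001, -0.0]
wrist_force: [-0.2, 0.8, -0.3]
grip_width: 0.0594
finger_force: 43.6
```

Run:
```python
from plan import *
st(); se()
plan([(D(.2035,.474,.15),3.64,0),(D(.2035,.474,.075),3.64,0,.5)])
```

```text
t 21.9 pos [ 0.4831 -0.1741  0.1459] yaw 3.5 z [-0.002  0.001 -1.   ] F [-0.2  0.8 -0.3] w 0.0594 ff 43.6 q [ 0.46  0.26 -0.22  2.    0.07  0.89 -1.31]
s 0.2045 e 0.4711
[{"tx":0.01,"ty":-0.003,"tz":-0.014,"ax":-0.001,"ay":0.001,"az":-0.001},{"tx":-0.0,"ty":-0.0,"tz":0.063,"ax":0.0,"ay":0.0,"az":-0.0},{"tx":-0.0,"ty":-0.0,"tz":0.062,"ax":0.0,"ay":0.0,"az":-0.0},{"tx":-0.0,"ty":-0.0,"tz":0.063,"ax":0.0,"ay":0.0,"az":-0.0},{"tx":-0.0,"ty":-0.0,"tz":0.062,"ax":0.0,"ay":0.0,"az":-0.0}]
```

>>> send_rows(
  steps=[
    {"tx": 0.013,"ty": 0,"tz": 0.03,"ax": 0,"ay": 0,"az": 0},
    {"tx": 0,"ty": 0,"tz": 0.06,"ax": 0,"ay": 0,"az": 0},
    {"tx": 0,"ty": 0,"tz": 0.06,"ax": 0,"ay": 0,"az": 0},
    {"tx": 0,"ty": 0,"tz": 0.06,"ax": 0,"ay": 0,"az": 0},
    {"tx": 0,"ty": 0,"tz": 0.06,"ax": 0,"ay": 0,"az": 0},
  ],
)

```text
time_s: 22.35
eef_pos: [0.4879, -0.1705, 0.0646]
tool_rot: [0.999, 0.034, -0.0, -0.001]
wrist_force: [-0.4, -0.2, -0.2]
grip_width: 0.0593
finger_force: 43.6
```

>>> send_rows(
  steps=[
    {"tx": 0,"ty": 0,"tz": 0.04,"ax": 0,"ay": 0,"az": 0},
    {"tx": 0,"ty": 0,"tz": 0,"ax": 0,"ay": 0,"az": 0},
    {"tx": 0,"ty": 0,"tz": 0,"ax": 0,"ay": 0,"az": 0},
  ],
)

```text
time_s: 22.65
eef_pos: [0.489, -0.1716, 0.0573]
tool_rot: [0.999, 0.034, -0.0, -0.0]
wrist_force: [-7.9, -0.0, 24.2]
grip_width: 0.0592
finger_force: 52.1
```

Run:
```python
from plan import *
st(); se()
```

```text
t 22.6 pos [ 0.489  -0.1716  0.0573] yaw 3.9 z [-0.001  0.    -1.   ] F [-7.9 -0.  24.2] w 0.0592 ff 52.1 q [ 0.44  0.41 -0.2   2.04  0.13  0.71 -1.35]
s 0.2024 e 0.4771
```

Unexpected contact of 24 N. I back off and look.

>>> send_rows(
  steps=[
    {"tx": 0,"ty": 0,"tz": -0.03,"ax": 0,"ay": 0,"az": 0},
    {"tx": 0,"ty": 0,"tz": 0,"ax": 0,"ay": 0,"az": 0},
    {"tx": 0,"ty": 0,"tz": 0,"ax": 0,"ay": 0,"az": 0},
  ],
)

```text
time_s: 22.95
eef_pos: [0.4881, -0.1719, 0.0627]
tool_rot: [0.999, 0.033, -0.0, -0.0]
wrist_force: [-0.9, -1.3, -1.4]
grip_width: 0.0592
finger_force: 43.7
```

Run:
```python
from plan import *
st(); se()
c=ctrl.capture("scene"); d=ctrl.capture("top")
A=cv2.resize(c["color"][125:225,275:395],(540,450),interpolation=2); B=cv2.resize(d["color"][110:235,340:405],(260,500),interpolation=2)
im=np.zeros((500,800,3),np.uint8); im[:450,:540]=A; im[:,540:]=B; cv2.imwrite("pics/b1.png",im[:,:,::-1])
```

```text
t 22.9 pos [ 0.4881 -0.1719  0.0627] yaw 3.8 z [-0.     0.001 -1.   ] F [-0.9 -1.3 -1.4] w 0.0592 ff 43.7 q [ 0.44  0.4  -0.21  2.04  0.12  0.72 -1.35]
s 0.2026 e 0.4762
```

View pics/b1.png

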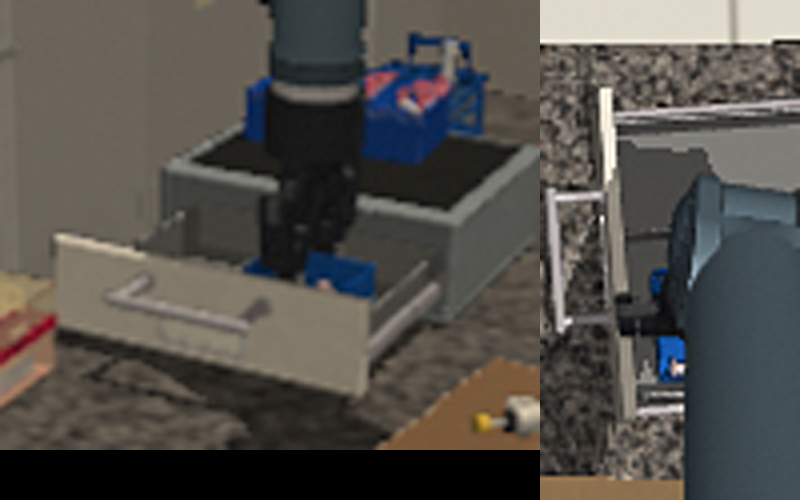

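Run:
```python
from plan import *
c=ctrl.capture("top")
f=lambda u,v,z:(lambda q:(round(float(q@EX),4),round(float(q@EY),4)))(at_z(c,(u-540)/4+340,v/4+110,z))
print("bin near end",f(665,380,.078),"far end",f(655,268,.078))
print("wall lines",[f(650,v,.056) for v in(386,393,400,410)])
im=c["color"]
for u in(368,369,370): print([ (v,im[v,u].tolist()) for v in range(174,217)] if u==369 else "")
```

```text
bin near end (0.1772, 0.4291) far end (0.1768, 0.5184)
wall lines [(0.1674, 0.4278), (0.1669, 0.4222), (0.1664, 0.4166), (0.1658, 0.4087)]

[(174, [74, 74, 71]), (175, [75, 74, 71]), (176, [77, 75, 70]), (177, [29, 53, 86]), (178, [5, 30, 62]), (179, [25, 39, 58]), (180, [12, 54, 109]), (181, [10, 49, 98]), (182, [7, 49, 102]), (183, [9, 22, 39]), (184, [14, 17, 19]), (185, [24, 24, 25]), (186, [45, 44, 45]), (187, [48, 49, 48]), (188, [23, 22, 24]), (189, [18, 19, 23]), (190, [18, 20, 19]), (191, [18, 18, 21]), (192, [21, 20, 21]), (193, [16, 15, 15]), (194, [30, 40, 50]), (195, [8, 35, 71]), (196, [1, 22, 48]), (197, [1, 22, 49]), (198, [3, 16, 35]), (199, [2, 21, 46]), (200, [21, 33, 48]), (201, [18, 30, 48]), (202, [38, 44, 52]), (203, [38, 47, 56]), (204, [70, 76, 86]), (205, [70, 78, 88]), (206, [73, 74, 70]), (207, [70, 69, 65]), (208, [142, 141, 135]), (209, [68, 69, 67]), (210, [37, 37, 35]), (211, [121, 116, 114]), (212, [213, 203, 203]), (213, [162, 152, 151]), (214, [79, 75, 69]), (215, [89, 86, 80]), (216, [116, 109, 102])]
```

The bin is inside the drawer. The front finger's knuckle overlaps the panel top at about (620,315), so it was resting on the panel. I shift the grip about 16 mm back and lower again.

>>> send_rows(
  steps=[
    {"tx": 0,"ty": 0.027,"tz": 0,"ax": 0,"ay": 0,"az": 0},
    {"tx": 0,"ty": 0.027,"tz": 0,"ax": 0,"ay": 0,"az": 0},
    {"tx": 0,"ty": 0,"tz": 0.025,"ax": 0,"ay": 0,"az": 0},
    {"tx": 0,"ty": 0,"tz": 0.025,"ax": 0,"ay": 0,"az": 0},
    {"tx": 0,"ty": 0,"tz": 0,"ax": 0,"ay": 0,"az": 0},
  ],
)

```text
time_s: 23.6
eef_pos: [0.4877, -0.1886, 0.0465]
tool_rot: [0.999, 0.032, -0.002, -0.001]
wrist_force: [-1.0, -1.0, 0.1]
grip_width: 0.0589
finger_force: 43.6
```

Run:
```python
from plan import *
st(); se()
```

```text
t 23.6 pos [ 0.4877 -0.1886  0.0465] yaw 3.7 z [-0.003  0.001 -1.   ] F [-1.  -1.   0.1] w 0.0589 ff 43.6 q [ 0.46  0.44 -0.2   2.03  0.13  0.69 -1.32]
s 0.2192 e 0.4747
```

>>> send_rows(
  steps=[
    {"tx": 0,"ty": 0,"tz": 0.015,"ax": 0,"ay": 0,"az": 0},
    {"tx": 0,"ty": 0,"tz": 0.012,"ax": 0,"ay": 0,"az": 0},
    {"tx": 0,"ty": 0,"tz": 0,"ax": 0,"ay": 0,"az": 0},
    {"tx": 0,"ty": 0,"tz": 0,"ax": 0,"ay": 0,"az": 0},
  ],
)

```text
time_s: 24.0
eef_pos: [0.4891, -0.1889, 0.04]
tool_rot: [0.999, 0.032, -0.0, -0.0]
wrist_force: [0.5, -0.4, 0.2]
grip_width: 0.0593
finger_force: 43.6
```

>>> send_rows(
  steps=[
    {"tx": 0,"ty": 0,"tz": 0.006,"ax": 0,"ay": 0,"az": 0},
    {"tx": 0,"ty": 0,"tz": 0,"ax": 0,"ay": 0,"az": 0},
    {"tx": 0,"ty": 0,"tz": 0,"ax": 0,"ay": 0,"az": 0},
  ],
)

```text
time_s: 24.3
eef_pos: [0.4892, -0.1891, 0.0383]
tool_rot: [0.999, 0.032, 0.0, 0.0]
wrist_force: [-0.3, -0.2, -1.1]
grip_width: 0.0591
finger_force: 43.6
```

>>> send_rows(
  steps=[
    {"tx": -0.007,"ty": 0,"tz": 0.003,"ax": 0,"ay": 0,"az": 0},
    {"tx": -0.007,"ty": 0,"tz": 0,"ax": 0,"ay": 0,"az": 0},
    {"tx": 0,"ty": 0,"tz": 0,"ax": 0,"ay": 0,"az": 0},
    {"tx": 0,"ty": 0,"tz": 0,"ax": 0,"ay": 0,"az": 0},
  ],
)

```text
time_s: 24.7
eef_pos: [0.4848, -0.1894, 0.0374]
tool_rot: [0.999, 0.032, -0.0, 0.0]
wrist_force: [-0.2, -0.1, -1.4]
grip_width: 0.0596
finger_force: 43.6
```

>>> send_rows(
  steps=[
    {"tx": -0.007,"ty": 0,"tz": 0,"ax": 0,"ay": 0,"az": 0},
    {"tx": -0.005,"ty": 0,"tz": 0,"ax": 0,"ay": 0,"az": 0},
    {"tx": 0,"ty": 0,"tz": 0,"ax": 0,"ay": 0,"az": 0},
  ],
)

```text
time_s: 25.0
eef_pos: [0.4809, -0.1897, 0.0373]
tool_rot: [0.999, 0.032, -0.0, -0.0]
wrist_force: [0.3, 0.5, -0.9]
grip_width: 0.059
finger_force: 43.6
```

>>> send_rows(
  steps=[
    {"tx": -0.005,"ty": 0,"tz": 0,"ax": 0,"ay": 0,"az": 0},
    {"tx": -0.005,"ty": 0,"tz": 0,"ax": 0,"ay": 0,"az": 0},
    {"tx": 0,"ty": 0,"tz": 0,"ax": 0,"ay": 0,"az": 0},
  ],
)

```text
time_s: 25.3
eef_pos: [0.4807, -0.1897, 0.038]
tool_rot: [0.999, 0.032, 0.002, 0.0]
wrist_force: [4.3, 1.2, -3.0]
grip_width: 0.0595
finger_force: 43.6
```

>>> send_rows(
  steps=[
    {"tx": -0.005,"ty": 0,"tz": 0,"ax": 0,"ay": 0,"az": 0},
    {"tx": 0,"ty": 0,"tz": 0,"ax": 0,"ay": 0,"az": 0},
    {"tx": 0,"ty": 0,"tz": 0,"ax": 0,"ay": 0,"az": 0},
  ],
)

```text
time_s: 25.6
eef_pos: [0.4807, -0.1898, 0.0384]
tool_rot: [0.999, 0.033, 0.004, 0.0]
wrist_force: [7.3, 0.2, -4.0]
grip_width: 0.0596
finger_force: 43.9
```

>>> send_rows(
  steps=[
    {"tx": 0.01,"ty": 0,"tz": 0.003,"ax": 0,"ay": 0,"az": 0},
    {"tx": 0,"ty": 0,"tz": 0,"ax": 0,"ay": 0,"az": 0},
  ],
)

```text
time_s: 25.8
eef_pos: [0.4806, -0.1897, 0.0368]
tool_rot: [0.999, 0.032, 0.0, 0.0]
wrist_force: [2.4, 1.8, 0.5]
grip_width: 0.0594
finger_force: 44.5
```

>>> send_rows(
  steps=[
    {"tx": 0,"ty": 0,"tz": 0,"ax": 0,"ay": 0,"az": 0},
    {"tx": 0,"ty": 0,"tz": 0,"ax": 0,"ay": 0,"az": 0},
    {"tx": 0,"ty": 0,"tz": 0,"ax": 0,"ay": 0,"az": 0},
  ],
  grip=0.85,
)

```text
time_s: 26.1
eef_pos: [0.4784, -0.1898, 0.036]
tool_rot: [0.999, 0.032, -0.001, -0.0]
wrist_force: [0.6, -0.9, 1.1]
grip_width: 0.0724
finger_force: 0.0
```

>>> send_rows(
  steps=[
    {"tx": 0,"ty": 0,"tz": -0.05,"ax": 0,"ay": 0,"az": 0},
    {"tx": 0,"ty": 0,"tz": -0.1,"ax": 0,"ay": 0,"az": 0},
    {"tx": 0,"ty": 0,"tz": -0.1,"ax": 0,"ay": 0,"az": 0},
    {"tx": 0,"ty": 0,"tz": -0.08,"ax": 0,"ay": 0,"az": 0},
    {"tx": 0,"ty": 0,"tz": 0,"ax": 0,"ay": 0,"az": 0},
  ],
)

```text
time_s: 26.6
eef_pos: [0.4829, -0.1907, 0.1404]
tool_rot: [0.999, 0.032, 0.004, 0.002]
wrist_force: [0.9, -0.5, 0.4]
grip_width: 0.0725
finger_force: 0.0
```

Run:
```python
from plan import *
st(); se()
plan([(D(.270,.466,.14),93.64,0),(D(.270,.466,.06),93.64,0,.6)])
```

```text
t 26.6 pos [ 0.4829 -0.1907  0.1404] yaw 3.7 z [ 0.008 -0.003 -1.   ] F [ 0.9 -0.5  0.4] w 0.0725 ff 0.0 q [ 0.49  0.28 -0.22  2.    0.08  0.86 -1.28]
s 0.2211 e 0.4698
[{"tx":-0.001,"ty":0.014,"tz":0.0,"ax":0.0,"ay":-0.0,"az":-0.083},{"tx":-0.003,"ty":0.013,"tz":0.0,"ax":0.001,"ay":-0.0,"az":-0.083},{"tx":-0.005,"ty":0.013,"tz":0.0,"ax":0.001,"ay":-0.0,"az":-0.083},{"tx":-0.006,"ty":0.012,"tz":0.0,"ax":0.0,"ay":-0.0,"az":-0.083},{"tx":-0.008,"ty":0.011,"tz":0.0,"ax":0.001,"ay":-0.0,"az":-0.083}]
[{"tx":-0.009,"ty":0.01,"tz":0.0,"ax":0.001,"ay":-0.0,"az":-0.084},{"tx":-0.01,"ty":0.009,"tz":0.0,"ax":0.0,"ay":-0.0,"az":-0.083},{"tx":-0.011,"ty":0.008,"tz":0.0,"ax":0.001,"ay":-0.0,"az":-0.084},{"tx":-0.012,"ty":0.006,"tz":0.0,"ax":0.0,"ay":-0.001,"az":-0.083},{"tx":-0.013,"ty":0.004,"tz":0.0,"ax":0.001,"ay":-0.0,"az":-0.084}]
[{"tx":-0.014,"ty":0.003,"tz":0.001,"ax":0.0,"ay":-0.001,"az":-0.083},{"tx":-0.014,"ty":0.0,"tz":0.0,"ax":0.001,"ay":-0.0,"az":-0.084},{"tx":0.0,"ty":0.0,"tz":0.089,"ax":-0.0,"ay":-0.0,"az":0.0},{"tx":0.0,"ty":0.0,"tz":0.089,"ax":-0.0,"ay":-0.0,"az":0.0},{"tx":0.0,"ty":0.0,"tz":0.089,"ax":-0.0,"ay":-0.0,"az":0.0}]
```

>>> send_rows(
  steps=[
    {"tx": -0.001,"ty": 0.014,"tz": 0,"ax": 0,"ay": 0,"az": -0.083},
    {"tx": -0.003,"ty": 0.013,"tz": 0,"ax": 0,"ay": 0,"az": -0.083},
    {"tx": -0.005,"ty": 0.013,"tz": 0,"ax": 0,"ay": 0,"az": -0.083},
    {"tx": -0.006,"ty": 0.012,"tz": 0,"ax": 0,"ay": 0,"az": -0.083},
    {"tx": -0.008,"ty": 0.011,"tz": 0,"ax": 0,"ay": 0,"az": -0.083},
  ],
  grip=0,
)

```text
time_s: 27.1
eef_pos: [0.4784, -0.2101, 0.1351]
tool_rot: [0.936, 0.353, -0.001, -0.001]
wrist_force: [0.3, -0.2, -0.3]
grip_width: 0.0006
finger_force: 0.0
```

>>> send_rows(
  steps=[
    {"tx": -0.009,"ty": 0.01,"tz": 0,"ax": 0,"ay": 0,"az": -0.084},
    {"tx": -0.01,"ty": 0.009,"tz": 0,"ax": 0,"ay": 0,"az": -0.084},
    {"tx": -0.011,"ty": 0.008,"tz": 0,"ax": 0,"ay": 0,"az": -0.084},
    {"tx": -0.012,"ty": 0.006,"tz": 0,"ax": 0,"ay": 0,"az": -0.084},
    {"tx": -0.013,"ty": 0.004,"tz": 0,"ax": 0,"ay": 0,"az": -0.083},
  ],
)

```text
time_s: 27.6
eef_pos: [0.4784, -0.2303, 0.135]
tool_rot: [0.771, 0.636, -0.0, -0.001]
wrist_force: [0.1, 0.3, -0.3]
grip_width: 0.0003
finger_force: 0.0
```

>>> send_rows(
  steps=[
    {"tx": -0.014,"ty": 0.003,"tz": 0,"ax": 0,"ay": 0,"az": -0.083},
    {"tx": -0.014,"ty": 0,"tz": 0,"ax": 0,"ay": 0,"az": -0.084},
    {"tx": 0,"ty": 0,"tz": 0.06,"ax": 0,"ay": 0,"az": 0},
    {"tx": 0,"ty": 0,"tz": 0,"ax": 0,"ay": 0,"az": 0},
    {"tx": 0,"ty": 0,"tz": 0,"ax": 0,"ay": 0,"az": 0},
  ],
)

```text
time_s: 28.1
eef_pos: [0.4781, -0.2385, 0.1169]
tool_rot: [0.683, 0.73, -0.0, -0.001]
wrist_force: [0.5, -0.6, -0.5]
grip_width: 0.0
finger_force: 0.0
```

Run:
```python
from plan import *
st(); se()
plan([(D(.270,.466,.10),93.64,0),(D(.270,.466,.042),93.64,0,.4)])
```

```text
t 28.1 pos [ 0.4781 -0.2385  0.1169] yaw 93.8 z [-0.002  0.001 -1.   ] F [ 0.5 -0.6 -0.5] w 0.0 ff 0.0 q [ 0.77  0.37 -0.44  1.96  0.2   0.86  0.28]
s 0.2684 e 0.462
[{"tx":-0.005,"ty":0.014,"tz":0.056,"ax":-0.001,"ay":-0.001,"az":0.001},{"tx":-0.0,"ty":-0.0,"tz":0.048,"ax":-0.0,"ay":0.0,"az":0.0},{"tx":-0.0,"ty":-0.0,"tz":0.049,"ax":-0.0,"ay":0.0,"az":0.0},{"tx":-0.0,"ty":-0.0,"tz":0.048,"ax":-0.0,"ay":0.0,"az":0.0},{"tx":-0.0,"ty":-0.0,"tz":0.049,"ax":-0.0,"ay":0.0,"az":0.0}]
```

>>> send_rows(
  steps=[
    {"tx": -0.005,"ty": 0.014,"tz": 0.056,"ax": 0,"ay": 0,"az": 0},
    {"tx": 0,"ty": 0,"tz": 0.055,"ax": 0,"ay": 0,"az": 0},
    {"tx": 0,"ty": 0,"tz": 0.055,"ax": 0,"ay": 0,"az": 0},
    {"tx": 0,"ty": 0,"tz": 0.055,"ax": 0,"ay": 0,"az": 0},
    {"tx": 0,"ty": 0,"tz": 0.028,"ax": 0,"ay": 0,"az": 0},
  ],
)

```text
time_s: 28.6
eef_pos: [0.4829, -0.2397, 0.042]
tool_rot: [0.683, 0.73, -0.0, -0.001]
wrist_force: [0.4, 0.5, -0.7]
grip_width: 0.0002
finger_force: 0.0
```

>>> send_rows(
  steps=[
    {"tx": 0,"ty": 0,"tz": 0,"ax": 0,"ay": 0,"az": 0},
    {"tx": 0.02,"ty": 0,"tz": 0,"ax": 0,"ay": 0,"az": 0},
    {"tx": 0.025,"ty": 0,"tz": 0,"ax": 0,"ay": 0,"az": 0},
    {"tx": 0.025,"ty": 0,"tz": 0,"ax": 0,"ay": 0,"az": 0},
    {"tx": 0.025,"ty": 0,"tz": 0,"ax": 0,"ay": 0,"az": 0},
  ],
)

```text
time_s: 29.1
eef_pos: [0.4823, -0.2112, 0.0436]
tool_rot: [0.683, 0.73, 0.0, 0.001]
wrist_force: [-0.2, -1.2, 0.2]
grip_width: -0.0004
finger_force: 0.5
```

>>> send_rows(
  steps=[
    {"tx": 0.025,"ty": 0,"tz": 0,"ax": 0,"ay": 0,"az": 0},
    {"tx": 0.015,"ty": 0,"tz": 0,"ax": 0,"ay": 0,"az": 0},
    {"tx": 0.01,"ty": 0,"tz": 0,"ax": 0,"ay": 0,"az": 0},
    {"tx": 0,"ty": 0,"tz": 0,"ax": 0,"ay": 0,"az": 0},
  ],
)

```text
time_s: 29.5
eef_pos: [0.4804, -0.1959, 0.0427]
tool_rot: [0.683, 0.73, 0.0, -0.0]
wrist_force: [-0.3, 0.2, 0.0]
grip_width: 0.0
finger_force: 0.0
```

Run:
```python
from plan import *
st(); se()
```

```text
t 29.5 pos [ 0.4804 -0.1959  0.0427] yaw 93.8 z [-0.     0.001 -1.   ] F [-0.3  0.2  0. ] w 0.0 ff 0.0 q [ 0.67  0.46 -0.41  2.03  0.28  0.7   0.14]
s 0.2261 e 0.467
```

Continue gently to contact with the front.

>>> send_rows(
  steps=[
    {"tx": 0.01,"ty": 0,"tz": 0,"ax": 0,"ay": 0,"az": 0},
    {"tx": 0.005,"ty": 0,"tz": 0,"ax": 0,"ay": 0,"az": 0},
    {"tx": 0,"ty": 0,"tz": 0,"ax": 0,"ay": 0,"az": 0},
  ],
)

```text
time_s: 29.8
eef_pos: [0.48, -0.1919, 0.0426]
tool_rot: [0.683, 0.73, -0.0, -0.0]
wrist_force: [0.5, -0.3, -0.0]
grip_width: -0.0001
finger_force: 0.0
```

>>> send_rows(
  steps=[
    {"tx": 0.01,"ty": 0,"tz": 0,"ax": 0,"ay": 0,"az": 0},
    {"tx": 0,"ty": 0,"tz": 0,"ax": 0,"ay": 0,"az": 0},
    {"tx": 0,"ty": 0,"tz": 0,"ax": 0,"ay": 0,"az": 0},
  ],
)

```text
time_s: 30.1
eef_pos: [0.4799, -0.1913, 0.0428]
tool_rot: [0.684, 0.73, -0.001, 0.001]
wrist_force: [0.6, -5.7, -1.6]
grip_width: 0.0
finger_force: 2.7
```

Run:
```python
from plan import *
st(); se()
```

```text
t 30.1 pos [ 0.4799 -0.1913  0.0428] yaw 93.7 z [ 0.    -0.002 -1.   ] F [ 0.6 -5.7 -1.6] w 0.0 ff 2.7 q [ 0.66  0.46 -0.41  2.04  0.28  0.7   0.13]
s 0.2214 e 0.4668
```

>>> send_rows(
  steps=[
    {"tx": -0.03,"ty": 0,"tz": 0,"ax": 0,"ay": 0,"az": 0},
    {"tx": 0,"ty": 0,"tz": -0.1,"ax": 0,"ay": 0,"az": 0},
    {"tx": 0,"ty": 0,"tz": -0.1,"ax": 0,"ay": 0,"az": 0},
    {"tx": 0.08,"ty": 0.125,"tz": 0,"ax": 0,"ay": 0,"az": 0},
    {"tx": 0.08,"ty": 0.125,"tz": 0,"ax": 0,"ay": 0,"az": 0},
  ],
)

```text
time_s: 30.6
eef_pos: [0.5529, -0.1463, 0.104]
tool_rot: [0.685, 0.728, 0.0, 0.001]
wrist_force: [0.7, -0.1, -0.5]
grip_width: 0.0001
finger_force: 0.0
```

>>> send_rows(
  steps=[
    {"tx": 0,"ty": 0,"tz": 0,"ax": 0,"ay": 0,"az": 0},
    {"tx": 0,"ty": 0,"tz": 0,"ax": 0,"ay": 0,"az": 0},
  ],
)

```text
time_s: 30.8
eef_pos: [0.553, -0.1427, 0.1026]
tool_rot: [0.682, 0.731, 0.001, -0.001]
wrist_force: [-0.5, -1.1, -0.4]
grip_width: 0.0
finger_force: 0.0
```

Run:
```python
from plan import *
st(); se()
plan([(D(.1805,.539,.045),93.64,0,.5)])
```

```text
t 30.8 pos [ 0.553  -0.1427  0.1026] yaw 94.0 z [-0.     0.002 -1.   ] F [-0.5 -1.1 -0.4] w 0.0 ff 0.0 q [ 0.56  0.45 -0.46  1.88  0.26  0.86  0.05]
s 0.1776 e 0.5428
[{"tx":-0.003,"ty":-0.004,"tz":0.064,"ax":-0.0,"ay":-0.0,"az":0.001},{"tx":-0.004,"ty":-0.004,"tz":0.064,"ax":-0.0,"ay":-0.001,"az":0.002},{"tx":-0.003,"ty":-0.005,"tz":0.064,"ax":-0.0,"ay":-0.0,"az":0.001}]
```

>>> send_rows(
  steps=[
    {"tx": -0.005,"ty": -0.036,"tz": 0,"ax": 0,"ay": 0,"az": 0},
    {"tx": -0.005,"ty": 0,"tz": 0.06,"ax": 0,"ay": 0,"az": 0},
    {"tx": 0,"ty": 0,"tz": 0.05,"ax": 0,"ay": 0,"az": 0},
    {"tx": 0,"ty": 0,"tz": 0,"ax": 0,"ay": 0,"az": 0},
    {"tx": 0,"ty": 0,"tz": 0,"ax": 0,"ay": 0,"az": 0},
  ],
)

```text
time_s: 31.3
eef_pos: [0.5404, -0.1495, 0.0691]
tool_rot: [0.684, 0.73, -0.001, -0.001]
wrist_force: [0.1, 0.2, 0.4]
grip_width: -0.0003
finger_force: 0.0
```

Run:
```python
from plan import *
st(); se()
```

```text
t 31.3 pos [ 0.5404 -0.1495  0.0691] yaw 93.7 z [-0.002  0.    -1.   ] F [0.1 0.2 0.4] w -0.0003 ff 0.0 q [ 0.57  0.49 -0.44  1.92  0.28  0.8   0.04]
s 0.1836 e 0.5298
```

>>> send_rows(
  steps=[
    {"tx": 0,"ty": 0.006,"tz": 0.04,"ax": 0,"ay": 0,"az": 0},
    {"tx": 0,"ty": 0,"tz": 0.042,"ax": 0,"ay": 0,"az": 0},
    {"tx": 0,"ty": 0,"tz": 0,"ax": 0,"ay": 0,"az": 0},
    {"tx": 0,"ty": -0.01,"tz": 0,"ax": 0,"ay": 0,"az": 0},
    {"tx": 0,"ty": -0.007,"tz": 0,"ax": 0,"ay": 0,"az": 0},
  ],
)

```text
time_s: 31.8
eef_pos: [0.5384, -0.1492, 0.0452]
tool_rot: [0.683, 0.73, 0.0, -0.0]
wrist_force: [1.5, 0.2, 0.1]
grip_width: 0.0003
finger_force: 0.0
```

>>> send_rows(
  steps=[
    {"tx": 0,"ty": -0.007,"tz": 0,"ax": 0,"ay": 0,"az": 0},
    {"tx": 0,"ty": 0,"tz": 0,"ax": 0,"ay": 0,"az": 0},
    {"tx": 0,"ty": 0,"tz": 0,"ax": 0,"ay": 0,"az": 0},
  ],
)

```text
time_s: 32.1
eef_pos: [0.5366, -0.1496, 0.0455]
tool_rot: [0.683, 0.73, 0.0, 0.0]
wrist_force: [-0.1, -0.3, -0.2]
grip_width: 0.0002
finger_force: 0.0
```

>>> send_rows(
  steps=[
    {"tx": 0,"ty": -0.006,"tz": 0,"ax": 0,"ay": 0,"az": 0},
    {"tx": 0,"ty": 0,"tz": 0,"ax": 0,"ay": 0,"az": 0},
    {"tx": 0,"ty": 0,"tz": 0,"ax": 0,"ay": 0,"az": 0},
  ],
)

```text
time_s: 32.4
eef_pos: [0.5354, -0.1496, 0.0455]
tool_rot: [0.683, 0.73, 0.001, 0.001]
wrist_force: [1.1, -0.2, -0.4]
grip_width: -0.0002
finger_force: 0.7
```

Run:
```python
from plan import *
st(); se()
```

```text
t 32.4 pos [ 0.5354 -0.1496  0.0455] yaw 93.8 z [ 0.002 -0.    -1.   ] F [ 1.1 -0.2 -0.4] w -0.0002 ff 0.7 q [ 0.56  0.52 -0.43  1.94  0.31  0.75  0.02]
s 0.1833 e 0.5248
```

Contact is starting; press a little more.

>>> send_rows(
  steps=[
    {"tx": 0,"ty": -0.007,"tz": 0,"ax": 0,"ay": 0,"az": 0},
    {"tx": 0,"ty": 0,"tz": 0,"ax": 0,"ay": 0,"az": 0},
    {"tx": 0,"ty": 0,"tz": 0,"ax": 0,"ay": 0,"az": 0},
  ],
)

```text
time_s: 32.7
eef_pos: [0.5353, -0.1496, 0.0462]
tool_rot: [0.683, 0.73, 0.002, 0.002]
wrist_force: [5.7, 1.2, 0.2]
grip_width: -0.0001
finger_force: 2.6
```

>>> send_rows(
  steps=[
    {"tx": 0,"ty": -0.007,"tz": 0,"ax": 0,"ay": 0,"az": 0},
    {"tx": 0,"ty": 0,"tz": 0,"ax": 0,"ay": 0,"az": 0},
    {"tx": 0,"ty": 0,"tz": 0,"ax": 0,"ay": 0,"az": 0},
  ],
)

```text
time_s: 33.0
eef_pos: [0.5352, -0.1495, 0.047]
tool_rot: [0.683, 0.73, 0.003, 0.004]
wrist_force: [7.4, -0.2, -0.8]
grip_width: -0.0
finger_force: 3.7
```

>>> send_rows(
  steps=[
    {"tx": 0,"ty": 0.025,"tz": 0,"ax": 0,"ay": 0,"az": 0},
    {"tx": 0,"ty": 0,"tz": -0.06,"ax": 0,"ay": 0,"az": 0},
    {"tx": 0,"ty": 0,"tz": -0.12,"ax": 0,"ay": 0,"az": 0},
    {"tx": 0,"ty": 0,"tz": -0.16,"ax": 0,"ay": 0,"az": 0},
    {"tx": 0,"ty": 0,"tz": -0.16,"ax": 0,"ay": 0,"az": 0},
  ],
  grip=1,
)

```text
time_s: 33.5
eef_pos: [0.5359, -0.149, 0.1957]
tool_rot: [0.683, 0.73, -0.001, -0.002]
wrist_force: [0.0, -0.8, 0.0]
grip_width: 0.0685
finger_force: 0.0
```

```bash
cat > see.py <<'E'
from plan import *
def caps(c):
    im=c["color"]; h=cv2.cvtColor(im,cv2.COLOR_RGB2HSV); m=cv2.inRange(h,(98,110,90),(115,255,255))
    n,_,s,ce=cv2.connectedComponentsWithStats(m)
    for i in range(1,n):
        if 15<s[i,4]<140: 
            q=at_z(c,*ce[i],.058)
            if q[0]>.3 and abs(q[1])<.5: print("cap",ce[i].round(1),s[i].tolist(),q.round(4))
E
python3 - <<'E'
from see import *
st(); se(); c=ctrl.capture("top"); caps(c)
for n in("top","scene"):
    ctrl.capture(n)
    for l in("vial_1","tube_1","sorting_tray"): print(n,l,[(np.round(d["bbox"]).tolist(),round(d["p"],2)) for d in ctrl.search_frame(n,l)])
E
```

```text
t 33.5 pos [ 0.5359 -0.149   0.1957] yaw 93.8 z [-0.005  0.001 -1.   ] F [ 0.  -0.8  0. ] w 0.0685 ff 0.0 q [ 0.63  0.31 -0.5   1.85  0.17  1.03  0.12]
s 0.1828 e 0.5253
cap [258.7 160.7] [256, 158, 6, 7, 30] [0.5879 0.2077 0.058 ]
cap [280.8 164.4] [278, 162, 6, 6, 28] [0.5754 0.1365 0.058 ]
cap [367.6 181.2] [362, 175, 12, 13, 130] [ 0.5188 -0.1416  0.058 ]
cap [366.4 192.9] [363, 190, 10, 8, 44] [ 0.4808 -0.1368  0.058 ]
top vial_1 [([257.0, 157.0, 5.0, 10.0], 0.53), ([239.0, 174.0, 9.0, 10.0], 0.4), ([277.0, 163.0, 12.0, 5.0], 0.39)]
top tube_1 []
top sorting_tray [([198.0, 196.0, 63.0, 32.0], 0.89)]
scene vial_1 [([242.0, 222.0, 10.0, 22.0], 0.66), ([244.0, 237.0, 9.0, 16.0], 0.57), ([264.0, 214.0, 11.0, 20.0], 0.47)]
scene tube_1 []
scene sorting_tray [([232.0, 246.0, 79.0, 41.0], 0.81)]
```

Run:
```python
from see import *
st(); plan([((.575,.1355,.20),3.64,0)])
```

```text
t 34.0 pos [ 0.5361 -0.1491  0.193 ] yaw 93.8 z [-0.005  0.001 -1.   ] F [-0.1  0.5 -1.2] w 0.0855 ff 0.0 q [ 0.63  0.31 -0.5   1.85  0.17  1.02  0.12]
[{"tx":0.078,"ty":0.016,"tz":-0.002,"ax":-0.0,"ay":0.0,"az":0.083},{"tx":0.08,"ty":0.006,"tz":-0.002,"ax":-0.0,"ay":0.0,"az":0.084},{"tx":0.08,"ty":-0.005,"tz":-0.002,"ax":-0.0,"ay":0.0,"az":0.083},{"tx":0.078,"ty":-0.015,"tz":-0.002,"ax":-0.0,"ay":0.0,"az":0.084},{"tx":0.076,"ty":-0.025,"tz":-0.002,"ax":-0.0,"ay":0.0,"az":0.083}]
[{"tx":0.072,"ty":-0.035,"tz":-0.002,"ax":-0.0,"ay":0.0,"az":0.084},{"tx":0.066,"ty":-0.044,"tz":-0.002,"ax":-0.0,"ay":0.0,"az":0.083},{"tx":0.06,"ty":-0.052,"tz":-0.002,"ax":-0.0,"ay":0.0,"az":0.084},{"tx":0.053,"ty":-0.06,"tz":-0.002,"ax":-0.0,"ay":0.001,"az":0.083},{"tx":0.044,"ty":-0.066,"tz":-0.002,"ax":-0.001,"ay":0.001,"az":0.084}]
[{"tx":0.035,"ty":-0.072,"tz":-0.001,"ax":-0.0,"ay":0.0,"az":0.083},{"tx":0.026,"ty":-0.076,"tz":-0.002,"ax":-0.001,"ay":0.001,"az":0.084}]
```

>>> send_rows(
  steps=[
    {"tx": 0.078,"ty": 0.016,"tz": -0.002,"ax": 0,"ay": 0,"az": 0.083},
    {"tx": 0.08,"ty": 0.006,"tz": -0.002,"ax": 0,"ay": 0,"az": 0.084},
    {"tx": 0.08,"ty": -0.005,"tz": -0.002,"ax": 0,"ay": 0,"az": 0.083},
    {"tx": 0.078,"ty": -0.015,"tz": -0.002,"ax": 0,"ay": 0,"az": 0.084},
    {"tx": 0.076,"ty": -0.025,"tz": -0.002,"ax": 0,"ay": 0,"az": 0.083},
  ],
  grip=0.53,
)

```text
time_s: 34.45
eef_pos: [0.5533, -0.0297, 0.1966]
tool_rot: [0.883, 0.469, -0.001, -0.001]
wrist_force: [0.9, -0.3, 0.2]
grip_width: 0.0448
finger_force: 0.0
```

>>> send_rows(
  steps=[
    {"tx": 0.072,"ty": -0.035,"tz": -0.002,"ax": 0,"ay": 0,"az": 0.084},
    {"tx": 0.066,"ty": -0.044,"tz": -0.002,"ax": 0,"ay": 0,"az": 0.083},
    {"tx": 0.06,"ty": -0.052,"tz": -0.002,"ax": 0,"ay": 0,"az": 0.084},
    {"tx": 0.053,"ty": -0.06,"tz": -0.002,"ax": 0,"ay": 0,"az": 0.083},
    {"tx": 0.044,"ty": -0.066,"tz": -0.002,"ax": 0,"ay": 0,"az": 0.084},
  ],
)

```text
time_s: 34.95
eef_pos: [0.5694, 0.0885, 0.1995]
tool_rot: [0.987, 0.159, -0.002, -0.0]
wrist_force: [0.0, 0.0, -0.9]
grip_width: 0.0455
finger_force: 0.0
```

>>> send_rows(
  steps=[
    {"tx": 0.035,"ty": -0.072,"tz": 0,"ax": 0,"ay": 0,"az": 0.083},
    {"tx": 0.026,"ty": -0.076,"tz": 0,"ax": 0,"ay": 0,"az": 0.084},
    {"tx": 0,"ty": 0,"tz": 0.1,"ax": 0,"ay": 0,"az": 0},
    {"tx": 0,"ty": 0,"tz": 0.06,"ax": 0,"ay": 0,"az": 0},
    {"tx": 0,"ty": 0,"tz": 0,"ax": 0,"ay": 0,"az": 0},
  ],
)

```text
time_s: 35.45
eef_pos: [0.573, 0.1347, 0.1484]
tool_rot: [0.999, 0.032, -0.005, 0.001]
wrist_force: [-0.5, -0.5, -0.2]
grip_width: 0.045
finger_force: 0.0
```

Run:
```python
from see import *
st(); plan([((.5745,.1355,.11),3.64,0),((.5745,.1355,.034),3.64,0,.35)])
```

```text
t 35.5 pos [0.573  0.1347 0.1484] yaw 3.7 z [-0.01  -0.002 -1.   ] F [-0.5 -0.5 -0.2] w 0.045 ff 0.0 q [ 0.01  0.41 -0.37  1.81  0.18  0.96 -1.95]
[{"tx":0.007,"ty":-0.003,"tz":0.128,"ax":0.001,"ay":0.006,"az":0.0},{"tx":-0.0,"ty":0.0,"tz":0.051,"ax":0.0,"ay":0.0,"az":0.0},{"tx":-0.0,"ty":0.0,"tz":0.051,"ax":0.0,"ay":0.0,"az":0.0},{"tx":-0.0,"ty":0.0,"tz":0.05,"ax":0.0,"ay":0.0,"az":0.0},{"tx":-0.0,"ty":0.0,"tz":0.051,"ax":0.0,"ay":0.0,"az":0.0}]
[{"tx":-0.0,"ty":0.0,"tz":0.05,"ax":0.0,"ay":0.0,"az":0.0}]
```

>>> send_rows(
  steps=[
    {"tx": 0.007,"ty": -0.003,"tz": 0.08,"ax": 0,"ay": 0,"az": 0},
    {"tx": 0,"ty": 0,"tz": 0.06,"ax": 0,"ay": 0,"az": 0},
    {"tx": 0,"ty": 0,"tz": 0.06,"ax": 0,"ay": 0,"az": 0},
    {"tx": 0,"ty": 0,"tz": 0.06,"ax": 0,"ay": 0,"az": 0},
    {"tx": 0,"ty": 0,"tz": 0.06,"ax": 0,"ay": 0,"az": 0},
  ],
)

```text
time_s: 35.95
eef_pos: [0.5791, 0.1361, 0.0569]
tool_rot: [1.0, 0.031, 0.0, 0.0]
wrist_force: [0.1, 1.1, -0.1]
grip_width: 0.0453
finger_force: 0.0
```

>>> send_rows(
  steps=[
    {"tx": 0,"ty": 0,"tz": 0.05,"ax": 0,"ay": 0,"az": 0},
    {"tx": 0,"ty": 0,"tz": 0,"ax": 0,"ay": 0,"az": 0},
    {"tx": 0,"ty": 0,"tz": 0,"ax": 0,"ay": 0,"az": 0},
  ],
)

```text
time_s: 36.25
eef_pos: [0.5788, 0.1364, 0.0423]
tool_rot: [1.0, 0.031, -0.0, -0.0]
wrist_force: [1.1, 0.2, 0.4]
grip_width: 0.0453
finger_force: 0.0
```

>>> send_rows(
  steps=[
    {"tx": 0,"ty": 0,"tz": 0,"ax": 0,"ay": 0,"az": 0},
    {"tx": 0,"ty": 0,"tz": 0,"ax": 0,"ay": 0,"az": 0},
    {"tx": 0,"ty": 0,"tz": 0,"ax": 0,"ay": 0,"az": 0},
    {"tx": 0,"ty": 0,"tz": 0,"ax": 0,"ay": 0,"az": 0},
  ],
  grip=0,
  squeeze=30,
)

```text
time_s: 36.65
eef_pos: [0.5797, 0.1369, 0.0435]
tool_rot: [1.0, 0.031, 0.001, -0.0]
wrist_force: [-1.2, 0.4, 4.5]
grip_width: 0.0229
finger_force: 29.5
```

Run:
```python
from see import *
st(); p=ctrl.state()["eef_pos"]
plan([((p[0],p[1],.15),None,0,.7),(D(.232,.579,.15),3.64,0,.85)])
```

```text
t 36.6 pos [0.5797 0.1369 0.0435] yaw 3.6 z [ 0.002  0.001 -1.   ] F [-1.2  0.4  4.5] w 0.0229 ff 29.5 q [-0.03  0.56 -0.33  1.85  0.25  0.77 -2.01]
[{"tx":0.0,"ty":-0.0,"tz":-0.089,"ax":0.0,"ay":0.0,"az":0.0},{"tx":0.0,"ty":-0.0,"tz":-0.089,"ax":0.0,"ay":0.0,"az":0.0},{"tx":0.0,"ty":-0.0,"tz":-0.089,"ax":0.0,"ay":0.0,"az":0.0},{"tx":0.001,"ty":-0.0,"tz":-0.088,"ax":0.0,"ay":0.0,"az":0.0},{"tx":-0.003,"ty":0.123,"tz":-0.0,"ax":-0.0,"ay":-0.0,"az":-0.0}]
[{"tx":-0.003,"ty":0.123,"tz":-0.0,"ax":-0.0,"ay":-0.0,"az":-0.0},{"tx":-0.003,"ty":0.123,"tz":-0.0,"ax":-0.0,"ay":-0.0,"az":-0.0},{"tx":-0.003,"ty":0.123,"tz":-0.0,"ax":-0.0,"ay":-0.0,"az":-0.0},{"tx":-0.003,"ty":0.123,"tz":-0.0,"ax":-0.0,"ay":-0.0,"az":-0.0},{"tx":-0.003,"ty":0.123,"tz":-0.0,"ax":-0.0,"ay":-0.0,"az":-0.0}]
[{"tx":-0.003,"ty":0.123,"tz":-0.0,"ax":-0.0,"ay":-0.001,"az":-0.0},{"tx":-0.003,"ty":0.122,"tz":-0.0,"ax":-0.0,"ay":-0.0,"az":-0.0},{"tx":-0.003,"ty":0.123,"tz":-0.001,"ax":-0.0,"ay":-0.001,"az":-0.0}]
```

>>> send_rows(
  steps=[
    {"tx": 0,"ty": 0,"tz": -0.05,"ax": 0,"ay": 0,"az": 0},
    {"tx": 0,"ty": 0,"tz": -0.1,"ax": 0,"ay": 0,"az": 0},
    {"tx": 0,"ty": 0,"tz": -0.1,"ax": 0,"ay": 0,"az": 0},
    {"tx": 0,"ty": 0,"tz": -0.1,"ax": 0,"ay": 0,"az": 0},
    {"tx": 0,"ty": 0,"tz": -0.02,"ax": 0,"ay": 0,"az": 0},
  ],
)

```text
time_s: 37.15
eef_pos: [0.5814, 0.1374, 0.1582]
tool_rot: [0.999, 0.031, 0.004, -0.001]
wrist_force: [0.5, 0.3, 0.5]
grip_width: 0.023
finger_force: 29.5
```

>>> send_rows(
  steps=[
    {"tx": -0.003,"ty": 0.08,"tz": 0,"ax": 0,"ay": 0,"az": 0},
    {"tx": -0.003,"ty": 0.123,"tz": 0,"ax": 0,"ay": 0,"az": 0},
    {"tx": -0.003,"ty": 0.123,"tz": 0,"ax": 0,"ay": 0,"az": 0},
    {"tx": -0.003,"ty": 0.123,"tz": 0,"ax": 0,"ay": 0,"az": 0},
    {"tx": -0.003,"ty": 0.123,"tz": 0,"ax": 0,"ay": 0,"az": 0},
  ],
)

```text
time_s: 37.65
eef_pos: [0.584, -0.0365, 0.1526]
tool_rot: [1.0, 0.032, -0.001, -0.0]
wrist_force: [0.6, -0.1, -0.8]
grip_width: 0.0227
finger_force: 29.5
```

>>> send_rows(
  steps=[
    {"tx": -0.003,"ty": 0.123,"tz": 0,"ax": 0,"ay": 0,"az": 0},
    {"tx": -0.003,"ty": 0.123,"tz": 0,"ax": 0,"ay": 0,"az": 0},
    {"tx": -0.003,"ty": 0.123,"tz": 0,"ax": 0,"ay": 0,"az": 0},
    {"tx": -0.003,"ty": 0.123,"tz": 0,"ax": 0,"ay": 0,"az": 0},
    {"tx": 0,"ty": 0.04,"tz": 0,"ax": 0,"ay": 0,"az": 0},
  ],
)

```text
time_s: 38.15
eef_pos: [0.5895, -0.2014, 0.1525]
tool_rot: [1.0, 0.028, -0.001, 0.002]
wrist_force: [-0.6, -1.1, -1.5]
grip_width: 0.023
finger_force: 29.5
```

>>> send_rows(
  steps=[
    {"tx": 0,"ty": 0,"tz": 0,"ax": 0,"ay": 0,"az": 0},
    {"tx": 0,"ty": 0,"tz": 0,"ax": 0,"ay": 0,"az": 0},
  ],
)

```text
time_s: 38.35
eef_pos: [0.5911, -0.1926, 0.1527]
tool_rot: [0.999, 0.032, -0.0, -0.001]
wrist_force: [-0.1, 0.4, 0.1]
grip_width: 0.0234
finger_force: 29.5
```

Run:
```python
from see import *
st(); se(); plan([(D(.232,.579,.12),3.64,0),(D(.232,.579,.064),3.64,0,.33)])
```

```text
t 38.4 pos [ 0.5911 -0.1926  0.1527] yaw 3.7 z [-0.001  0.002 -1.   ] F [-0.1  0.4  0.1] w 0.0234 ff 29.5 q [ 0.45  0.44 -0.26  1.74  0.13  0.98 -1.36]
s 0.2298 e 0.5777
[{"tx":0.005,"ty":0.007,"tz":0.109,"ax":-0.001,"ay":0.001,"az":0.0},{"tx":-0.0,"ty":0.0,"tz":0.047,"ax":-0.0,"ay":-0.0,"az":0.0},{"tx":-0.0,"ty":0.0,"tz":0.047,"ax":-0.0,"ay":-0.0,"az":0.0},{"tx":-0.0,"ty":0.0,"tz":0.046,"ax":-0.0,"ay":-0.0,"az":0.0},{"tx":-0.001,"ty":0.001,"tz":0.047,"ax":-0.0,"ay":-0.0,"az":0.0}]
```

>>> send_rows(
  steps=[
    {"tx": 0.024,"ty": 0.007,"tz": 0.06,"ax": 0,"ay": 0,"az": 0},
    {"tx": 0,"ty": 0,"tz": 0.06,"ax": 0,"ay": 0,"az": 0},
    {"tx": 0,"ty": 0,"tz": 0.06,"ax": 0,"ay": 0,"az": 0},
    {"tx": 0,"ty": 0,"tz": 0.06,"ax": 0,"ay": 0,"az": 0},
    {"tx": 0,"ty": 0,"tz": 0.04,"ax": 0,"ay": 0,"az": 0},
  ],
)

```text
time_s: 38.85
eef_pos: [0.5983, -0.1921, 0.0677]
tool_rot: [0.999, 0.034, -0.001, -0.001]
wrist_force: [-0.6, 1.0, -0.2]
grip_width: 0.023
finger_force: 29.5
```

>>> send_rows(
  steps=[
    {"tx": 0,"ty": 0,"tz": 0.01,"ax": 0,"ay": 0,"az": 0},
    {"tx": 0,"ty": 0,"tz": 0,"ax": 0,"ay": 0,"az": 0},
    {"tx": 0,"ty": 0,"tz": 0,"ax": 0,"ay": 0,"az": 0},
  ],
)

```text
time_s: 39.15
eef_pos: [0.5996, -0.1958, 0.0671]
tool_rot: [0.999, 0.032, 0.001, 0.0]
wrist_force: [-0.1, -0.9, 0.0]
grip_width: 0.023
finger_force: 29.5
```

Run:
```python
from see import *
st(); se()
```

```text
t 39.1 pos [ 0.5996 -0.1958  0.0671] yaw 3.6 z [ 0.002 -0.    -1.   ] F [-0.1 -0.9  0. ] w 0.023 ff 29.5 q [ 0.44  0.57 -0.24  1.76  0.17  0.84 -1.38]
s 0.2336 e 0.586
```

>>> send_rows(
  steps=[
    {"tx": 0,"ty": 0,"tz": 0.012,"ax": 0,"ay": 0,"az": 0},
    {"tx": 0,"ty": 0,"tz": 0.004,"ax": 0,"ay": 0,"az": 0},
    {"tx": 0,"ty": 0,"tz": 0,"ax": 0,"ay": 0,"az": 0},
    {"tx": 0,"ty": 0,"tz": 0,"ax": 0,"ay": 0,"az": 0},
  ],
)

```text
time_s: 39.55
eef_pos: [0.5989, -0.1964, 0.0616]
tool_rot: [1.0, 0.031, 0.0, 0.0]
wrist_force: [-0.2, -0.1, 0.3]
grip_width: 0.0231
finger_force: 29.5
```

>>> send_rows(
  steps=[
    {"tx": 0,"ty": 0,"tz": 0.003,"ax": 0,"ay": 0,"az": 0},
    {"tx": 0,"ty": 0,"tz": 0,"ax": 0,"ay": 0,"az": 0},
    {"tx": 0,"ty": 0,"tz": 0,"ax": 0,"ay": 0,"az": 0},
  ],
)

```text
time_s: 39.85
eef_pos: [0.5993, -0.1964, 0.0615]
tool_rot: [1.0, 0.031, 0.001, 0.0]
wrist_force: [1.0, 0.2, 5.7]
grip_width: 0.0228
finger_force: 30.0
```

Seated (5.7 N at z 0.0615). I release, rise, and go for vial A.

>>> send_rows(
  steps=[
    {"tx": 0,"ty": 0,"tz": -0.002,"ax": 0,"ay": 0,"az": 0},
    {"tx": 0,"ty": 0,"tz": 0,"ax": 0,"ay": 0,"az": 0},
    {"tx": 0,"ty": 0,"tz": 0,"ax": 0,"ay": 0,"az": 0},
    {"tx": 0,"ty": 0,"tz": 0,"ax": 0,"ay": 0,"az": 0},
  ],
  grip=0.5,
)

```text
time_s: 40.25
eef_pos: [0.5983, -0.1961, 0.0605]
tool_rot: [1.0, 0.031, -0.0, -0.0]
wrist_force: [0.1, -0.5, -0.5]
grip_width: 0.0432
finger_force: 0.0
```

>>> send_rows(
  steps=[
    {"tx": 0,"ty": 0,"tz": -0.04,"ax": 0,"ay": 0,"az": 0},
    {"tx": 0,"ty": 0,"tz": -0.06,"ax": 0,"ay": 0,"az": 0},
    {"tx": 0,"ty": 0,"tz": -0.1,"ax": 0,"ay": 0,"az": 0},
    {"tx": 0,"ty": 0,"tz": -0.12,"ax": 0,"ay": 0,"az": 0},
    {"tx": 0,"ty": -0.05,"tz": -0.06,"ax": 0,"ay": 0,"az": 0},
  ],
)

```text
time_s: 40.75
eef_pos: [0.5996, -0.1847, 0.1795]
tool_rot: [1.0, 0.029, 0.003, 0.002]
wrist_force: [-0.0, 0.1, 0.6]
grip_width: 0.0426
finger_force: 0.0
```

Run:
```python
from see import *
st(); c=ctrl.capture("top"); caps(c); plan([((.5835,.2065,.17),3.64,0)])
```

```text
t 40.8 pos [ 0.5996 -0.1847  0.1795] yaw 3.3 z [ 0.006 -0.004 -1.   ] F [-0.   0.1  0.6] w 0.0426 ff 0.0 q [ 0.44  0.42 -0.26  1.71  0.13  1.02 -1.38]
cap [258.7 160.7] [256, 158, 6, 7, 30] [0.5879 0.2077 0.058 ]
cap [369.6 180.9] [362, 174, 16, 15, 133] [ 0.5196 -0.1478  0.058 ]
cap [369.8 194.6] [362, 190, 19, 10, 105] [ 0.4754 -0.1477  0.058 ]
[{"tx":0.002,"ty":-0.143,"tz":0.004,"ax":0.0,"ay":-0.001,"az":0.0},{"tx":0.003,"ty":-0.143,"tz":0.004,"ax":0.0,"ay":-0.001,"az":0.0},{"tx":0.002,"ty":-0.143,"tz":0.004,"ax":0.0,"ay":-0.001,"az":0.0},{"tx":0.003,"ty":-0.143,"tz":0.004,"ax":0.0,"ay":-0.001,"az":0.0},{"tx":0.003,"ty":-0.143,"tz":0.004,"ax":0.0,"ay":-0.0,"az":0.0}]
[{"tx":0.002,"ty":-0.142,"tz":0.005,"ax":0.0,"ay":-0.001,"az":0.0},{"tx":0.003,"ty":-0.143,"tz":0.004,"ax":0.0,"ay":-0.0,"az":0.0},{"tx":0.002,"ty":-0.142,"tz":0.005,"ax":0.0,"ay":-0.001,"az":0.0},{"tx":0.003,"ty":-0.143,"tz":0.004,"ax":0.001,"ay":-0.0,"az":0.0}]
```

>>> send_rows(
  steps=[
    {"tx": 0.003,"ty": -0.143,"tz": 0.004,"ax": 0,"ay": 0,"az": 0},
    {"tx": 0.003,"ty": -0.143,"tz": 0.004,"ax": 0,"ay": 0,"az": 0},
    {"tx": 0.003,"ty": -0.143,"tz": 0.004,"ax": 0,"ay": 0,"az": 0},
    {"tx": 0.003,"ty": -0.143,"tz": 0.004,"ax": 0,"ay": 0,"az": 0},
    {"tx": 0.003,"ty": -0.143,"tz": 0.004,"ax": 0,"ay": 0,"az": 0},
  ],
  grip=0.53,
)

```text
time_s: 41.3
eef_pos: [0.5875, 0.0362, 0.1685]
tool_rot: [0.999, 0.032, -0.001, -0.0]
wrist_force: [0.4, 0.8, 0.1]
grip_width: 0.0458
finger_force: 0.0
```

>>> send_rows(
  steps=[
    {"tx": 0.003,"ty": -0.143,"tz": 0.004,"ax": 0,"ay": 0,"az": 0},
    {"tx": 0.003,"ty": -0.143,"tz": 0.004,"ax": 0,"ay": 0,"az": 0},
    {"tx": 0.003,"ty": -0.143,"tz": 0.004,"ax": 0,"ay": 0,"az": 0},
    {"tx": 0.003,"ty": -0.12,"tz": 0.05,"ax": 0,"ay": 0,"az": 0},
    {"tx": 0,"ty": 0,"tz": 0.1,"ax": 0,"ay": 0,"az": 0},
  ],
)

```text
time_s: 41.8
eef_pos: [0.581, 0.2099, 0.1231]
tool_rot: [0.999, 0.038, 0.003, -0.005]
wrist_force: [-0.2, 0.6, -0.1]
grip_width: 0.0455
finger_force: 0.0
```

>>> send_rows(
  steps=[
    {"tx": 0,"ty": 0,"tz": 0,"ax": 0,"ay": 0,"az": 0},
    {"tx": 0,"ty": 0,"tz": 0,"ax": 0,"ay": 0,"az": 0},
    {"tx": 0,"ty": 0,"tz": 0,"ax": 0,"ay": 0,"az": 0},
  ],
)

```text
time_s: 42.1
eef_pos: [0.5829, 0.1965, 0.1214]
tool_rot: [1.0, 0.03, 0.001, 0.0]
wrist_force: [-0.2, -0.3, 0.2]
grip_width: 0.0451
finger_force: 0.0
```

Run:
```python
from see import *
st(); plan([((.587,.207,.034),3.64,0,.35)])
```

```text
t 42.1 pos [0.5829 0.1965 0.1214] yaw 3.5 z [ 0.001 -0.    -1.   ] F [-0.2 -0.3  0.2] w 0.0451 ff 0.0 q [-0.08  0.49 -0.38  1.77  0.22  0.93 -2.07]
[{"tx":0.003,"ty":-0.006,"tz":0.049,"ax":0.0,"ay":-0.0,"az":-0.0},{"tx":0.002,"ty":-0.006,"tz":0.048,"ax":0.0,"ay":-0.0,"az":-0.0},{"tx":0.003,"ty":-0.006,"tz":0.049,"ax":0.0,"ay":-0.0,"az":-0.0},{"tx":0.002,"ty":-0.005,"tz":0.048,"ax":0.0,"ay":-0.0,"az":-0.001},{"tx":0.003,"ty":-0.006,"tz":0.049,"ax":0.0,"ay":-0.0,"az":-0.0}]
[{"tx":0.002,"ty":-0.005,"tz":0.048,"ax":0.0,"ay":-0.001,"az":-0.001}]
```

Front-load the y correction while still above the cap, then descend.

>>> send_rows(
  steps=[
    {"tx": 0.01,"ty": -0.034,"tz": 0,"ax": 0,"ay": 0,"az": 0},
    {"tx": 0,"ty": 0,"tz": 0.03,"ax": 0,"ay": 0,"az": 0},
    {"tx": 0,"ty": 0,"tz": 0.05,"ax": 0,"ay": 0,"az": 0},
    {"tx": 0,"ty": 0,"tz": 0.05,"ax": 0,"ay": 0,"az": 0},
    {"tx": 0,"ty": 0,"tz": 0.05,"ax": 0,"ay": 0,"az": 0},
  ],
)

```text
time_s: 42.6
eef_pos: [0.5836, 0.2073, 0.0644]
tool_rot: [1.0, 0.031, -0.001, 0.0]
wrist_force: [0.2, 0.6, 0.3]
grip_width: 0.0451
finger_force: 0.0
```

>>> send_rows(
  steps=[
    {"tx": 0,"ty": 0,"tz": 0.05,"ax": 0,"ay": 0,"az": 0},
    {"tx": 0,"ty": 0,"tz": 0.05,"ax": 0,"ay": 0,"az": 0},
    {"tx": 0,"ty": 0,"tz": 0,"ax": 0,"ay": 0,"az": 0},
    {"tx": 0,"ty": 0,"tz": 0,"ax": 0,"ay": 0,"az": 0},
  ],
)

```text
time_s: 43.0
eef_pos: [0.584, 0.208, 0.0357]
tool_rot: [1.0, 0.031, -0.001, 0.0]
wrist_force: [0.1, -1.2, -0.2]
grip_width: 0.0452
finger_force: 0.0
```

>>> send_rows(
  steps=[
    {"tx": 0,"ty": 0,"tz": 0,"ax": 0,"ay": 0,"az": 0},
    {"tx": 0,"ty": 0,"tz": 0,"ax": 0,"ay": 0,"az": 0},
    {"tx": 0,"ty": 0,"tz": 0,"ax": 0,"ay": 0,"az": 0},
    {"tx": 0,"ty": 0,"tz": 0,"ax": 0,"ay": 0,"az": 0},
  ],
  grip=0,
  squeeze=30,
)

```text
time_s: 43.4
eef_pos: [0.5852, 0.2085, 0.0375]
tool_rot: [1.0, 0.031, 0.001, -0.0]
wrist_force: [-0.5, 0.3, 1.9]
grip_width: 0.0233
finger_force: 29.4
```

Run:
```python
from see import *
st(); p=ctrl.state()["eef_pos"]
plan([((p[0],p[1],.155),None,0,.7),(D(.232,.624,.155),3.64,0,.85)])
```

```text
t 43.4 pos [0.5852 0.2085 0.0375] yaw 3.6 z [ 0.002  0.001 -1.   ] F [-0.5  0.3  1.9] w 0.0233 ff 29.4 q [-0.13  0.61 -0.35  1.78  0.28  0.79 -2.13]
[{"tx":0.0,"ty":-0.0,"tz":-0.098,"ax":0.0,"ay":0.0,"az":0.0},{"tx":0.0,"ty":-0.0,"tz":-0.098,"ax":0.0,"ay":0.0,"az":0.0},{"tx":0.0,"ty":-0.0,"tz":-0.098,"ax":0.0,"ay":0.0,"az":0.0},{"tx":0.001,"ty":-0.0,"tz":-0.098,"ax":0.0,"ay":0.0,"az":0.0},{"tx":0.008,"ty":0.122,"tz":-0.0,"ax":-0.0,"ay":-0.0,"az":-0.0}]
[{"tx":0.008,"ty":0.122,"tz":-0.0,"ax":-0.0,"ay":-0.0,"az":-0.0},{"tx":0.008,"ty":0.122,"tz":-0.0,"ax":-0.0,"ay":-0.0,"az":-0.0},{"tx":0.008,"ty":0.122,"tz":-0.0,"ax":-0.0,"ay":-0.0,"az":-0.0},{"tx":0.008,"ty":0.122,"tz":-0.0,"ax":-0.0,"ay":-0.0,"az":-0.0},{"tx":0.008,"ty":0.122,"tz":-0.0,"ax":-0.0,"ay":-0.0,"az":-0.0}]
[{"tx":0.008,"ty":0.122,"tz":-0.0,"ax":-0.0,"ay":-0.0,"az":-0.0},{"tx":0.008,"ty":0.122,"tz":-0.0,"ax":-0.0,"ay":-0.0,"az":-0.0},{"tx":0.009,"ty":0.122,"tz":-0.0,"ax":-0.0,"ay":-0.0,"az":-0.0},{"tx":0.008,"ty":0.122,"tz":-0.0,"ax":-0.0,"ay":-0.001,"az":-0.0},{"tx":0.009,"ty":0.123,"tz":-0.0,"ax":-0.0,"ay":-0.0,"az":-0.0}]
```

>>> send_rows(
  steps=[
    {"tx": 0,"ty": 0,"tz": -0.05,"ax": 0,"ay": 0,"az": 0},
    {"tx": 0,"ty": 0,"tz": -0.1,"ax": 0,"ay": 0,"az": 0},
    {"tx": 0,"ty": 0,"tz": -0.12,"ax": 0,"ay": 0,"az": 0},
    {"tx": 0,"ty": 0,"tz": -0.1,"ax": 0,"ay": 0,"az": 0},
    {"tx": 0,"ty": 0.05,"tz": -0.03,"ax": 0,"ay": 0,"az": 0},
  ],
)

```text
time_s: 43.9
eef_pos: [0.5872, 0.1974, 0.1621]
tool_rot: [0.999, 0.034, 0.004, -0.002]
wrist_force: [-0.4, 0.5, 0.0]
grip_width: 0.0232
finger_force: 29.3
```

>>> send_rows(
  steps=[
    {"tx": 0.008,"ty": 0.122,"tz": 0,"ax": 0,"ay": 0,"az": 0},
    {"tx": 0.008,"ty": 0.122,"tz": 0,"ax": 0,"ay": 0,"az": 0},
    {"tx": 0.008,"ty": 0.122,"tz": 0,"ax": 0,"ay": 0,"az": 0},
    {"tx": 0.008,"ty": 0.122,"tz": 0,"ax": 0,"ay": 0,"az": 0},
    {"tx": 0.008,"ty": 0.122,"tz": 0,"ax": 0,"ay": 0,"az": 0},
  ],
)

```text
time_s: 44.4
eef_pos: [0.6078, 0.0081, 0.156]
tool_rot: [1.0, 0.031, -0.001, 0.0]
wrist_force: [0.7, 0.5, -0.8]
grip_width: 0.0237
finger_force: 29.3
```

>>> send_rows(
  steps=[
    {"tx": 0.008,"ty": 0.122,"tz": 0,"ax": 0,"ay": 0,"az": 0},
    {"tx": 0.008,"ty": 0.122,"tz": 0,"ax": 0,"ay": 0,"az": 0},
    {"tx": 0.008,"ty": 0.122,"tz": 0,"ax": 0,"ay": 0,"az": 0},
    {"tx": 0.008,"ty": 0.122,"tz": 0,"ax": 0,"ay": 0,"az": 0},
    {"tx": 0.008,"ty": 0.122,"tz": 0,"ax": 0,"ay": 0,"az": 0},
  ],
)

```text
time_s: 44.9
eef_pos: [0.6308, -0.1735, 0.1559]
tool_rot: [1.0, 0.031, -0.001, 0.0]
wrist_force: [0.6, -1.1, 0.0]
grip_width: 0.0233
finger_force: 29.3
```

>>> send_rows(
  steps=[
    {"tx": 0.008,"ty": 0.05,"tz": 0,"ax": 0,"ay": 0,"az": 0},
    {"tx": 0,"ty": 0,"tz": 0,"ax": 0,"ay": 0,"az": 0},
    {"tx": 0,"ty": 0,"tz": 0,"ax": 0,"ay": 0,"az": 0},
    {"tx": 0,"ty": 0,"tz": 0,"ax": 0,"ay": 0,"az": 0},
  ],
)

```text
time_s: 45.3
eef_pos: [0.6357, -0.1814, 0.1563]
tool_rot: [0.999, 0.034, -0.0, -0.001]
wrist_force: [-0.2, 0.0, 1.1]
grip_width: 0.0234
finger_force: 29.3
```

Run:
```python
from see import *
st(); se(); plan([(D(.232,.622,.12),3.64,0),(D(.232,.622,.0565),3.64,0,.33)])
```

```text
t 45.3 pos [ 0.6357 -0.1814  0.1563] yaw 3.9 z [-0.001  0.003 -1.   ] F [-0.2  0.   1.1] w 0.0234 ff 29.3 q [ 0.43  0.51 -0.27  1.63  0.15  1.02 -1.4 ]
s 0.2215 e 0.6229
[{"tx":-0.003,"ty":0.035,"tz":0.121,"ax":-0.002,"ay":0.0,"az":0.002},{"tx":0.0,"ty":0.0,"tz":0.042,"ax":0.0,"ay":0.0,"az":0.0},{"tx":0.0,"ty":0.0,"tz":0.042,"ax":0.0,"ay":0.0,"az":0.0},{"tx":0.0,"ty":0.0,"tz":0.043,"ax":0.0,"ay":0.0,"az":0.0},{"tx":0.0,"ty":0.0,"tz":0.042,"ax":0.0,"ay":0.0,"az":0.0}]
[{"tx":0.0,"ty":0.0,"tz":0.043,"ax":0.0,"ay":0.0,"az":0.0}]
```

>>> send_rows(
  steps=[
    {"tx": -0.003,"ty": 0.035,"tz": 0.05,"ax": 0,"ay": 0,"az": 0},
    {"tx": 0,"ty": 0,"tz": 0.06,"ax": 0,"ay": 0,"az": 0},
    {"tx": 0,"ty": 0,"tz": 0.06,"ax": 0,"ay": 0,"az": 0},
    {"tx": 0,"ty": 0,"tz": 0.06,"ax": 0,"ay": 0,"az": 0},
    {"tx": 0,"ty": 0,"tz": 0.06,"ax": 0,"ay": 0,"az": 0},
  ],
)

```text
time_s: 45.8
eef_pos: [0.6349, -0.1953, 0.0674]
tool_rot: [0.999, 0.032, -0.001, -0.0]
wrist_force: [0.1, 0.3, -0.9]
grip_width: 0.0234
finger_force: 29.3
```

>>> send_rows(
  steps=[
    {"tx": 0,"ty": 0,"tz": 0.03,"ax": 0,"ay": 0,"az": 0},
    {"tx": 0,"ty": 0,"tz": 0,"ax": 0,"ay": 0,"az": 0},
    {"tx": 0,"ty": 0,"tz": 0,"ax": 0,"ay": 0,"az": 0},
  ],
)

```text
time_s: 46.1
eef_pos: [0.6357, -0.196, 0.0605]
tool_rot: [1.0, 0.031, 0.0, -0.0]
wrist_force: [0.1, 0.7, 1.0]
grip_width: 0.0234
finger_force: 29.3
```

Run:
```python
from see import *
st(); se()
```

```text
t 46.1 pos [ 0.6357 -0.196   0.0605] yaw 3.6 z [ 0.  0. -1.] F [0.1 0.7 1. ] w 0.0234 ff 29.3 q [ 0.42  0.63 -0.25  1.67  0.19  0.87 -1.41]
s 0.236 e 0.622
```

>>> send_rows(
  steps=[
    {"tx": 0,"ty": 0,"tz": 0.01,"ax": 0,"ay": 0,"az": 0},
    {"tx": 0,"ty": 0,"tz": 0.004,"ax": 0,"ay": 0,"az": 0},
    {"tx": 0,"ty": 0,"tz": 0,"ax": 0,"ay": 0,"az": 0},
    {"tx": 0,"ty": 0,"tz": 0,"ax": 0,"ay": 0,"az": 0},
  ],
)

```text
time_s: 46.5
eef_pos: [0.6356, -0.1961, 0.0567]
tool_rot: [1.0, 0.031, 0.0, 0.0]
wrist_force: [0.2, 0.3, 0.2]
grip_width: 0.024
finger_force: 29.3
```

>>> send_rows(
  steps=[
    {"tx": 0,"ty": 0,"tz": 0.004,"ax": 0,"ay": 0,"az": 0},
    {"tx": 0,"ty": 0,"tz": 0,"ax": 0,"ay": 0,"az": 0},
    {"tx": 0,"ty": 0,"tz": 0,"ax": 0,"ay": 0,"az": 0},
  ],
)

```text
time_s: 46.8
eef_pos: [0.6358, -0.1961, 0.0555]
tool_rot: [1.0, 0.031, 0.0, 0.0]
wrist_force: [0.1, -1.3, 2.6]
grip_width: 0.0235
finger_force: 29.4
```

>>> send_rows(
  steps=[
    {"tx": 0,"ty": 0,"tz": -0.002,"ax": 0,"ay": 0,"az": 0},
    {"tx": 0,"ty": 0,"tz": 0,"ax": 0,"ay": 0,"az": 0},
    {"tx": 0,"ty": 0,"tz": 0,"ax": 0,"ay": 0,"az": 0},
    {"tx": 0,"ty": 0,"tz": 0,"ax": 0,"ay": 0,"az": 0},
  ],
  grip=0.5,
)

```text
time_s: 47.2
eef_pos: [0.6352, -0.196, 0.0554]
tool_rot: [1.0, 0.031, -0.0, -0.0]
wrist_force: [-0.0, -0.8, 0.2]
grip_width: 0.0425
finger_force: 0.0
```

>>> send_rows(
  steps=[
    {"tx": 0,"ty": 0,"tz": -0.04,"ax": 0,"ay": 0,"az": 0},
    {"tx": 0,"ty": 0,"tz": -0.06,"ax": 0,"ay": 0,"az": 0},
    {"tx": 0,"ty": 0,"tz": -0.1,"ax": 0,"ay": 0,"az": 0},
    {"tx": 0,"ty": 0,"tz": -0.12,"ax": 0,"ay": 0,"az": 0},
    {"tx": 0,"ty": -0.05,"tz": -0.08,"ax": 0,"ay": 0,"az": 0},
  ],
)

```text
time_s: 47.7
eef_pos: [0.6359, -0.185, 0.1808]
tool_rot: [1.0, 0.029, 0.003, 0.002]
wrist_force: [0.4, -0.9, -0.3]
grip_width: 0.0429
finger_force: 0.0
```

Run:
```python
from see import *
st(); se(); plan([(D(.04,.5327,.19),3.64,0)])
```

```text
t 47.7 pos [ 0.6359 -0.185   0.1808] yaw 3.3 z [ 0.006 -0.004 -1.   ] F [ 0.4 -0.9 -0.3] w 0.0429 ff 0.0 q [ 0.43  0.48 -0.27  1.62  0.15  1.06 -1.4 ]
s 0.225 e 0.6229
[{"tx":-0.061,"ty":-0.123,"tz":-0.007,"ax":0.001,"ay":-0.001,"az":-0.001},{"tx":-0.061,"ty":-0.123,"tz":-0.007,"ax":0.0,"ay":-0.001,"az":-0.001},{"tx":-0.06,"ty":-0.123,"tz":-0.007,"ax":0.001,"ay":-0.001,"az":-0.0},{"tx":-0.06,"ty":-0.123,"tz":-0.006,"ax":0.0,"ay":-0.0,"az":-0.001},{"tx":-0.06,"ty":-0.124,"tz":-0.006,"ax":0.001,"ay":-0.001,"az":-0.0}]
```

>>> send_rows(
  steps=[
    {"tx": -0.06,"ty": -0.123,"tz": -0.007,"ax": 0,"ay": 0,"az": 0},
    {"tx": -0.06,"ty": -0.123,"tz": -0.007,"ax": 0,"ay": 0,"az": 0},
    {"tx": -0.06,"ty": -0.123,"tz": -0.007,"ax": 0,"ay": 0,"az": 0},
    {"tx": -0.06,"ty": -0.123,"tz": 0,"ax": 0,"ay": 0,"az": 0},
    {"tx": -0.06,"ty": -0.123,"tz": 0,"ax": 0,"ay": 0,"az": 0},
  ],
  grip=0,
)

```text
time_s: 48.2
eef_pos: [0.533, -0.0011, 0.1843]
tool_rot: [1.0, 0.031, 0.002, 0.0]
wrist_force: [0.3, 0.4, 0.4]
grip_width: -0.0
finger_force: 0.0
```

>>> send_rows(
  steps=[
    {"tx": 0,"ty": -0.05,"tz": 0,"ax": 0,"ay": 0,"az": 0},
    {"tx": 0,"ty": 0,"tz": 0,"ax": 0,"ay": 0,"az": 0},
    {"tx": 0,"ty": 0,"tz": 0,"ax": 0,"ay": 0,"az": 0},
  ],
)

```text
time_s: 48.5
eef_pos: [0.5331, 0.0118, 0.1835]
tool_rot: [1.0, 0.032, 0.001, 0.001]
wrist_force: [-0.4, -0.3, 0.0]
grip_width: -0.0002
finger_force: 0.0
```

Run:
```python
from see import *
st(); se()
c=ctrl.capture("top"); d=ctrl.capture("scene")
A=cv2.resize(c["color"][115:215,335:425],(540,600),interpolation=2); B=cv2.resize(d["color"][130:220,290:400],(260,212),interpolation=2);C=cv2.resize(c["color"][140:240,190:330],(260,186),interpolation=2)
im=np.zeros((600,800,3),np.uint8); im[:,:540]=A; im[:212,540:]=B; im[220:406,540:]=C; cv2.imwrite("pics/f1.png",im[:,:,::-1])
plan([(D(.045,.5327,.066),3.64,0,.7)])
```

```text
t 48.5 pos [0.5331 0.0118 0.1835] yaw 3.6 z [ 0.003 -0.001 -1.   ] F [-0.4 -0.3  0. ] w -0.0002 ff 0.0 q [ 0.24  0.26 -0.38  1.93  0.12  0.97 -1.71]
s 0.0222 e 0.5328
[{"tx":0.0,"ty":0.018,"tz":0.097,"ax":0.0,"ay":-0.0,"az":-0.001},{"tx":0.0,"ty":0.018,"tz":0.097,"ax":0.0,"ay":-0.0,"az":-0.0},{"tx":0.0,"ty":0.017,"tz":0.098,"ax":0.0,"ay":-0.0,"az":-0.001},{"tx":0.0,"ty":0.018,"tz":0.097,"ax":0.001,"ay":-0.001,"az":-0.0}]
```

View pics/f1.png

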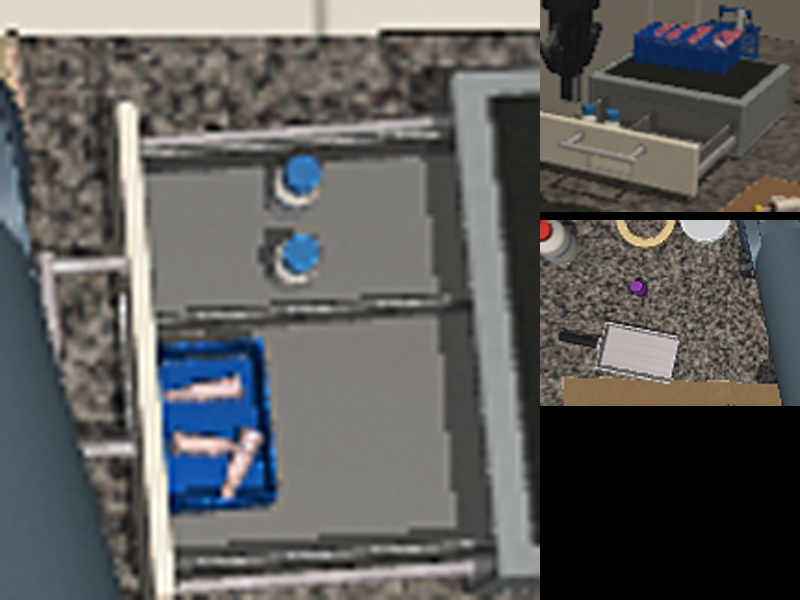

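Both vials stand upright in the narrow compartment (300,180; 295,260) and the tray is empty and flat. The bin's near edge (v≈508) seems to leave a gap to the side wall (v≈540), so I'll measure it.

Run:
```python
from fit import *; from see import *
c=ctrl.capture("top"); A=lambda l:np.array(l)/6+(335,115)
g=lambda u,v,z:(lambda q:(round(float(q@EX),4),round(float(q@EY),4)))(at_z(c,*A((u,v)),z))
print("bin rim",[g(u,v,.054) for u,v in((163,343),(262,338),(275,502),(172,512))])
print("floor edge",[g(u,v,.018) for u,v in((180,545),(440,530))],"wall top in",[g(u,v,.056) for u,v in((180,555),(440,545))],"rail",[g(u,v,.056) for u,v in((180,583),(440,568))])
im=c["color"]; print([(v,im[v,375].tolist()) for v in range(165,216)])
```

```text
bin rim [(0.1596, 0.54), (0.2127, 0.539), (0.212, 0.4501), (0.157, 0.4486)]
floor edge [(0.1632, 0.4349), (0.3045, 0.4333)] wall top in [(0.1592, 0.4251), (0.2965, 0.4209)] rail [(0.158, 0.4103), (0.2954, 0.4088)]
[(165, [130, 129, 125]), (166, [61, 60, 58]), (167, [171, 169, 161]), (168, [64, 63, 61]), (169, [96, 94, 91]), (170, [76, 73, 68]), (171, [46, 73, 108]), (172, [5, 30, 62]), (173, [4, 33, 70]), (174, [85, 112, 144]), (175, [24, 82, 161]), (176, [23, 82, 161]), (177, [18, 79, 159]), (178, [27, 77, 160]), (179, [69, 109, 147]), (180, [97, 82, 107]), (181, [41, 78, 135]), (182, [23, 82, 161]), (183, [23, 83, 161]), (184, [22, 82, 163]), (185, [13, 82, 165]), (186, [86, 87, 107]), (187, [141, 109, 101]), (188, [186, 153, 144]), (189, [167, 148, 157]), (190, [207, 172, 181]), (191, [232, 208, 217]), (192, [233, 197, 188]), (193, [212, 174, 163]), (194, [117, 106, 119]), (195, [39, 92, 175]), (196, [8, 46, 97]), (197, [10, 37, 72]), (198, [11, 59, 123]), (199, [31, 55, 86]), (200, [137, 131, 126]), (201, [132, 128, 124]), (202, [132, 129, 124]), (203, [132, 130, 125]), (204, [135, 133, 129]), (205, [75, 74, 73]), (206, [72, 71, 69]), (207, [42, 40, 40]), (208, [186, 181, 174]), (209, [73, 72, 68]), (210, [46, 44, 41]), (211, [207, 196, 198]), (212, [211, 202, 203]), (213, [106, 101, 96]), (214, [136, 127, 113]), (215, [71, 66, 63])]
```

The bin has shifted about 28 mm off the side wall, though the tubes are still inside. I'll push it back from inside the bin with the tips above the tubes, then re-press the front.

Run:
```python
from see import *
plan([(D(.1815,.493,.18),93.64,0)])
```

```text
[{"tx":-0.011,"ty":0.044,"tz":0.001,"ax":0.0,"ay":0.0,"az":-0.084},{"tx":-0.016,"ty":0.042,"tz":0.001,"ax":0.0,"ay":0.0,"az":-0.084},{"tx":-0.022,"ty":0.04,"tz":0.001,"ax":0.0,"ay":0.0,"az":-0.083},{"tx":-0.027,"ty":0.036,"tz":0.001,"ax":0.0,"ay":0.0,"az":-0.084},{"tx":-0.031,"ty":0.033,"tz":0.001,"ax":0.0,"ay":0.0,"az":-0.083}]
[{"tx":-0.035,"ty":0.028,"tz":0.0,"ax":0.0,"ay":0.0,"az":-0.084},{"tx":-0.039,"ty":0.023,"tz":0.001,"ax":0.0,"ay":0.0,"az":-0.083},{"tx":-0.041,"ty":0.018,"tz":0.0,"ax":0.0,"ay":0.0,"az":-0.084},{"tx":-0.043,"ty":0.012,"tz":0.001,"ax":0.0,"ay":0.0,"az":-0.083},{"tx":-0.045,"ty":0.007,"tz":0.0,"ax":0.0,"ay":0.0,"az":-0.084}]
[{"tx":-0.045,"ty":0.001,"tz":0.001,"ax":0.0,"ay":0.0,"az":-0.083},{"tx":-0.045,"ty":-0.005,"tz":0.0,"ax":0.001,"ay":0.001,"az":-0.084}]
```

>>> send_rows(
  steps=[
    {"tx": -0.011,"ty": 0.044,"tz": 0,"ax": 0,"ay": 0,"az": -0.084},
    {"tx": -0.016,"ty": 0.042,"tz": 0,"ax": 0,"ay": 0,"az": -0.084},
    {"tx": -0.022,"ty": 0.04,"tz": 0,"ax": 0,"ay": 0,"az": -0.083},
    {"tx": -0.027,"ty": 0.036,"tz": 0,"ax": 0,"ay": 0,"az": -0.084},
    {"tx": -0.031,"ty": 0.033,"tz": 0,"ax": 0,"ay": 0,"az": -0.083},
  ],
  grip=0,
)

```text
time_s: 49.15
eef_pos: [0.5202, -0.0568, 0.1819]
tool_rot: [0.936, 0.353, -0.0, 0.0]
wrist_force: [-0.1, -1.2, 0.0]
grip_width: 0.0
finger_force: 0.0
```

>>> send_rows(
  steps=[
    {"tx": -0.035,"ty": 0.028,"tz": 0,"ax": 0,"ay": 0,"az": -0.084},
    {"tx": -0.039,"ty": 0.023,"tz": 0,"ax": 0,"ay": 0,"az": -0.083},
    {"tx": -0.041,"ty": 0.018,"tz": 0,"ax": 0,"ay": 0,"az": -0.084},
    {"tx": -0.043,"ty": 0.012,"tz": 0,"ax": 0,"ay": 0,"az": -0.083},
    {"tx": -0.045,"ty": 0.007,"tz": 0,"ax": 0,"ay": 0,"az": -0.084},
  ],
)

```text
time_s: 49.65
eef_pos: [0.508, -0.1233, 0.1819]
tool_rot: [0.772, 0.636, -0.0, -0.0]
wrist_force: [0.6, -0.0, -0.6]
grip_width: 0.0002
finger_force: 0.0
```

>>> send_rows(
  steps=[
    {"tx": -0.045,"ty": 0,"tz": 0,"ax": 0,"ay": 0,"az": -0.083},
    {"tx": -0.045,"ty": -0.005,"tz": 0,"ax": 0,"ay": 0,"az": -0.084},
    {"tx": 0,"ty": 0,"tz": 0.1,"ax": 0,"ay": 0,"az": 0},
    {"tx": 0,"ty": 0,"tz": 0.1,"ax": 0,"ay": 0,"az": 0},
    {"tx": 0,"ty": 0,"tz": 0,"ax": 0,"ay": 0,"az": 0},
  ],
)

```text
time_s: 50.15
eef_pos: [0.4992, -0.1487, 0.118]
tool_rot: [0.684, 0.729, -0.002, -0.004]
wrist_force: [-0.5, -0.7, -0.4]
grip_width: -0.0
finger_force: 0.0
```

Run:
```python
from see import *
st();se();plan([(D(.1815,.490,.10),93.64,0),(D(.1815,.490,.054),93.64,0,.4)])
```

```text
t 50.1 pos [ 0.4992 -0.1487  0.118 ] yaw 93.7 z [-0.009  0.003 -1.   ] F [-0.5 -0.7 -0.4] w -0.0 ff 0.0 q [ 0.64  0.35 -0.49  1.99  0.21  0.86  0.1 ]
s 0.1802 e 0.4887
[{"tx":-0.005,"ty":0.005,"tz":0.06,"ax":-0.006,"ay":-0.002,"az":0.001},{"tx":0.0,"ty":-0.0,"tz":0.051,"ax":0.0,"ay":0.0,"az":-0.0},{"tx":0.0,"ty":-0.0,"tz":0.051,"ax":0.0,"ay":0.0,"az":-0.0},{"tx":0.0,"ty":-0.0,"tz":0.051,"ax":0.0,"ay":0.0,"az":-0.0}]
```

>>> send_rows(
  steps=[
    {"tx": -0.005,"ty": 0.005,"tz": 0.05,"ax": 0,"ay": 0,"az": 0},
    {"tx": 0,"ty": 0,"tz": 0.055,"ax": 0,"ay": 0,"az": 0},
    {"tx": 0,"ty": 0,"tz": 0.055,"ax": 0,"ay": 0,"az": 0},
    {"tx": 0,"ty": 0,"tz": 0.03,"ax": 0,"ay": 0,"az": 0},
    {"tx": 0,"ty": 0,"tz": 0,"ax": 0,"ay": 0,"az": 0},
  ],
)

```text
time_s: 50.65
eef_pos: [0.5045, -0.149, 0.0643]
tool_rot: [0.683, 0.73, -0.0, -0.001]
wrist_force: [-0.8, 0.7, 0.8]
grip_width: 0.0001
finger_force: 0.0
```

Run:
```python
from see import *
st();se()
```

```text
t 50.6 pos [ 0.5045 -0.149   0.0643] yaw 93.9 z [-0.001  0.    -1.   ] F [-0.8  0.7  0.8] w 0.0001 ff 0.0 q [ 0.6   0.44 -0.45  2.    0.28  0.75  0.05]
s 0.1808 e 0.494
```

>>> send_rows(
  steps=[
    {"tx": 0,"ty": 0,"tz": 0.034,"ax": 0,"ay": 0,"az": 0},
    {"tx": 0,"ty": -0.03,"tz": 0,"ax": 0,"ay": 0,"az": 0},
    {"tx": 0,"ty": -0.03,"tz": 0,"ax": 0,"ay": 0,"az": 0},
    {"tx": 0,"ty": -0.025,"tz": 0,"ax": 0,"ay": 0,"az": 0},
    {"tx": 0,"ty": -0.02,"tz": 0,"ax": 0,"ay": 0,"az": 0},
  ],
)

```text
time_s: 51.15
eef_pos: [0.4725, -0.1513, 0.0551]
tool_rot: [0.683, 0.73, -0.0, 0.0]
wrist_force: [0.6, -0.5, 0.0]
grip_width: 0.0004
finger_force: 0.2
```

>>> send_rows(
  steps=[
    {"tx": 0,"ty": -0.02,"tz": 0,"ax": 0,"ay": 0,"az": 0},
    {"tx": 0,"ty": -0.02,"tz": 0,"ax": 0,"ay": 0,"az": 0},
    {"tx": 0,"ty": -0.015,"tz": 0,"ax": 0,"ay": 0,"az": 0},
    {"tx": 0,"ty": -0.01,"tz": 0,"ax": 0,"ay": 0,"az": 0},
    {"tx": 0,"ty": 0,"tz": 0,"ax": 0,"ay": 0,"az": 0},
  ],
)

```text
time_s: 51.65
eef_pos: [0.4535, -0.1524, 0.0548]
tool_rot: [0.683, 0.731, -0.0, -0.0]
wrist_force: [0.3, 0.5, 0.6]
grip_width: 0.0002
finger_force: 0.0
```

Run:
```python
from see import *
st();se()
```

```text
t 51.6 pos [ 0.4535 -0.1524  0.0548] yaw 93.9 z [-0. -0. -1.] F [0.3 0.5 0.6] w 0.0002 ff 0.0 q [ 0.65  0.39 -0.46  2.12  0.27  0.69  0.08]
s 0.181 e 0.4429
```

>>> send_rows(
  steps=[
    {"tx": 0,"ty": -0.008,"tz": 0,"ax": 0,"ay": 0,"az": 0},
    {"tx": 0,"ty": -0.005,"tz": 0,"ax": 0,"ay": 0,"az": 0},
    {"tx": 0,"ty": 0,"tz": 0,"ax": 0,"ay": 0,"az": 0},
  ],
)

```text
time_s: 51.95
eef_pos: [0.4502, -0.1525, 0.0548]
tool_rot: [0.683, 0.731, 0.0, 0.0]
wrist_force: [1.2, 1.3, 0.2]
grip_width: -0.0002
finger_force: 0.4
```

>>> send_rows(
  steps=[
    {"tx": 0,"ty": -0.007,"tz": 0,"ax": 0,"ay": 0,"az": 0},
    {"tx": 0,"ty": 0,"tz": 0,"ax": 0,"ay": 0,"az": 0},
    {"tx": 0,"ty": 0,"tz": 0,"ax": 0,"ay": 0,"az": 0},
  ],
)

```text
time_s: 52.25
eef_pos: [0.4501, -0.1526, 0.0552]
tool_rot: [0.683, 0.731, 0.002, 0.002]
wrist_force: [5.2, -0.0, -3.7]
grip_width: 0.0001
finger_force: 2.6
```

Run:
```python
from see import *
st();se()
```

```text
t 52.2 pos [ 0.4501 -0.1526  0.0552] yaw 93.9 z [ 0.005  0.    -1.   ] F [ 5.2 -0.  -3.7] w 0.0001 ff 2.6 q [ 0.66  0.38 -0.46  2.13  0.26  0.68  0.08]
s 0.1809 e 0.4395
```

>>> send_rows(
  steps=[
    {"tx": 0,"ty": 0.02,"tz": 0,"ax": 0,"ay": 0,"az": 0},
    {"tx": 0,"ty": 0.02,"tz": 0,"ax": 0,"ay": 0,"az": 0},
    {"tx": 0,"ty": 0,"tz": -0.08,"ax": 0,"ay": 0,"az": 0},
    {"tx": 0,"ty": 0,"tz": -0.12,"ax": 0,"ay": 0,"az": 0},
    {"tx": -0.1,"ty": 0.03,"tz": 0,"ax": 0,"ay": 0,"az": 0},
  ],
)

```text
time_s: 52.75
eef_pos: [0.4731, -0.1778, 0.1186]
tool_rot: [0.68, 0.733, 0.001, 0.002]
wrist_force: [1.3, -0.2, -0.5]
grip_width: 0.0001
finger_force: 0.0
```

>>> send_rows(
  steps=[
    {"tx": -0.13,"ty": 0.02,"tz": 0,"ax": 0,"ay": 0,"az": 0},
    {"tx": 0,"ty": 0,"tz": 0,"ax": 0,"ay": 0,"az": 0},
    {"tx": 0,"ty": 0,"tz": 0,"ax": 0,"ay": 0,"az": 0},
  ],
)

```text
time_s: 53.05
eef_pos: [0.4786, -0.221, 0.1143]
tool_rot: [0.684, 0.73, -0.001, -0.001]
wrist_force: [0.3, 0.6, -0.8]
grip_width: -0.0001
finger_force: 0.0
```

Run:
```python
from see import *
st();se();c=ctrl.capture("top"); im=c["color"]
for u in(368,372): print(u,[v for v in range(165,215) if im[v,u,2]>im[v,u,0]+40])
plan([(D(.248,.468,.10),93.64,0),(D(.248,.468,.043),93.64,0,.4)])
```

```text
t 53.0 pos [ 0.4786 -0.221   0.1143] yaw 93.7 z [-0.002  0.001 -1.   ] F [ 0.3  0.6 -0.8] w -0.0001 ff 0.0 q [ 0.75  0.36 -0.46  1.98  0.21  0.85  0.24]
s 0.251 e 0.4636
368 [181, 182, 184, 185, 186, 187, 189, 191, 192, 193, 194, 195, 196, 197, 199, 200, 202, 203, 204, 205, 206, 207]
372 [181, 182, 183, 184, 185, 186, 188, 189, 191, 192, 193, 194, 195, 196, 197, 199, 202, 203, 204, 205, 206]
[{"tx":0.005,"ty":0.014,"tz":0.047,"ax":-0.001,"ay":-0.001,"az":0.002},{"tx":-0.0,"ty":0.0,"tz":0.048,"ax":-0.0,"ay":0.0,"az":0.0},{"tx":-0.0,"ty":0.0,"tz":0.047,"ax":-0.0,"ay":0.0,"az":0.0},{"tx":-0.0,"ty":0.0,"tz":0.048,"ax":-0.0,"ay":0.0,"az":0.0},{"tx":-0.0,"ty":0.001,"tz":0.047,"ax":-0.0,"ay":0.0,"az":0.0}]<stdin>:3: RuntimeWarning: overflow encountered in scalar add
```

>>> send_rows(
  steps=[
    {"tx": 0,"ty": 0.014,"tz": 0.05,"ax": 0,"ay": 0,"az": 0},
    {"tx": 0,"ty": 0,"tz": 0.05,"ax": 0,"ay": 0,"az": 0},
    {"tx": 0,"ty": 0,"tz": 0.05,"ax": 0,"ay": 0,"az": 0},
    {"tx": 0,"ty": 0,"tz": 0.05,"ax": 0,"ay": 0,"az": 0},
    {"tx": 0,"ty": 0,"tz": 0.035,"ax": 0,"ay": 0,"az": 0},
  ],
)

```text
time_s: 53.6
eef_pos: [0.4824, -0.2186, 0.0419]
tool_rot: [0.683, 0.731, -0.0, -0.002]
wrist_force: [-0.4, -0.1, -0.5]
grip_width: -0.0005
finger_force: 0.0
```

>>> send_rows(
  steps=[
    {"tx": 0,"ty": 0,"tz": 0,"ax": 0,"ay": 0,"az": 0},
    {"tx": 0.025,"ty": 0,"tz": 0,"ax": 0,"ay": 0,"az": 0},
    {"tx": 0.025,"ty": 0,"tz": 0,"ax": 0,"ay": 0,"az": 0},
    {"tx": 0.02,"ty": 0,"tz": 0,"ax": 0,"ay": 0,"az": 0},
    {"tx": 0.01,"ty": 0,"tz": 0,"ax": 0,"ay": 0,"az": 0},
  ],
)

```text
time_s: 54.1
eef_pos: [0.4826, -0.1943, 0.0449]
tool_rot: [0.682, 0.731, 0.0, 0.0]
wrist_force: [-0.3, 0.9, 0.3]
grip_width: 0.0003
finger_force: 0.0
```

>>> send_rows(
  steps=[
    {"tx": 0.01,"ty": 0,"tz": 0,"ax": 0,"ay": 0,"az": 0},
    {"tx": 0,"ty": 0,"tz": 0,"ax": 0,"ay": 0,"az": 0},
    {"tx": 0,"ty": 0,"tz": 0,"ax": 0,"ay": 0,"az": 0},
  ],
)

```text
time_s: 54.4
eef_pos: [0.4819, -0.1927, 0.0444]
tool_rot: [0.683, 0.731, -0.0, 0.0]
wrist_force: [0.6, -0.1, -0.2]
grip_width: -0.0003
finger_force: 0.0
```

Run:
```python
from see import *
st();se()
```

```text
t 54.4 pos [ 0.4819 -0.1927  0.0444] yaw 93.9 z [ 0. -0. -1.] F [ 0.6 -0.1 -0.2] w -0.0003 ff 0.0 q [ 0.67  0.46 -0.43  2.03  0.29  0.71  0.13]
s 0.223 e 0.4687
```

>>> send_rows(
  steps=[
    {"tx": 0.006,"ty": 0,"tz": 0,"ax": 0,"ay": 0,"az": 0},
    {"tx": 0.006,"ty": 0,"tz": 0,"ax": 0,"ay": 0,"az": 0},
    {"tx": 0,"ty": 0,"tz": 0,"ax": 0,"ay": 0,"az": 0},
  ],
)

```text
time_s: 54.7
eef_pos: [0.4817, -0.1912, 0.0445]
tool_rot: [0.683, 0.73, -0.001, 0.001]
wrist_force: [-0.2, -5.2, 0.0]
grip_width: -0.0004
finger_force: 2.4
```

>>> send_rows(
  steps=[
    {"tx": 0.007,"ty": 0,"tz": 0,"ax": 0,"ay": 0,"az": 0},
    {"tx": 0,"ty": 0,"tz": 0,"ax": 0,"ay": 0,"az": 0},
    {"tx": 0,"ty": 0,"tz": 0,"ax": 0,"ay": 0,"az": 0},
  ],
)

```text
time_s: 55.0
eef_pos: [0.4817, -0.1911, 0.0447]
tool_rot: [0.684, 0.73, -0.001, 0.002]
wrist_force: [0.5, -7.3, -0.5]
grip_width: 0.0001
finger_force: 4.0
```

Run:
```python
from see import *
st();se()
```

```text
t 55.0 pos [ 0.4817 -0.1911  0.0447] yaw 93.7 z [ 0.001 -0.005 -1.   ] F [ 0.5 -7.3 -0.5] w 0.0001 ff 4.0 q [ 0.66  0.46 -0.42  2.03  0.29  0.7   0.12]
s 0.2214 e 0.4686
```

>>> send_rows(
  steps=[
    {"tx": -0.02,"ty": 0,"tz": 0,"ax": 0,"ay": 0,"az": 0},
    {"tx": -0.02,"ty": 0,"tz": 0,"ax": 0,"ay": 0,"az": 0},
    {"tx": 0,"ty": 0,"tz": -0.1,"ax": 0,"ay": 0,"az": 0},
    {"tx": 0,"ty": 0,"tz": -0.14,"ax": 0,"ay": 0,"az": 0},
    {"tx": 0,"ty": 0.04,"tz": -0.14,"ax": 0,"ay": 0,"az": 0},
  ],
)

```text
time_s: 55.5
eef_pos: [0.4918, -0.1969, 0.158]
tool_rot: [0.683, 0.731, -0.001, -0.003]
wrist_force: [0.4, 0.4, -0.9]
grip_width: -0.0
finger_force: 0.0
```

>>> send_rows(
  steps=[
    {"tx": 0.14,"ty": 0.03,"tz": 0,"ax": 0,"ay": 0,"az": 0},
    {"tx": 0.14,"ty": 0.03,"tz": 0,"ax": 0,"ay": 0,"az": 0},
    {"tx": 0.14,"ty": 0.03,"tz": 0,"ax": 0,"ay": 0,"az": 0},
    {"tx": 0.14,"ty": 0.03,"tz": 0,"ax": 0,"ay": 0,"az": 0},
    {"tx": 0.1,"ty": 0.03,"tz": 0,"ax": 0,"ay": 0,"az": 0},
  ],
)

```text
time_s: 56.0
eef_pos: [0.5251, 0.0073, 0.1583]
tool_rot: [0.681, 0.732, 0.001, -0.001]
wrist_force: [-0.1, -1.0, -0.1]
grip_width: 0.0001
finger_force: 0.0
```

>>> send_rows(
  steps=[
    {"tx": 0,"ty": 0,"tz": 0,"ax": 0,"ay": 0,"az": 0},
    {"tx": 0,"ty": 0,"tz": 0,"ax": 0,"ay": 0,"az": 0},
  ],
)

```text
time_s: 56.2
eef_pos: [0.5254, 0.0044, 0.158]
tool_rot: [0.681, 0.732, -0.0, -0.001]
wrist_force: [0.5, -0.8, 0.3]
grip_width: -0.0003
finger_force: 0.0
```

Run:
```python
from see import *
st();se();c=ctrl.capture("top"); cv2.imwrite("pics/raw.png",c["color"][:,:,::-1])
im=c["color"].astype(int); m=((im[:,:,2]-im[:,:,0]>30)&(im[:,:,2]-im[:,:,1]>20)).astype(np.uint8); m[:,:355]=0; m[:,400:]=0; m[:170]=0; m[215:]=0
cnt=max(cv2.findContours(m,0,2)[0],key=cv2.contourArea); r=cv2.minAreaRect(cnt); print(r)
for p in cv2.boxPoints(r): q=at_z(c,*p,.054); print(p.round(1),"s,e",round(float(q@EX),4),round(float(q@EY),4))
caps(c)
plan([(D(.05,.5327,.066),93.64,0,.7)])
```

```text
t 56.2 pos [0.5254 0.0044 0.158 ] yaw 94.1 z [-0.001  0.001 -1.   ] F [ 0.5 -0.8  0.3] w -0.0003 ff 0.0 q [ 0.43  0.31 -0.59  1.95  0.21  0.94 -0.19]
s 0.0291 e 0.5246
((371.3689880371094, 193.92758178710938), (27.155874252319336, 18.186960220336914), 85.2363510131836)
[361.2 181.2] s,e 0.1541 0.511
[379.3 179.6] s,e 0.2124 0.5118
[381.6 206.7] s,e 0.212 0.4243
[363.4 208.2] s,e 0.1542 0.4234
cap [385.  143.3] [383, 141, 5, 6, 28] [ 0.6426 -0.1999  0.058 ]
cap [384.7 156.6] [382, 154, 6, 6, 29] [ 0.5988 -0.198   0.058 ]
cap [371. 204.] [363, 199, 17, 9, 78] [ 0.4453 -0.151   0.058 ]
[{"tx":-0.021,"ty":0.009,"tz":0.102,"ax":-0.0,"ay":-0.0,"az":0.001},{"tx":-0.021,"ty":0.009,"tz":0.102,"ax":-0.0,"ay":-0.0,"az":0.001},{"tx":-0.022,"ty":0.01,"tz":0.102,"ax":-0.001,"ay":-0.0,"az":0.001}]
```

The bin is square in the corner and the vials are upright. Now I shut the drawer gently.

>>> send_rows(
  steps=[
    {"tx": -0.02,"ty": 0.01,"tz": 0.07,"ax": 0,"ay": 0,"az": 0},
    {"tx": -0.02,"ty": 0.01,"tz": 0.08,"ax": 0,"ay": 0,"az": 0},
    {"tx": 0,"ty": 0.01,"tz": 0.08,"ax": 0,"ay": 0,"az": 0},
    {"tx": 0,"ty": 0,"tz": 0.075,"ax": 0,"ay": 0,"az": 0},
    {"tx": 0,"ty": 0,"tz": 0,"ax": 0,"ay": 0,"az": 0},
  ],
)

```text
time_s: 56.75
eef_pos: [0.532, -0.0113, 0.0633]
tool_rot: [0.684, 0.729, -0.003, -0.003]
wrist_force: [-0.3, -1.1, -0.0]
grip_width: -0.0
finger_force: 0.0
```

>>> send_rows(
  steps=[
    {"tx": 0,"ty": 0,"tz": 0,"ax": 0,"ay": 0,"az": 0},
    {"tx": -0.015,"ty": 0,"tz": 0,"ax": 0,"ay": 0,"az": 0},
    {"tx": -0.015,"ty": 0,"tz": 0,"ax": 0,"ay": 0,"az": 0},
    {"tx": -0.015,"ty": 0,"tz": 0,"ax": 0,"ay": 0,"az": 0},
    {"tx": -0.01,"ty": 0,"tz": 0,"ax": 0,"ay": 0,"az": 0},
  ],
)

```text
time_s: 57.25
eef_pos: [0.5372, -0.0263, 0.0675]
tool_rot: [0.683, 0.73, 0.0, 0.001]
wrist_force: [-0.6, -0.3, -0.4]
grip_width: 0.0002
finger_force: 0.0
```

Run:
```python
from see import *
st();se()
```

```text
t 57.2 pos [ 0.5372 -0.0263  0.0675] yaw 93.8 z [ 0.001 -0.001 -1.   ] F [-0.6 -0.3 -0.4] w 0.0002 ff 0.0 q [ 0.42  0.47 -0.52  1.97  0.33  0.78 -0.23]
s 0.0604 e 0.5345
```

>>> send_rows(
  steps=[
    {"tx": -0.015,"ty": 0,"tz": 0,"ax": 0,"ay": 0,"az": 0},
    {"tx": -0.015,"ty": 0,"tz": 0,"ax": 0,"ay": 0,"az": 0},
    {"tx": -0.012,"ty": 0,"tz": 0,"ax": 0,"ay": 0,"az": 0},
    {"tx": -0.01,"ty": 0,"tz": 0,"ax": 0,"ay": 0,"az": 0},
    {"tx": -0.01,"ty": 0,"tz": 0,"ax": 0,"ay": 0,"az": 0},
  ],
)

```text
time_s: 57.75
eef_pos: [0.538, -0.044, 0.0667]
tool_rot: [0.683, 0.731, 0.0, -0.0]
wrist_force: [0.0, 0.0, -0.4]
grip_width: -0.0
finger_force: 0.0
```

>>> send_rows(
  steps=[
    {"tx": -0.01,"ty": 0,"tz": 0,"ax": 0,"ay": 0,"az": 0},
    {"tx": -0.01,"ty": 0,"tz": 0,"ax": 0,"ay": 0,"az": 0},
    {"tx": -0.012,"ty": 0,"tz": 0,"ax": 0,"ay": 0,"az": 0},
    {"tx": -0.014,"ty": 0,"tz": 0,"ax": 0,"ay": 0,"az": 0},
    {"tx": -0.016,"ty": 0,"tz": 0,"ax": 0,"ay": 0,"az": 0},
  ],
)

```text
time_s: 58.25
eef_pos: [0.5391, -0.0619, 0.0667]
tool_rot: [0.682, 0.731, 0.0, -0.0]
wrist_force: [-0.0, 2.1, 0.7]
grip_width: 0.0002
finger_force: 1.5
```

Run:
```python
from see import *
st();se()
```

```text
t 58.2 pos [ 0.5391 -0.0619  0.0667] yaw 93.9 z [-0.     0.001 -1.   ] F [-0.   2.1  0.7] w 0.0002 ff 1.5 q [ 0.47  0.48 -0.51  1.96  0.32  0.78 -0.15]
s 0.096 e 0.5341
```

Contact, and the drawer is moving. Continue at about 50–60 mm/s.

>>> send_rows(
  steps=[
    {"tx": -0.017,"ty": 0,"tz": 0,"ax": 0,"ay": 0,"az": 0},
    {"tx": -0.018,"ty": 0,"tz": 0,"ax": 0,"ay": 0,"az": 0},
    {"tx": -0.018,"ty": 0,"tz": 0,"ax": 0,"ay": 0,"az": 0},
    {"tx": -0.018,"ty": 0,"tz": 0,"ax": 0,"ay": 0,"az": 0},
    {"tx": -0.018,"ty": 0,"tz": 0,"ax": 0,"ay": 0,"az": 0},
  ],
)

```text
time_s: 58.75
eef_pos: [0.5409, -0.0896, 0.0667]
tool_rot: [0.683, 0.73, -0.0, -0.0]
wrist_force: [-0.6, 2.8, 0.0]
grip_width: -0.0001
finger_force: 1.5
```

>>> send_rows(
  steps=[
    {"tx": -0.018,"ty": 0,"tz": 0,"ax": 0,"ay": 0,"az": 0},
    {"tx": -0.018,"ty": 0,"tz": 0,"ax": 0,"ay": 0,"az": 0},
    {"tx": -0.018,"ty": 0,"tz": 0,"ax": 0,"ay": 0,"az": 0},
    {"tx": -0.018,"ty": 0,"tz": 0,"ax": 0,"ay": 0,"az": 0},
    {"tx": -0.018,"ty": 0,"tz": 0,"ax": 0,"ay": 0,"az": 0},
  ],
)

```text
time_s: 59.25
eef_pos: [0.5426, -0.1164, 0.0667]
tool_rot: [0.683, 0.731, -0.0, -0.0]
wrist_force: [-0.9, 3.2, 1.3]
grip_width: 0.0
finger_force: 1.5
```

>>> send_rows(
  steps=[
    {"tx": -0.018,"ty": 0,"tz": 0,"ax": 0,"ay": 0,"az": 0},
    {"tx": -0.018,"ty": 0,"tz": 0,"ax": 0,"ay": 0,"az": 0},
    {"tx": -0.018,"ty": 0,"tz": 0,"ax": 0,"ay": 0,"az": 0},
    {"tx": -0.018,"ty": 0,"tz": 0,"ax": 0,"ay": 0,"az": 0},
    {"tx": -0.018,"ty": 0,"tz": 0,"ax": 0,"ay": 0,"az": 0},
  ],
)

```text
time_s: 59.75
eef_pos: [0.5444, -0.1434, 0.0667]
tool_rot: [0.683, 0.731, -0.0, -0.0]
wrist_force: [-2.3, 3.3, 1.1]
grip_width: -0.0003
finger_force: 1.5
```

>>> send_rows(
  steps=[
    {"tx": -0.018,"ty": 0,"tz": 0,"ax": 0,"ay": 0,"az": 0},
    {"tx": -0.018,"ty": 0,"tz": 0,"ax": 0,"ay": 0,"az": 0},
    {"tx": -0.018,"ty": 0,"tz": 0,"ax": 0,"ay": 0,"az": 0},
    {"tx": -0.018,"ty": 0,"tz": 0,"ax": 0,"ay": 0,"az": 0},
    {"tx": -0.018,"ty": 0,"tz": 0,"ax": 0,"ay": 0,"az": 0},
  ],
)

```text
time_s: 60.25
eef_pos: [0.5463, -0.1703, 0.0667]
tool_rot: [0.683, 0.731, -0.0, -0.0]
wrist_force: [-2.3, 2.8, 0.7]
grip_width: 0.0002
finger_force: 1.5
```

Run:
```python
from see import *
st();se()
```

```text
t 60.2 pos [ 0.5463 -0.1703  0.0667] yaw 93.9 z [-0.001  0.    -1.   ] F [-2.3  2.8  0.7] w 0.0002 ff 1.5 q [ 0.63  0.52 -0.48  1.89  0.32  0.81  0.04]
s 0.2047 e 0.5343
```

>>> send_rows(
  steps=[
    {"tx": -0.018,"ty": 0,"tz": 0,"ax": 0,"ay": 0,"az": 0},
    {"tx": -0.018,"ty": 0,"tz": 0,"ax": 0,"ay": 0,"az": 0},
    {"tx": -0.017,"ty": 0,"tz": 0,"ax": 0,"ay": 0,"az": 0},
    {"tx": -0.015,"ty": 0,"tz": 0,"ax": 0,"ay": 0,"az": 0},
    {"tx": -0.013,"ty": 0,"tz": 0,"ax": 0,"ay": 0,"az": 0},
  ],
)

```text
time_s: 60.75
eef_pos: [0.548, -0.1946, 0.0666]
tool_rot: [0.683, 0.731, -0.0, -0.0]
wrist_force: [-2.6, 1.8, 0.9]
grip_width: -0.0001
finger_force: 1.4
```

>>> send_rows(
  steps=[
    {"tx": -0.012,"ty": 0,"tz": 0,"ax": 0,"ay": 0,"az": 0},
    {"tx": -0.01,"ty": 0,"tz": 0,"ax": 0,"ay": 0,"az": 0},
    {"tx": -0.009,"ty": 0,"tz": 0,"ax": 0,"ay": 0,"az": 0},
    {"tx": -0.008,"ty": 0,"tz": 0,"ax": 0,"ay": 0,"az": 0},
    {"tx": -0.007,"ty": 0,"tz": 0,"ax": 0,"ay": 0,"az": 0},
  ],
)

```text
time_s: 61.25
eef_pos: [0.549, -0.208, 0.0667]
tool_rot: [0.683, 0.731, -0.0, -0.0]
wrist_force: [-2.2, 1.6, -0.6]
grip_width: 0.0001
finger_force: 1.3
```

Run:
```python
from see import *
st();se()
```

```text
t 61.2 pos [ 0.549  -0.208   0.0667] yaw 93.9 z [-0.  0. -1.] F [-2.2  1.6 -0.6] w 0.0001 ff 1.3 q [ 0.67  0.54 -0.47  1.86  0.32  0.82  0.11]
s 0.2425 e 0.5347
```

>>> send_rows(
  steps=[
    {"tx": -0.007,"ty": 0,"tz": 0,"ax": 0,"ay": 0,"az": 0},
    {"tx": -0.006,"ty": 0,"tz": 0,"ax": 0,"ay": 0,"az": 0},
    {"tx": -0.005,"ty": 0,"tz": 0,"ax": 0,"ay": 0,"az": 0},
    {"tx": 0,"ty": 0,"tz": 0,"ax": 0,"ay": 0,"az": 0},
  ],
)

```text
time_s: 61.65
eef_pos: [0.5492, -0.2112, 0.0667]
tool_rot: [0.682, 0.731, 0.001, -0.001]
wrist_force: [-2.4, 5.2, 1.2]
grip_width: -0.0001
finger_force: 2.6
```

>>> send_rows(
  steps=[
    {"tx": -0.006,"ty": 0,"tz": 0,"ax": 0,"ay": 0,"az": 0},
    {"tx": -0.004,"ty": 0,"tz": 0,"ax": 0,"ay": 0,"az": 0},
    {"tx": 0,"ty": 0,"tz": 0,"ax": 0,"ay": 0,"az": 0},
    {"tx": 0,"ty": 0,"tz": 0,"ax": 0,"ay": 0,"az": 0},
  ],
)

```text
time_s: 62.05
eef_pos: [0.5492, -0.2114, 0.0666]
tool_rot: [0.682, 0.732, 0.001, -0.003]
wrist_force: [-4.7, 9.0, 3.4]
grip_width: -0.0001
finger_force: 4.4
```

Run:
```python
from see import *
st();se()
```

```text
t 62.0 pos [ 0.5492 -0.2114  0.0666] yaw 94.0 z [-0.002  0.005 -1.   ] F [-4.7  9.   3.4] w -0.0001 ff 4.4 q [ 0.68  0.54 -0.47  1.85  0.32  0.83  0.12]
s 0.2459 e 0.5347
```

>>> send_rows(
  steps=[
    {"tx": 0.02,"ty": 0,"tz": 0,"ax": 0,"ay": 0,"az": 0},
    {"tx": 0.06,"ty": 0,"tz": 0,"ax": 0,"ay": 0,"az": 0},
    {"tx": 0.06,"ty": 0,"tz": -0.1,"ax": 0,"ay": 0,"az": 0},
    {"tx": 0,"ty": 0,"tz": -0.15,"ax": 0,"ay": 0,"az": 0},
    {"tx": 0,"ty": 0,"tz": -0.15,"ax": 0,"ay": 0,"az": 0},
  ],
)

```text
time_s: 62.55
eef_pos: [0.5479, -0.175, 0.1886]
tool_rot: [0.682, 0.731, 0.0, 0.002]
wrist_force: [1.3, -0.5, 0.1]
grip_width: -0.0002
finger_force: 0.0
```

>>> send_rows(
  steps=[
    {"tx": 0,"ty": 0,"tz": 0,"ax": 0,"ay": 0,"az": 0},
    {"tx": 0,"ty": 0,"tz": 0,"ax": 0,"ay": 0,"az": 0},
  ],
)

```text
time_s: 62.75
eef_pos: [0.5495, -0.1763, 0.1898]
tool_rot: [0.683, 0.73, 0.001, 0.004]
wrist_force: [-0.4, -0.3, -1.0]
grip_width: -0.0001
finger_force: 0.0
```

Run:
```python
from see import *
st()
for n in("top","scene"):
    ctrl.capture(n)
    for l in("drawer_handle","sorting_tray","vial_1"): print(n,l,[(np.round(d["bbox"]).tolist(),round(d["p"],2)) for d in ctrl.search_frame(n,l)])
print(ctrl.close_job())
```

```text
t 62.8 pos [ 0.5495 -0.1763  0.1898] yaw 93.8 z [ 0.007 -0.004 -1.   ] F [-0.4 -0.3 -1. ] w -0.0001 ff 0.0 q [ 0.69  0.35 -0.54  1.82  0.21  1.02  0.14]
top drawer_handle [([201.0, 196.0, 63.0, 32.0], 0.69)]
top sorting_tray [([199.0, 195.0, 65.0, 33.0], 0.59)]
top vial_1 [([236.0, 172.0, 12.0, 11.0], 0.54)]
scene drawer_handle [([310.0, 162.0, 66.0, 35.0], 0.97)]
scene sorting_tray [([235.0, 246.0, 75.0, 43.0], 0.7), ([311.0, 165.0, 68.0, 29.0], 0.37)]
scene vial_1 [([235.0, 248.0, 77.0, 39.0], 0.74), ([244.0, 236.0, 8.0, 18.0], 0.45)]
the job is handed in; nothing more can be done
None
```

The job is handed in (no verdict was shown): all 3 tubes are in the blue bin, which slid about 28 mm off the side wall at one point and was pushed back square and flush into its corner; both vials stand upright in the narrow compartment, the drawer is pushed fully home, and the empty tray is back flat on the bench.

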